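# Stand the blocks to dry, set the fan and key-lock the panel

## Task

Stand every wood block upright and free in the bays of the air dryer, on the slotted plate, on end or on its long narrow edge, neither lying flat nor leaning. Turn the fan dial so that its pointer is at the steel clip on the scale, and only after that lock the panel: turn its key slowly to and fro until you find the place where the lock engages and the brass collar under the key's bow drops, and leave it engaged. Leave the jar and the pink bottle behind the blocks where they are.

Things in the scene. Friction and masses are not known exactly. Their poses are not given: they have to be found in the camera images.
- dryer: air-drying unit, fixed, 210 x 240 mm, on the right table. Origin: centre of its underside, on the table; x away from the robot, y to the left, z up. Front: control panel from x = -100 to -10 mm, top 50 mm above the table, key at the left, dial at the right, 115 mm apart. Rear: slotted aluminium plate, x = -10 to 110 mm, its top 22 mm above the table, divided into bays.
- plate_centre (a point): centre of the slotted plate's top; axes as the dryer's (this point is at x = 50, y = 0 mm there). Four partitions, 5 mm thick and 55 mm high above the plate, run along x at y = -111, -37, 37, 111 mm, and a back stop 40 mm high closes the rear: three bays, each 69 mm wide and 105 mm deep, with middles at y = -74, 0 and 74 mm.
- block_a: planed light wood block, 62 x 110 x 19 mm (along its x, y, z), about 60 g, lying flat on the left table at the start. Origin: centre of its underside face (62 x 110), so its middle is 9.5 mm along its own z from the origin; own y is the long axis. Two or three of the three blocks are present.
- block_b: planed light wood block, 62 x 110 x 19 mm (along its x, y, z), about 60 g, lying flat on the left table at the start. Origin: centre of its underside face (62 x 110), so its middle is 9.5 mm along its own z from the origin; own y is the long axis. Two or three of the three blocks are present.
- block_c: planed light wood block, 62 x 110 x 19 mm (along its x, y, z), about 60 g, lying flat on the left table at the start. Origin: centre of its underside face (62 x 110), so its middle is 9.5 mm along its own z from the origin; own y is the long axis. Two or three of the three blocks are present.
- dial (a joint): angle of the black fan dial (rad): 0 when its pointer is toward the dryer's front (-x), growing clockwise seen from above, up to 2.4; it stays where it is left (friction 0.05 N m)
- dial_grip (a point): on the vertical axis of the dial, at the height to grip it: the middle of a bar 49 mm long, 14 mm wide and 32 mm tall (top 7 mm above this point). The point turns with the dial; its x axis lies along the bar, the pointer at its -x end
- dial_pointer (a point): tip of the white pointer line on the dial's skirt, 26 mm from the dial's axis; turns with the dial
- clip_mark (a point): the point, 26 mm from the dial's axis, that lies in line with the small steel clip on the rim of the scale; the pointer's tip belongs straight below it. The clip cannot be moved by hand and starts 0.4 to 1.5 rad clockwise of the pointer
- key (a joint): angle of the key (rad), clockwise seen from above positive; stops at -0.80 and 0.80; starts near 0. Turns lightly (friction 0.04 N m) and stays where it is left
- key_grip (a point): on the vertical axis of the key, at the height to grip it: in the bow, an upright steel plate 48 mm long, 12 mm thick and 34 mm tall (top 13 mm above this point, lower edge 21 mm below it). The key is captive in its lock and only turns. The point turns with the key; its x axis lies along the bow
- lock_collar (a joint): drop (m) of the brass collar (36 mm across, 5 mm thick) round the key's shaft: 0 while it is raised, 0.009 when the lock has engaged. A spring pushes it down, and it drops by itself when the key passes slowly over a hidden notch, which differs from start to start and lies 0.2 to 0.75 rad to one side of the key's start or the other. The notch is about 0.15 rad wide
- collar_top (a point): point on the collar's upper face, 15 mm from the key's axis; 25 mm below key_grip while raised, 34 mm below it when engaged. Once it is down the notch holds the key, which then resists turning either way (0.5 N m)
- post_front (a point): table-level point in the middle of the front face of the square timber post, 180 to 200 mm wide and taller than the robot, that stands fixed between the two tables; keep the arm and wrist clear of it and pass in front of it
- jar: lidded jar, 71 mm across and 101 mm tall, on the left table behind the blocks; origin at the centre of its underside; leave it alone
- pink_bottle: pink bottle, 51 mm across and 107 mm tall, on the left table; origin at the centre of its underside; leave it alone

How it is judged:
On the way, in this order (a step that is already met when the one before it is completed fails the run):
1. the dial's pointer is at the clip (horizontal distance between dial_pointer and clip_mark below 0.0028 m), for 0.2 s.
2. the key has found the notch and the collar has dropped (value of joint lock_collar above 0.0065 m), for 0.2 s.
At the end, for the whole second after the job is handed in: Every block that is present stands free on end or on its long narrow edge on the slotted plate, between the partitions, upright within 0.12 rad, its middle over the plate, at rest; the dial's pointer is within 2.8 mm (0.1 rad) of the clip's mark; the lock collar is down by more than 6.5 mm (angle between block_a's own z axis and vertical between 1.45 and 1.69 rad and x of block_a in the frame of dryer between -0.005 and 0.105 m and y of block_a in the frame of dryer between -0.11 and 0.11 m and z of block_a in the frame of dryer between 0.045 and 0.085 m and linear speed of each of block_a, block_b, block_c below 0.02 m/s and angle between block_b's own z axis and vertical between 1.45 and 1.69 rad and x of block_b in the frame of dryer between -0.005 and 0.105 m and y of block_b in the frame of dryer between -0.11 and 0.11 m and z of block_b in the frame of dryer between 0.045 and 0.085 m and angle between block_c's own z axis and vertical between 1.45 and 1.69 rad and x of block_c in the frame of dryer between -0.005 and 0.105 m and y of block_c in the frame of dryer between -0.11 and 0.11 m and z of block_c in the frame of dryer between 0.045 and 0.085 m and horizontal distance between dial_pointer and clip_mark below 0.0028 m and value of joint lock_collar above 0.0065 m); the robot touches nothing.
It fails at once if the robot spins the key faster than 2 rad/s (contact force between the fingers and anything else above 1 N and (velocity of joint key above 2 rad/s or velocity of joint key below -2 rad/s)).
It fails at once if the jar or the pink bottle is moved more than 3 cm (distance of any of jar, pink_bottle from where it was at the start of the episode above 0.03 m).
Of block_a, block_b, block_c only 2 to 3 are there at a start; the rules pass over those that are not, and their reading is None.
At some moment in a run one of block_a, block_b, block_c may be knocked a few centimetres aside while the robot is not near it.
Once in a run the grip may slacken for a moment while it holds something.
It also fails if it takes over 210 s, if anything falls off the work surface, if the arm or the gripper's body presses on something with over 40 N, if the wrist force passes 120 N, or if a joint passes its speed limit or range.

## Robot

A 7-joint arm with a two-finger parallel gripper is mounted at the origin on a cart in front of the work surface, level with it; the furniture and walls round the work are solid. World frame = base frame: x ahead of the robot, y to its left, z up, the work surface at z = 0. Lengths are in m, angles in rad, forces in N, time in s.
With the tool pointing down it reaches from about 0.375 to 0.925 m from the base axis. Payload 3.1 kg.
Tool frame: the origin (TCP) lies between the finger pads; the fingertips stand 22 mm ahead of it and the grasp point (between the pads) lies 3 mm ahead of it; z points along the fingers, x is the direction in which the jaws open and shut, and the axes are right-handed (so a half turn about z gives the same grasp; the last joint's range is limited). The gripper opens to 85 mm and grips with 20 to 120 N. Pads are 22 mm wide; open, the fingers measure 114 mm over their backs; the gripper's body (76 mm by 85 mm) begins 54 mm behind the grasp point. The pads swing forward as they close: fully open they stand 13 mm farther back than shut.
Start: joints at [-1.252, 0.383, 0.044, 1.598, -0.018, 1.161, -0.05], TCP at [0.263, 0.594, 0.253] pointing down, gripper open.
Joint ranges: [-2.61, 2.61], [-0.41, 2.15], [-1.48, 1.57], [0, 2.5], [-1.57, 4.71], [0.05, 1.97], [-2.85, 2.85]. Speed limits (rad/s): [2.79, 2.79, 3.14, 3.14, 3.14, 3.14, 3.14].

## Interface

Orientations are given as a 3x3 rotation matrix whose columns are the frame's x, y, z axes.
In Python, from workcell import state, camera, camera_params, finish_job gives the robot as it stands. The module is installed in compiled form; this text tells all that it offers.
- The arm moves only by the tool servo_tool, never from a script. Its argument "series" is a list of rows, each a list of 7 numbers: the shift along the tool's x, y, z scaled (see below), then the turn, a rotation vector about the tool's x, y, z scaled (see below), then the opening, from 0 (shut) to 1 (fully open). A call has 1 to 5 rows; each row shifts and turns the commanded pose from where the row before left it, along the tool's axes as they then stand; what a row does not reach is not made up. The controller multiplies each number of a shift by 200 mm and each number of a turn by pi/4 rad. A row lasts 1/12 s, in which the tool goes at most 41.7 mm and 7.16 degrees, less where a joint would pass 70% of its speed; a pose out of reach is approached as far as the arm can. A call with a number of a shift or a turn outside -1 to 1 is refused whole. A call with a gripper value outside its range is refused whole. The fingers move at their own pace and stop on an object; "squeeze" is the grip in N (left out, the last holds). Time passes only in rows, so rows that do not move let the fingers close. It gives the time, the measured TCP pose, the force and the opening at its end, in the units of the state.
- state(): the state, without advancing time (a new reading comes with each control period).
- camera(name): name is "side" or "top"; returns the picture (384x512x3 uint8, red, green, blue); there is no depth.
- camera_params(name): a dict with "mtx" (3x3 intrinsics, pixels), "D" ([k1, k2, p1, p2, k3] as OpenCV has them; the pictures are not rectified), "origin" and "orientation" of the camera in the world. Camera axes: x right, y down, z forward; pixel columns grow to the right and rows downward; lengths in m; the calibration is good to about 2 mm. A picture is of the moment at which its call begins. camera_params takes no time and is no camera call.
- finish_job(): hands the job in, once; it reports no verdict.
The state is a dict: "time": time; "joint_pos": joint angles; "joint_velocities": joint speeds; "joint_efforts": joint torques, N m; "tool_pos": TCP position; "eef_rot": TCP orientation; "contact_force": force on the tool from outside, world axes, zero at the start; "ft_torque": the same for the moment, N m; "width": finger opening in m.
Only numpy, scipy, OpenCV 4.12 (cv2) and the standard library are available. Lean on these libraries where they do the work, as an engineer would, in place of code of your own. Each camera call takes 0.05 s, during which the arm holds its last target.

## Working session

There is one attempt and no reset: what is moved stays moved. The work goes in short steps, Python scripts to look and compute and a tool call to move; the robot and the scene stay as the last step left them, time stands still between calls to the robot, and variables do not carry over. Pictures are saved under pics/ and viewed, and the job is handed in when it is done.

Besides the shell and the picture viewer there is one more tool, called as name(argument=value, ...) on one line, values as JSON. servo_tool: Moves the arm, as the interface text tells. Its arguments: {"type":"object","properties":{"series":{"type":"array","items":{"type":"array","items":{"type":"number","minimum":-1,"maximum":1}}},"squeeze":{"type":"number"}},"required":["series"]}

```bash
mkdir -p pics; ls
python3 - <<'E'
from workcell import state,camera,camera_params
import cv2
for n in("top","side"):
    cv2.imwrite(f"pics/{n}0.png",camera(n)[:,:,::-1]); print(n,camera_params(n))
print(state())
E
```

```text
pics
top {'mtx': array([[422.70947348,   0.        , 264.70893983],
       [  0.        , 422.70947348, 189.06722037],
       [  0.        ,   0.        ,   1.        ]]), 'D': array([-0.15424242,  0.        ,  0.        ,  0.        ,  0.        ]), 'origin': array([0.41451837, 0.03938488, 1.66429724]), 'orientation': array([[-0.02487191, -0.9941561 ,  0.10504777],
       [-0.99966047,  0.02554987,  0.00511287],
       [-0.00776695, -0.10488494, -0.99445403]])}
side {'mtx': array([[499.60891186,   0.        , 257.53765233],
       [  0.        , 499.60891186, 189.42503972],
       [  0.        ,   0.        ,   1.        ]]), 'D': array([0.06172846, 0.        , 0.        , 0.        , 0.        ]), 'origin': array([-0.17085193,  1.62628775,  0.73510861]), 'orientation': array([[-0.90362765, -0.13723356,  0.40573886],
       [-0.42825756,  0.30551118, -0.85044599],
       [-0.00724803, -0.94224724, -0.33483966]])}
{'time': 0.1, 'joint_pos': array([-1.25179635,  0.38381761,  0.04388831,  1.59946138, -0.01789587,
        1.16125067, -0.04988867]), 'joint_velocities': array([-0.0005335 , -0.00092204,  0.00049974, -0.00431732, -0.00022825,
       -0.00042109, -0.00112824]), 'joint_efforts': array([ 2.42628397e-03, -4.34730470e+01,  1.02920149e+00, -2.50456148e+01,
        1.09510185e-02,  5.49838485e-03,  7.87003955e-06]), 'tool_pos': array([0.26283439, 0.59357025, 0.25195139]), 'eef_rot': array([[ 4.04794952e-01,  9.14407059e-01, -8.82112157e-04],
       [ 9.14403960e-01, -4.04795882e-01, -2.38597273e-03],
       [-2.53882568e-03,  1.59222868e-04, -9.99996765e-01]]), 'contact_force': array([ 0.06728666, -0.37748137, -0.11523586]), 'ft_torque': array([-0.00922463,  0.01571899,  0.05402623]), 'width': 0.08553750648927266}
```

View pics/top0.png

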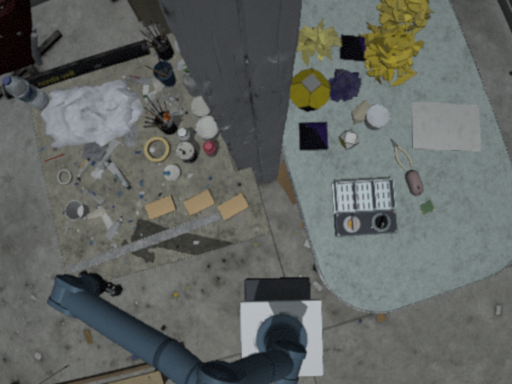

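View pics/side0.png

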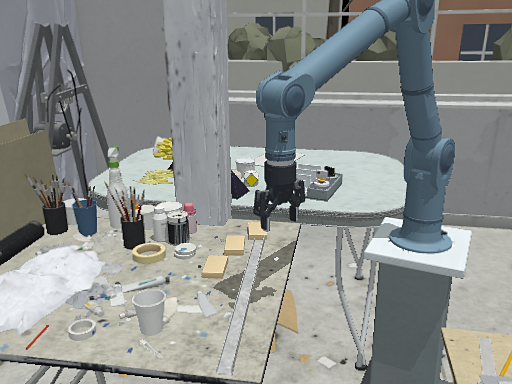

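```bash
cat > h.py <<'E'
import numpy as np,cv2
from workcell import state,camera,camera_params
from scipy.spatial.transform import Rotation as Ro
P={n:camera_params(n) for n in("top","side")}
def ray(n,uv):
    p=P[n];q=cv2.undistortPoints(np.array([[uv]],float),p["mtx"],p["D"])[0,0]
    d=p["orientation"]@np.array([q[0],q[1],1]);return p["origin"],d
def onz(n,uv,z):
    o,d=ray(n,uv);return o+d*(z-o[2])/d[2]
def proj(n,X):
    p=P[n];X=np.atleast_2d(np.array(X,float));R=p["orientation"].T
    return cv2.projectPoints(X,cv2.Rodrigues(R)[0],-R@p["origin"],p["mtx"],p["D"])[0][:,0]
def crop(img,x0,x1,y0,y1,s,name):
    cv2.imwrite("pics/"+name+".png",cv2.resize(img[y0:y1,x0:x1,::-1],None,fx=s,fy=s,interpolation=cv2.INTER_CUBIC))
def tri(a,b):
    o1,d1=ray("top",a);o2,d2=ray("side",b)
    A=np.c_[d1,-d2];t=np.linalg.lstsq(A,o2-o1,rcond=None)[0];p,q=o1+t[0]*d1,o2+t[1]*d2
    return (p+q)/2,np.linalg.norm(p-q)
def woodmask(img):
    h=cv2.cvtColor(img,cv2.COLOR_RGB2HSV)
    return h
def blocks(img,roi,z=.019):
    x0,x1,y0,y1=roi
    h=cv2.cvtColor(img,cv2.COLOR_RGB2HSV)[y0:y1,x0:x1]
    m=cv2.inRange(h,(10,70,130),(25,255,255))
    out=[]
    for c in cv2.findContours(m,cv2.RETR_EXTERNAL,cv2.CHAIN_APPROX_NONE)[0]:
        if cv2.contourArea(c)<60: continue
        pts=np.array([onz("top",p+[x0,y0],z)[:2] for p in c[:,0].astype(float)])
        r=cv2.minAreaRect((pts*1000).astype(np.float32))
        bx=cv2.boxPoints(r);e=[bx[1]-bx[0],bx[2]-bx[1]];l=max(e,key=np.linalg.norm)
        a=np.arctan2(l[1],l[0]);a=a%np.pi
        out.append((np.round(np.array(r[0])/1000,4),np.round(r[1],1),round(a,3),cv2.contourArea(c)))
    return out
E
python3 - <<'E'
from h import *
t=cv2.imread("pics/top0.png")[:,:,::-1];s=cv2.imread("pics/side0.png")[:,:,::-1]
crop(t,325,405,165,245,7,"t_dry");crop(t,130,260,130,230,6,"t_bl");crop(s,270,350,150,210,8,"s_dry")
crop(s,150,310,190,290,5,"s_bl")
for b in blocks(t,(130,260,180,230)):print(b)
E
```

```text
(array([0.5268, 0.4633]), array([ 59.2, 107. ]), np.float32(1.924), 355.5)
(array([0.5249, 0.1746]), array([ 60.3, 107.1]), np.float32(2.066), 376.5)
(array([0.5429, 0.3083]), array([ 60.3, 105.6]), np.float32(2.02), 369.5)
```

View pics/t_dry.png

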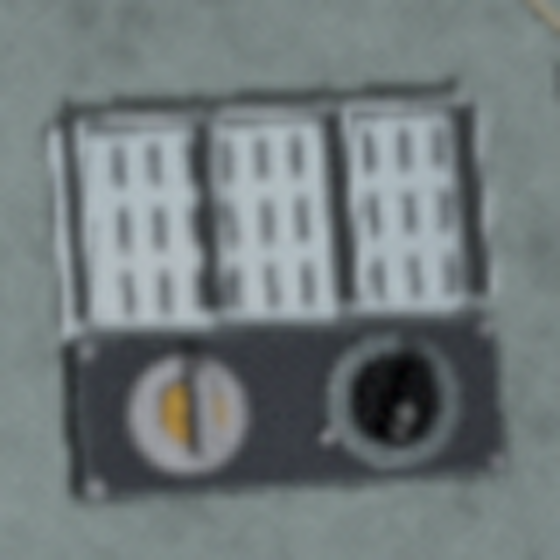

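View pics/t_bl.png

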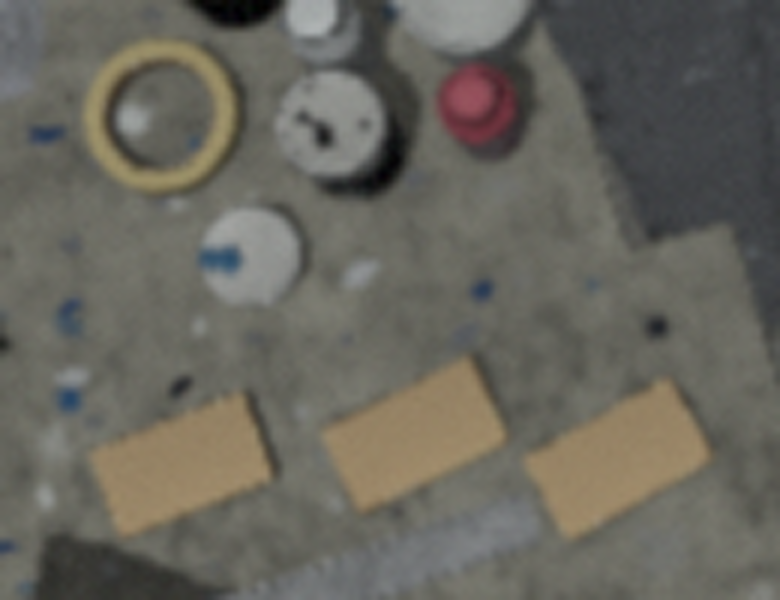

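View pics/s_dry.png

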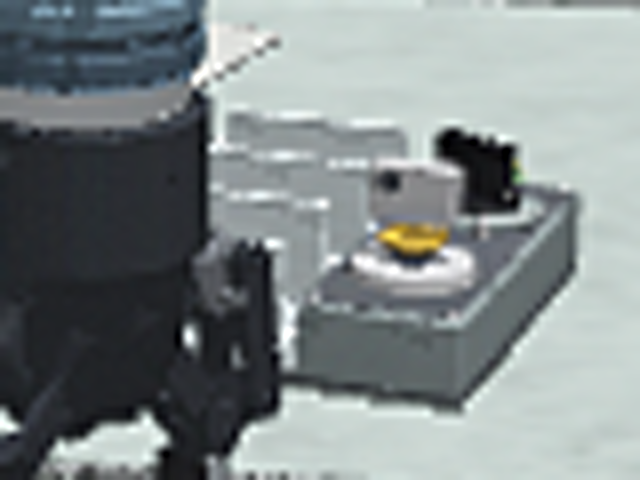

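View pics/s_bl.png

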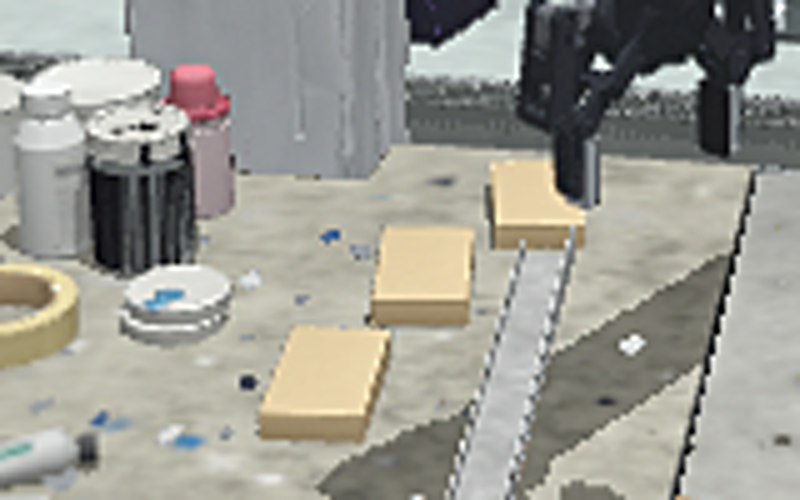

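Run:
```python
from h import *
t=cv2.imread("pics/top0.png")[:,:,::-1];s=cv2.imread("pics/side0.png")[:,:,::-1]
crop(t,210,310,130,230,6,"t_post");crop(s,150,260,130,240,5,"s_post")
# panel corners in dryer
def c(x,y):return (325+(x+.5)/7-.5,165+(y+.5)/7-.5)
for q in [(76,345),(80,497),(507,463),(490,315)]: print(np.round(onz("top",c(*q),.05),4))
for q in [(190,415)]: print("key base",np.round(onz("top",c(*q),.05),4))
for q in [(395,400),(330,435)]: print("dial",np.round(onz("top",c(*q),.052),4))
def d(x,y):return (150+x/5,190+y/5)
for q in [(130,128),(362,178),(408,140)]: print("post",np.round(onz("side",d(*q),0),4))
```

```text
[ 0.4826 -0.2207  0.05  ]
[ 0.3997 -0.2198  0.05  ]
[ 0.4105 -0.4584  0.05  ]
[ 0.4923 -0.4528  0.05  ]
key base [ 0.4425 -0.2821  0.05  ]
dial [ 0.4471 -0.3963  0.052 ]
dial [ 0.4291 -0.359   0.052 ]
post [0.8768 0.1583 0.    ]
post [0.668  0.1685 0.    ]
post [0.6711 0.0916 0.    ]
```

View pics/t_post.png

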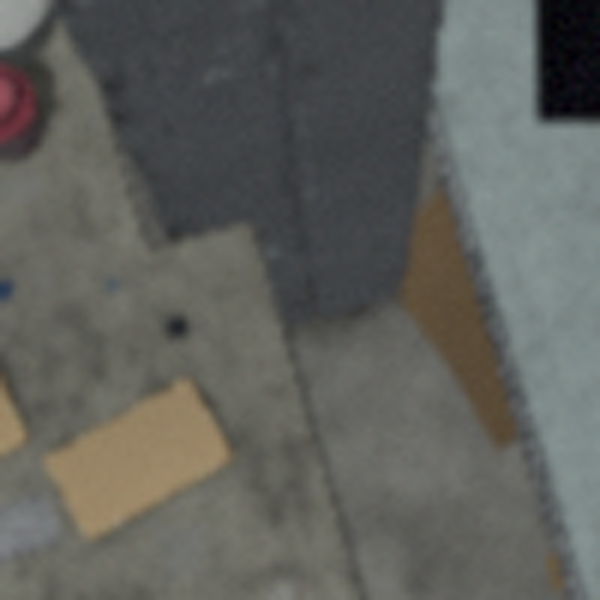

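View pics/s_post.png

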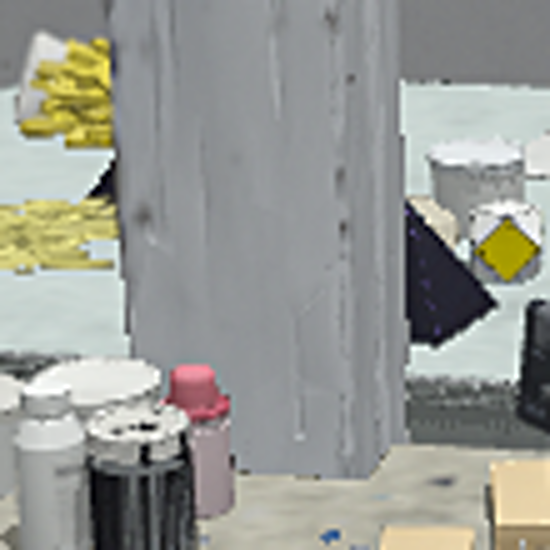

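```bash
cat >> h.py <<'E'
def Rt(az,tilt):
    "tool x horizontal at azimuth az; tilt (deg) about tool x, + : fingers point left of x dir"
    x=np.array([np.cos(az),np.sin(az),0]);y0=np.array([np.sin(az),-np.cos(az),0]);z0=np.array([0,0,-1.])
    t=np.radians(tilt);return np.c_[x,np.cos(t)*y0+np.sin(t)*z0,np.cos(t)*z0-np.sin(t)*y0]
def plan(R,g,ahead=.003):
    "turn first then shift; g = grasp point"
    s=state();R0=s["eef_rot"];p=np.array(g)-ahead*R[:,2]
    rv=Ro.from_matrix(R0.T@R).as_rotvec();
    d=p-s["tool_pos"]
    print("t",round(s["time"],1),"tcp",np.round(s["tool_pos"],4),"w",round(s["width"],4),"F",np.round(s["contact_force"],1),"j",np.round(s["joint_pos"],2))
    print(" turn units",np.round(rv/(np.pi/4),4)," rows>=",round(np.degrees(np.linalg.norm(rv))/7.16,2))
    print(" world d mm",np.round(d*1000,1))
    print(" shift units after turn",np.round(R.T@d/.2,4)," in present axes",np.round(R0.T@d/.2,4),"rows>=",round(np.linalg.norm(d)/.0417,2))
def st():
    s=state();R=s["eef_rot"];z=R[:,2];x=R[:,0]
    print("t",round(s["time"],2),"tcp",np.round(s["tool_pos"],4),"w",round(s["width"],4),"F",np.round(s["contact_force"],1),"T",np.round(s["ft_torque"],2),"j",np.round(s["joint_pos"],2),"x",np.round(x,3),"z",np.round(z,3))
E
python3 - <<'E'
from h import *
R=Rt(.495,25);plan(R,(.5439,.1394,.14))
E
```

```text
t 0.1 tcp [0.2628 0.5936 0.252 ] w 0.0855 F [ 0.1 -0.4 -0.1] j [-1.25  0.38  0.04  1.6  -0.02  1.16 -0.05]
 turn units [0.5364 0.186  0.8249]  rows>= 6.29
 world d mm [ 281.7 -455.3 -109.2]
 shift units after turn [ 0.1579  2.6526 -0.6343]  in present axes [-1.5101  2.2092  0.5503] rows>= 13.1
```

servo_tool(series=[[-0.116, 0.17, 0, 0, 0, 0, 1], [-0.116, 0.17, 0, 0, 0, 0, 1], [-0.116, 0.17, 0, 0, 0, 0, 1], [-0.116, 0.17, 0, 0, 0, 0, 1], [-0.116, 0.17, 0, 0, 0, 0, 1]])

```text
time: 0.52
tool_pos: [0.3721, 0.4173, 0.2527]
eef_rot: [[0.404, 0.915, -0.001], [0.915, -0.404, -0.001], [-0.001, -0.0, -1.0]]
contact_force: [1.7, 1.0, 0.4]
width: 0.0855
```

servo_tool(series=[[-0.116, 0.17, 0, 0, 0, 0, 1], [-0.116, 0.17, 0, 0, 0, 0, 1], [-0.116, 0.17, 0, 0, 0, 0, 1], [-0.116, 0.17, 0, 0, 0, 0, 1], [-0.116, 0.17, 0, 0, 0, 0, 1]])

```text
time: 0.93
tool_pos: [0.4804, 0.2425, 0.2529]
eef_rot: [[0.405, 0.914, -0.001], [0.914, -0.405, -0.0], [-0.0, -0.001, -1.0]]
contact_force: [0.8, 0.8, 0.0]
width: 0.0854
```

servo_tool(series=[[0, 0, 0, 0.077, 0.027, 0.118, 1], [0, 0, 0, 0.077, 0.027, 0.118, 1], [0, 0, 0, 0.077, 0.027, 0.118, 1], [0, 0, 0, 0.077, 0.027, 0.118, 1], [0, 0, 0, 0.077, 0.027, 0.118, 1]])

```text
time: 1.35
tool_pos: [0.4802, 0.2445, 0.2531]
eef_rot: [[0.779, 0.602, -0.173], [0.626, -0.734, 0.263], [0.032, -0.313, -0.949]]
contact_force: [-0.2, -0.5, -0.3]
width: 0.0853
```

Run:
```python
from h import *
R=Rt(.495,25);plan(R,(.5439,.1394,.14))
```

```text
t 1.4 tcp [0.4802 0.2445 0.2531] w 0.0853 F [-0.2 -0.5 -0.3] j [-0.66  0.23  0.33  1.85 -0.42  1.19  0.52]
 turn units [0.1454 0.0481 0.23  ]  rows>= 1.74
 world d mm [  64.3 -106.2 -110.4]
 shift units after turn [0.0304 0.795  0.2381]  in present axes [-0.0995  0.7563  0.3283] rows>= 3.98
```

servo_tool(series=[[0, 0, 0, 0.073, 0.024, 0.115, 1], [0, 0, 0, 0.073, 0.024, 0.115, 1], [0.008, 0.18, 0.059, 0, 0, 0, 1], [0.008, 0.18, 0.059, 0, 0, 0, 1], [0.008, 0.18, 0.059, 0, 0, 0, 1]])

```text
time: 1.77
tool_pos: [0.5245, 0.1734, 0.1749]
eef_rot: [[0.877, 0.437, -0.2], [0.48, -0.795, 0.37], [0.002, -0.42, -0.907]]
contact_force: [0.6, -0.0, 0.0]
width: 0.0854
```

servo_tool(series=[[0.008, 0.18, 0.059, 0, 0, 0, 1], [0, 0.05, 0, 0, 0, 0, 1], [0, 0, 0, 0, 0, 0, 1]])

```text
time: 2.02
tool_pos: [0.5428, 0.1386, 0.143]
eef_rot: [[0.88, 0.429, -0.203], [0.474, -0.8, 0.367], [-0.005, -0.42, -0.908]]
contact_force: [-0.2, 0.7, -0.1]
width: 0.0851
```

Run:
```python
from h import *
R=Rt(.495,25);plan(R,(.5439,.1394,.14))
t=camera("top");s=camera("side")
crop(t,130,330,120,270,4,"t1");crop(s,150,310,150,270,5,"s1")
for b in blocks(t,(130,260,180,230)):print(b)
```

```text
t 2.0 tcp [0.5428 0.1386 0.143 ] w 0.0851 F [-0.2  0.7 -0.1] j [-0.43  0.48  0.39  1.83 -0.62  1.15  0.77]
 turn units [ 0.0043  0.005  -0.0038]  rows>= 0.05
 world d mm [ 1.7 -0.3 -0.3]
 shift units after turn [ 0.0068  0.0053 -0.0009]  in present axes [ 0.0068  0.0053 -0.0009] rows>= 0.04
(array([0.5274, 0.4633]), array([ 60.4, 107.2]), np.float32(1.911), 360.5)
(array([0.5239, 0.1765]), array([ 60.4, 102.5]), np.float32(2.066), 357.5)
(array([0.5424, 0.308 ]), array([ 58.4, 105.9]), np.float32(2.011), 369.5)
```

View pics/t1.png

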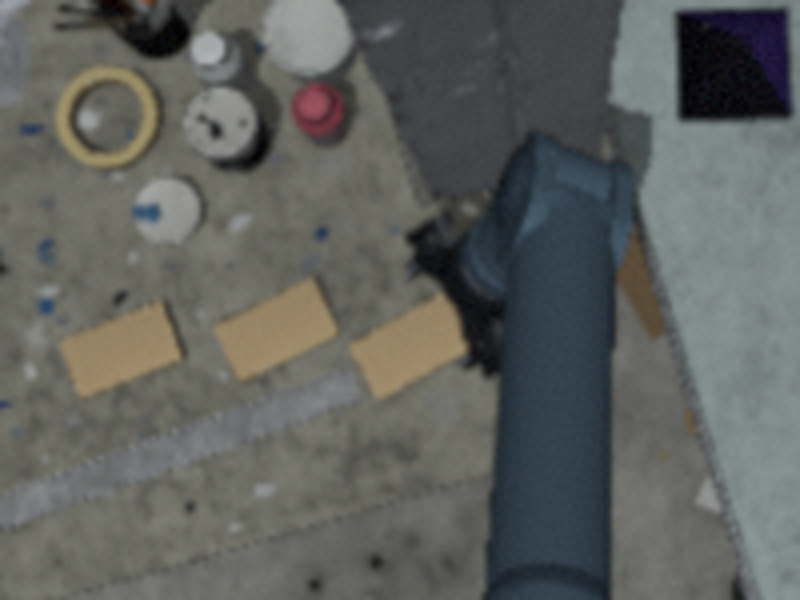

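View pics/s1.png

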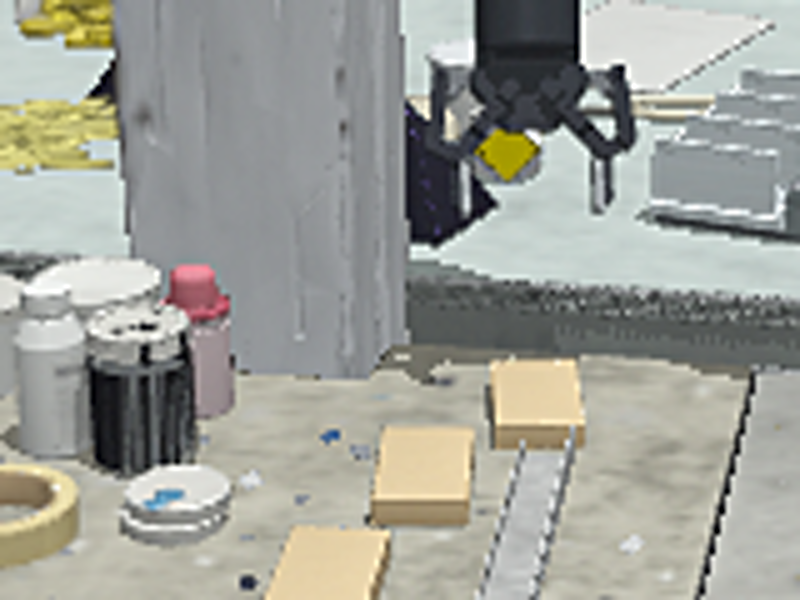

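servo_tool(series=[[0.004, 0.06, 0.13, 0, 0, 0, 1], [0.003, 0.06, 0.13, 0, 0, 0, 1], [0, 0.05, 0.11, 0, 0, 0, 1], [0, 0.03, 0.07, 0, 0, 0, 1], [0, 0, 0, 0, 0, 0, 1]])

```text
time: 2.53
tool_pos: [0.5415, 0.1464, 0.0474]
eef_rot: [[0.876, 0.436, -0.206], [0.483, -0.794, 0.37], [-0.003, -0.423, -0.906]]
contact_force: [-0.5, -0.4, 0.2]
width: 0.0851
```

Run:
```python
from h import *
R=Rt(.495,25);plan(R,(.5439,.1394,.025))
s=camera("side");crop(s,210,310,170,250,7,"s2")
```

```text
t 2.5 tcp [0.5415 0.1464 0.0474] w 0.0851 F [-0.5 -0.4  0.2] j [-0.39  0.62  0.33  1.86 -0.71  1.02  0.89]
 turn units [-0.0012  0.0075  0.0085]  rows>= 0.07
 world d mm [  3.   -8.1 -19.7]
 shift units after turn [-0.0062  0.0804  0.0709]  in present axes [-0.0063  0.0805  0.0709] rows>= 0.52
```

View pics/s2.png

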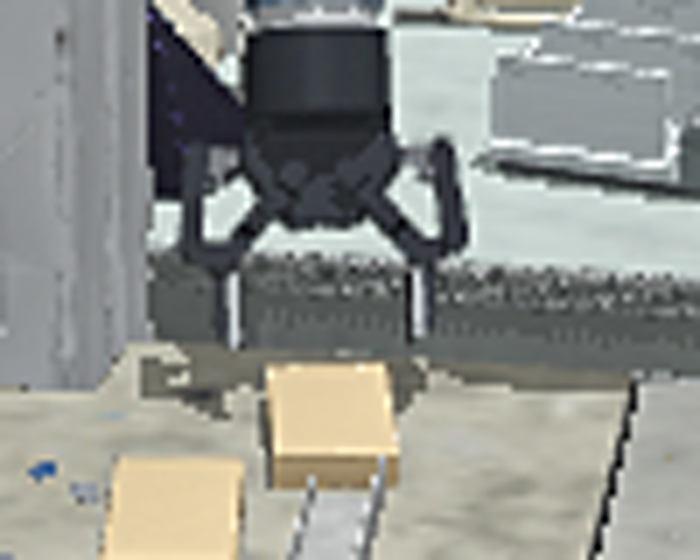

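servo_tool(series=[[-0.003, 0.04, 0.035, 0, 0, 0, 1], [-0.003, 0.04, 0.035, 0, 0, 0, 1], [0, 0, 0, 0, 0, 0, 1]])

```text
time: 2.83
tool_pos: [0.5478, 0.1341, 0.029]
eef_rot: [[0.878, 0.434, -0.2], [0.478, -0.797, 0.368], [0.001, -0.419, -0.908]]
contact_force: [-0.3, 0.9, -1.0]
width: 0.0853
```

servo_tool(series=[[0, 0, 0, 0, 0, 0, 0.6], [0, 0, 0, 0, 0, 0, 0.6], [0, 0, 0, 0, 0, 0, 0.5], [0, 0, 0, 0, 0, 0, 0.5], [0, 0, 0, 0, 0, 0, 0.5]], squeeze=60)

```text
time: 3.25
tool_pos: [0.5487, 0.1352, 0.0308]
eef_rot: [[0.878, 0.436, -0.198], [0.479, -0.796, 0.37], [0.003, -0.419, -0.908]]
contact_force: [0.9, -2.0, 4.8]
width: 0.0598
```

Run:
```python
from h import *
R=Rt(.495,25);plan(R,(.5439,.1394,.025))
s=camera("side");crop(s,210,310,170,250,7,"s3")
t=camera("top");print(blocks(t,(130,260,180,230)))
```

```text
t 3.2 tcp [0.5487 0.1352 0.0308] w 0.0598 F [ 0.9 -2.   4.8] j [-0.37  0.65  0.33  1.85 -0.73  1.    0.92]
 turn units [ 0.0044 -0.0016  0.0063]  rows>= 0.05
 world d mm [-4.2  3.1 -3.1]
 shift units after turn [-0.0109 -0.0148  0.0238]  in present axes [-0.0109 -0.015   0.0237] rows>= 0.14
[(array([0.5276, 0.4634]), array([ 59.2, 107.4]), np.float32(1.924), 356.5), (array([0.5262, 0.1747]), array([ 59.9, 107. ]), np.float32(2.067), 369.0), (array([0.5428, 0.3082]), array([ 60.2, 105.6]), np.float32(2.021), 370.5)]
```

View pics/s3.png

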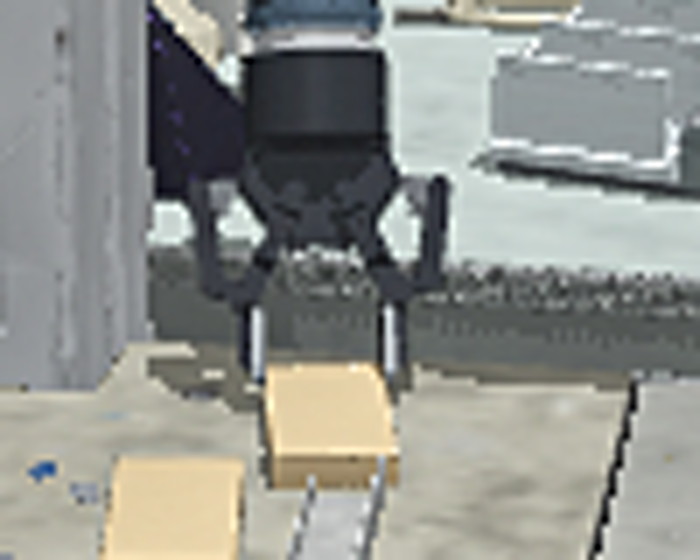

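servo_tool(series=[[0, -0.01, -0.02, 0, 0, 0, 0.4], [0, -0.02, -0.05, 0, 0, 0, 0.4], [0, -0.04, -0.08, 0, 0, 0, 0.4], [0, -0.06, -0.13, 0, 0, 0, 0.4], [0, 0, 0, 0, 0, 0, 0.4]])

```text
time: 3.77
tool_pos: [0.5502, 0.1367, 0.0963]
eef_rot: [[0.878, 0.438, -0.194], [0.479, -0.795, 0.372], [0.009, -0.419, -0.908]]
contact_force: [1.5, 0.3, -0.1]
width: 0.0596
```

Run:
```python
from h import *
st()
s=camera("side");crop(s,210,310,150,230,7,"s4")
R=Rt(.044,-70);plan(R,(.44,.02,.3))
```

```text
t 3.77 tcp [0.5502 0.1367 0.0963] w 0.0596 F [ 1.5  0.3 -0.1] T [-0.42 -0.32 -0.02] j [-0.4   0.55  0.36  1.84 -0.67  1.09  0.85] x [0.878 0.479 0.009] z [-0.194  0.372 -0.908]
t 3.8 tcp [0.5495 0.1364 0.0945] w 0.0592 F [ 0.4 -0.2 -0.2] j [-0.4   0.55  0.36  1.84 -0.67  1.08  0.85]
 turn units [-2.068  -0.2598  0.5977]  rows>= 13.63
 world d mm [-109.6 -113.6  206.5]
 shift units after turn [-0.5724  1.1562  0.1575]  in present axes [-0.7459 -0.221  -1.0412] rows>= 6.23
```

View pics/s4.png

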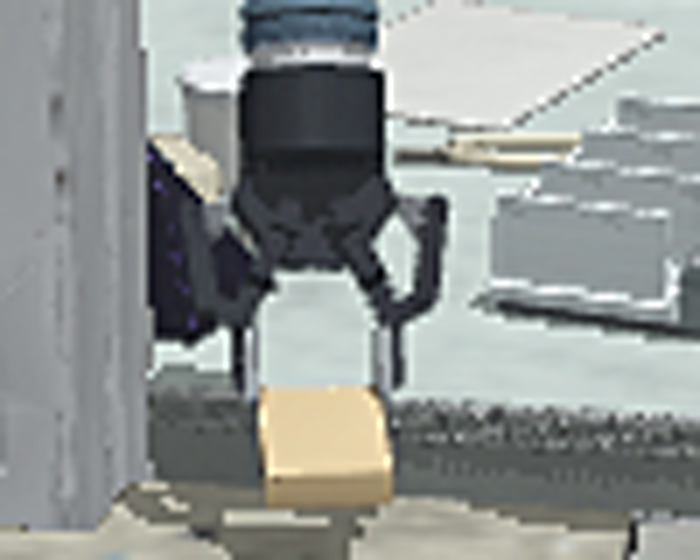

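servo_tool(series=[[-0.107, -0.032, -0.149, 0, 0, 0, 0.4], [-0.107, -0.032, -0.149, 0, 0, 0, 0.4], [-0.107, -0.032, -0.149, 0, 0, 0, 0.4], [-0.107, -0.032, -0.149, 0, 0, 0, 0.4], [-0.107, -0.032, -0.149, 0, 0, 0, 0.4]])

```text
time: 4.23
tool_pos: [0.4674, 0.0545, 0.2401]
eef_rot: [[0.877, 0.435, -0.203], [0.48, -0.796, 0.369], [-0.001, -0.421, -0.907]]
contact_force: [1.1, -0.9, -0.5]
width: 0.0599
```

servo_tool(series=[[-0.107, -0.032, -0.149, 0, 0, 0, 0.4], [-0.107, -0.032, -0.149, 0, 0, 0, 0.4], [0, 0, 0, -0.148, -0.019, 0.043, 0.4], [0, 0, 0, -0.148, -0.019, 0.043, 0.4], [0, 0, 0, -0.148, -0.019, 0.043, 0.4]])

```text
time: 4.65
tool_pos: [0.4382, 0.0212, 0.3001]
eef_rot: [[0.916, 0.392, -0.09], [0.397, -0.917, 0.045], [-0.065, -0.077, -0.995]]
contact_force: [-0.9, 0.5, -0.8]
width: 0.0594
```

servo_tool(series=[[0, 0, 0, -0.148, -0.019, 0.043, 0.4], [0, 0, 0, -0.148, -0.019, 0.043, 0.4], [0, 0, 0, -0.148, -0.019, 0.043, 0.4], [0, 0, 0, -0.148, -0.019, 0.043, 0.4], [0, 0, 0, -0.148, -0.019, 0.043, 0.4]])

```text
time: 5.07
tool_pos: [0.4377, 0.0231, 0.2996]
eef_rot: [[0.968, 0.251, 0.03], [0.231, -0.832, -0.505], [-0.102, 0.495, -0.863]]
contact_force: [-0.6, 0.5, -1.4]
width: 0.0592
```

Run:
```python
from h import *
st()
R=Rt(.044,-70);plan(R,(.44,.02,.3))
```

```text
t 5.07 tcp [0.4377 0.0231 0.2996] w 0.0592 F [-0.6  0.5 -1.4] T [ 0.63  0.05 -0.03] j [-0.66  0.01  0.19  2.03  0.49  1.35 -0.38] x [ 0.968  0.231 -0.102] z [ 0.03  -0.505 -0.863]
t 5.1 tcp [0.4377 0.0231 0.2996] w 0.0592 F [-0.6  0.5 -1.4] j [-0.66  0.01  0.19  2.03  0.49  1.35 -0.38]
 turn units [-0.8762 -0.1044  0.26  ]  rows>= 5.78
 world d mm [ 2.2 -0.3  1.4]
 shift units after turn [ 0.0108  0.0074 -0.0004]  in present axes [ 0.0095  0.0076 -0.0049] rows>= 0.06
```

servo_tool(series=[[0, 0, 0, -0.146, -0.017, 0.043, 0.4], [0, 0, 0, -0.146, -0.017, 0.043, 0.4], [0, 0, 0, -0.146, -0.017, 0.043, 0.4], [0, 0, 0, -0.146, -0.017, 0.043, 0.4], [0, 0, 0, -0.146, -0.017, 0.043, 0.4]])

```text
time: 5.48
tool_pos: [0.4377, 0.0237, 0.299]
eef_rot: [[0.997, 0.057, 0.053], [0.073, -0.445, -0.893], [-0.027, 0.894, -0.448]]
contact_force: [0.1, -0.2, -1.4]
width: 0.0593
```

servo_tool(series=[[0, 0, 0, -0.146, -0.017, 0.043, 0.4], [0, 0, 0, 0, 0, 0, 0.4]])

```text
time: 5.65
tool_pos: [0.4366, 0.0244, 0.2948]
eef_rot: [[0.999, 0.029, 0.044], [0.051, -0.34, -0.939], [-0.012, 0.94, -0.341]]
contact_force: [-1.0, 1.0, -1.1]
width: 0.0594
```

Run:
```python
from h import *
st()
R=Rt(.044,-70);plan(R,(.5533,-.4085,.2))
t=camera("top");s=camera("side");crop(t,200,420,100,280,3.6,"t5");crop(s,210,360,100,220,5,"s5")
```

```text
t 5.65 tcp [0.4366 0.0244 0.2948] w 0.0594 F [-1.   1.  -1.1] T [ 1.22  0.11 -0.06] j [-0.82  0.35  0.14  2.03  0.83  1.7  -0.94] x [ 0.999  0.051 -0.012] z [ 0.044 -0.939 -0.341]
t 5.7 tcp [0.4366 0.0244 0.2948] w 0.0594 F [-1.   1.  -1.1] j [-0.82  0.35  0.14  2.03  0.83  1.7  -0.94]
 turn units [ 0.002  -0.0029  0.018 ]  rows>= 0.12
 world d mm [ 116.5 -430.1  -93.8]
 shift units after turn [0.4875 0.3028 2.2032]  in present axes [0.4781 0.3062 2.2048] rows>= 10.92
```

View pics/t5.png

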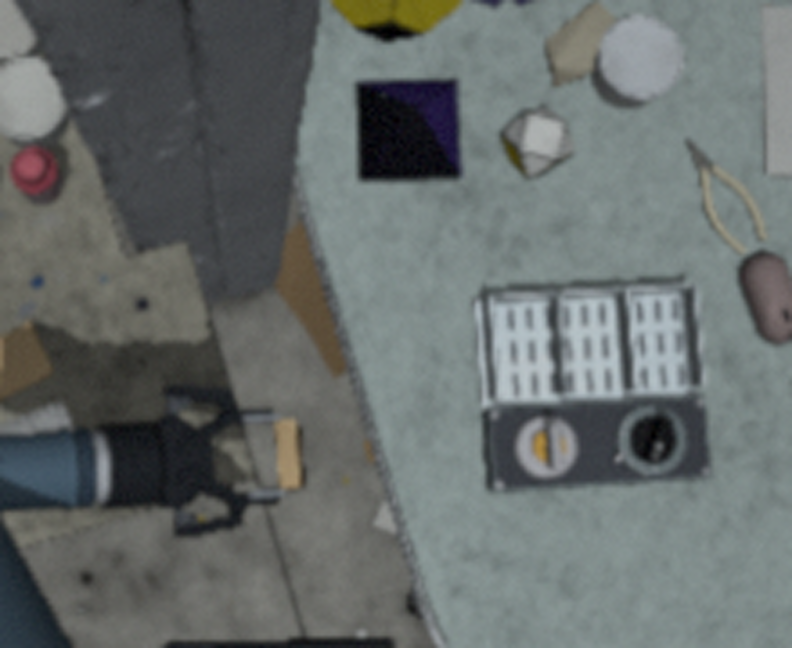

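View pics/s5.png

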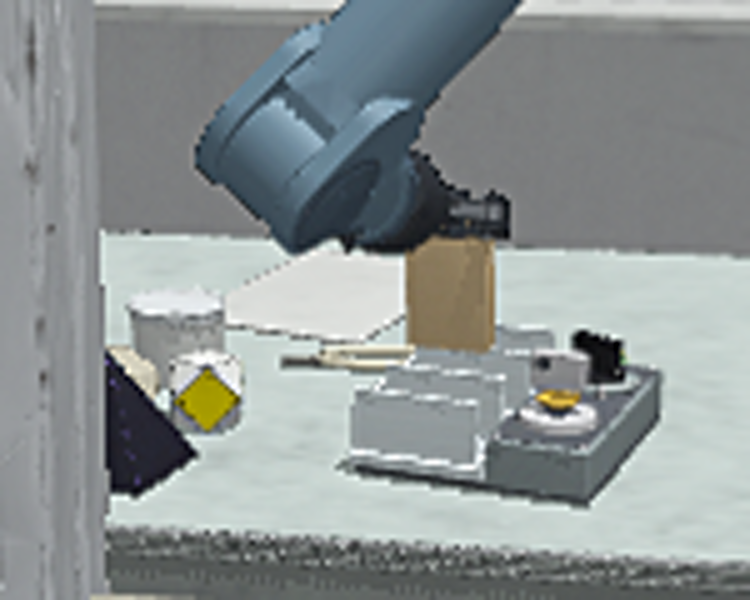

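Run:
```python
from h import *
R=Rt(.044,-70);plan(R,(.5533,-.390,.27))
```

```text
t 5.8 tcp [0.4376 0.0227 0.298 ] w 0.0591 F [ 0.4 -0.  -0.3] j [-0.82  0.34  0.14  2.03  0.83  1.7  -0.94]
 turn units [-0.0058 -0.0009  0.0101]  rows>= 0.07
 world d mm [ 115.5 -409.9  -27. ]
 shift units after turn [0.487  0.582  1.9941]  in present axes [0.481  0.595  1.9917] rows>= 10.23
```

11 rows of (.044,.054,.181).

servo_tool(series=[[0.044, 0.054, 0.181, 0, 0, 0, 0.4], [0.044, 0.054, 0.181, 0, 0, 0, 0.4], [0.044, 0.054, 0.181, 0, 0, 0, 0.4], [0.044, 0.054, 0.181, 0, 0, 0, 0.4], [0.044, 0.054, 0.181, 0, 0, 0, 0.4]])

```text
time: 6.17
tool_pos: [0.4907, -0.1665, 0.2886]
eef_rot: [[0.999, 0.015, 0.042], [0.045, -0.35, -0.936], [0.001, 0.937, -0.35]]
contact_force: [1.5, 0.5, -1.5]
width: 0.0596
```

servo_tool(series=[[0.044, 0.054, 0.181, 0, 0, 0, 0.4], [0.044, 0.054, 0.181, 0, 0, 0, 0.4], [0.044, 0.054, 0.181, 0, 0, 0, 0.4], [0.044, 0.054, 0.181, 0, 0, 0, 0.4], [0.044, 0.054, 0.181, 0, 0, 0, 0.4]])

```text
time: 6.58
tool_pos: [0.5428, -0.353, 0.2769]
eef_rot: [[0.999, 0.014, 0.042], [0.044, -0.349, -0.936], [0.001, 0.937, -0.349]]
contact_force: [0.5, -0.2, -0.9]
width: 0.0595
```

servo_tool(series=[[0.022, 0.027, 0.09, 0, 0, 0, 0.4], [0.022, 0.027, 0.09, 0, 0, 0, 0.4], [0, 0, 0, 0, 0, 0, 0.4]])

```text
time: 6.83
tool_pos: [0.5509, -0.3934, 0.2759]
eef_rot: [[0.999, 0.011, 0.035], [0.037, -0.345, -0.938], [0.001, 0.939, -0.345]]
contact_force: [-0.9, -1.1, 0.1]
width: 0.0596
```

Run:
```python
from h import *
R=Rt(.044,-70);plan(R,(.5533,-.390,.1215))
t=camera("top");s=camera("side");crop(t,300,420,120,240,5,"t6");crop(s,220,350,70,200,5,"s6")
```

```text
t 6.8 tcp [ 0.5509 -0.3934  0.2759] w 0.0596 F [-0.9 -1.1  0.1] j [-0.27  0.46  0.48  1.98  1.31  1.03 -0.74]
 turn units [-0.0041  0.0083 -0.005 ]  rows>= 0.07
 world d mm [   2.2    6.2 -153.4]
 shift units after turn [ 0.0126 -0.7311  0.2336]  in present axes [ 0.0113 -0.7304  0.2359] rows>= 3.68
```

View pics/t6.png

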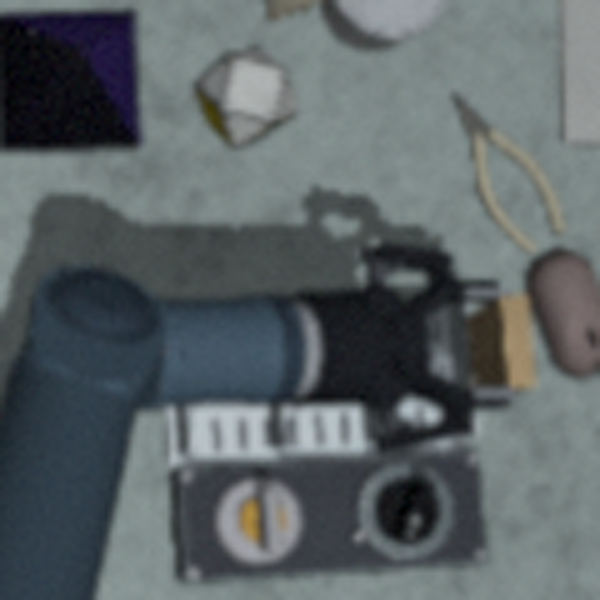

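View pics/s6.png

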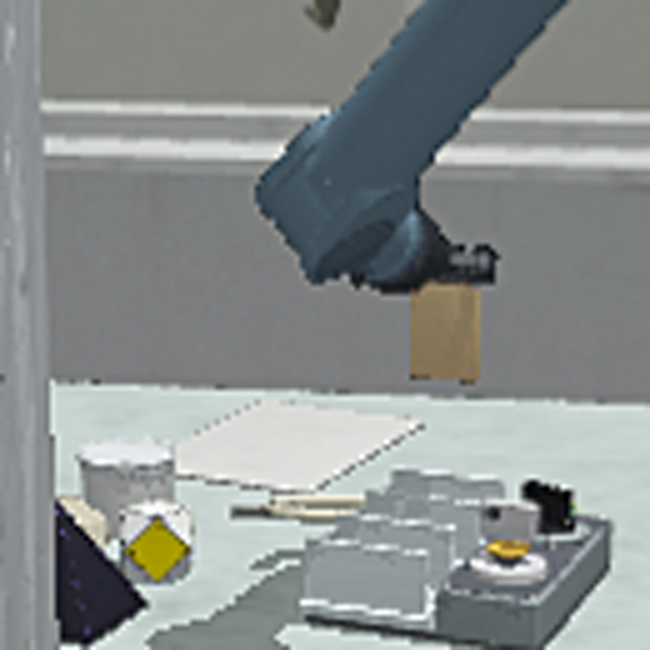

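Run:
```python
from h import *
for u,v in [(505,295),(537,295),(537,385),(507,387)]: print(np.round(onz("top",(300+u/5,120+v/5),.285),4))
```

```text
[ 0.5823 -0.409   0.285 ]
[ 0.5818 -0.4311  0.285 ]
[ 0.5215 -0.4274  0.285 ]
[ 0.5207 -0.4067  0.285 ]
```

servo_tool(series=[[0.003, -0.17, 0.052, 0, 0, 0, 0.4], [0.003, -0.17, 0.052, 0, 0, 0, 0.4], [0.003, -0.17, 0.052, 0, 0, 0, 0.4], [0.003, -0.13, 0.04, 0, 0, 0, 0.4], [0, 0, 0, 0, 0, 0, 0.4]])

```text
time: 7.35
tool_pos: [0.5544, -0.3749, 0.1321]
eef_rot: [[0.999, 0.029, 0.044], [0.051, -0.352, -0.934], [-0.012, 0.935, -0.353]]
contact_force: [-0.6, 0.8, -0.9]
width: 0.0595
```

Run:
```python
from h import *
R=Rt(.044,-70);plan(R,(.5533,-.3885,.1215))
t=camera("top");s=camera("side");crop(t,320,420,140,240,6,"t7");crop(s,230,350,110,210,6,"s7")
```

```text
t 7.3 tcp [ 0.5544 -0.3749  0.1321] w 0.0595 F [-0.6  0.8 -0.9] j [-0.26  0.73  0.43  1.99  1.35  0.95 -1.01]
 turn units [-0.0155 -0.0036  0.0174]  rows>= 0.15
 world d mm [ -1.2 -10.7  -9.5]
 shift units after turn [-0.0082 -0.0266  0.0665]  in present axes [-0.0081 -0.0259  0.0668] rows>= 0.35
```

View pics/t7.png

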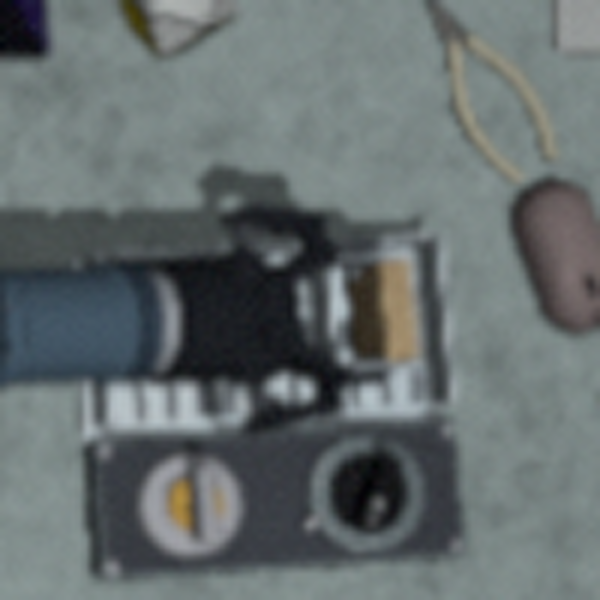

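View pics/s7.png

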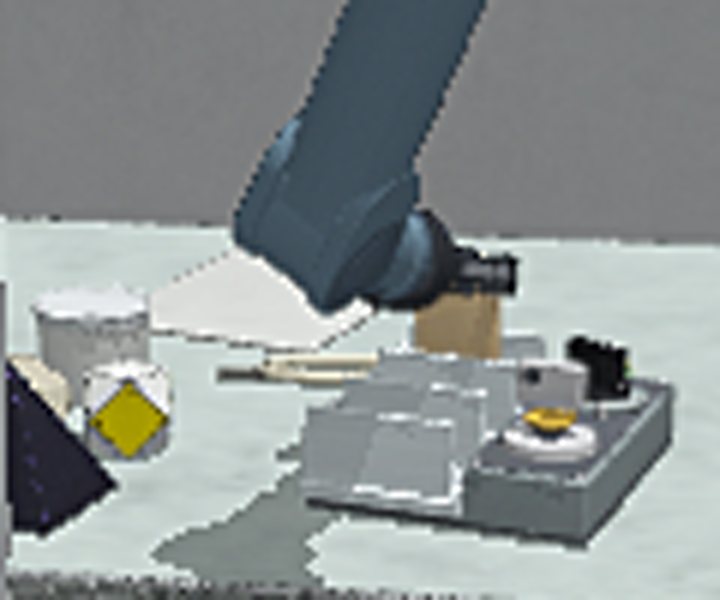

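servo_tool(series=[[-0.004, 0.01, 0.035, -0.015, -0.004, 0.017, 0.4], [-0.004, -0.01, 0.02, 0, 0, 0, 0.4], [0, -0.015, 0.005, 0, 0, 0, 0.4], [0, 0, 0, 0, 0, 0, 0.4]])

```text
time: 7.78
tool_pos: [0.5541, -0.3907, 0.1329]
eef_rot: [[0.999, 0.003, 0.038], [0.037, -0.335, -0.941], [0.01, 0.942, -0.335]]
contact_force: [-0.8, 0.3, -0.8]
width: 0.0593
```

Run:
```python
from h import *
st()
R=Rt(.044,-70);plan(R,(.5533,-.3885,.1215))
t=camera("top")
crop(t,350,410,160,220,10,"t8")
```

```text
t 7.78 tcp [ 0.5541 -0.3907  0.1329] w 0.0593 F [-0.8  0.3 -0.8] T [ 1.15  0.06 -0.02] j [-0.25  0.75  0.44  1.98  1.37  0.95 -1.05] x [0.999 0.037 0.01 ] z [ 0.038 -0.941 -0.335]
t 7.8 tcp [ 0.5541 -0.3907  0.1329] w 0.0593 F [-0.8  0.3 -0.8] j [-0.25  0.75  0.44  1.98  1.37  0.95 -1.05]
 turn units [ 0.0091  0.0041 -0.0155]  rows>= 0.12
 world d mm [ -0.9   5.  -10.4]
 shift units after turn [-0.0035 -0.0574 -0.0058]  in present axes [-0.0043 -0.0573 -0.0062] rows>= 0.28
```

View pics/t8.png

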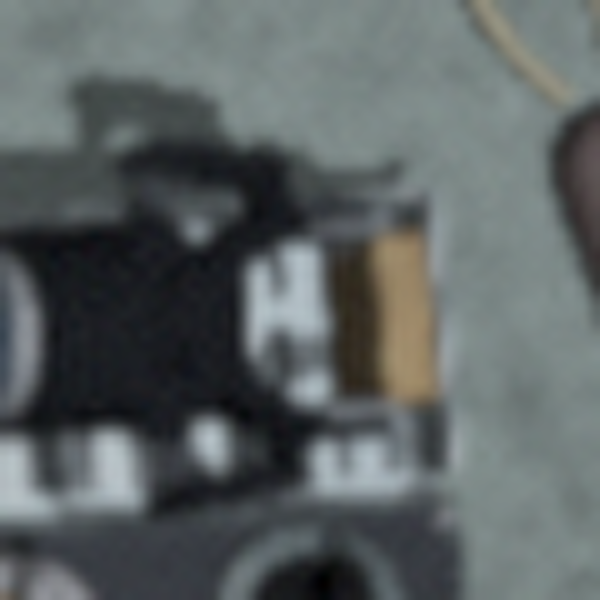

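servo_tool(series=[[-0.002, -0.02, -0.003, 0, 0, 0, 0.4], [-0.002, -0.015, -0.003, 0, 0, 0, 0.4], [0, -0.01, 0.0, 0, 0, 0, 0.4], [0, 0, 0, 0, 0, 0, 0.4]])

```text
time: 8.17
tool_pos: [0.5537, -0.3854, 0.1239]
eef_rot: [[0.999, 0.006, 0.039], [0.039, -0.334, -0.942], [0.008, 0.942, -0.334]]
contact_force: [0.2, 0.7, 0.2]
width: 0.0594
```

Run:
```python
from h import *
st()
print(np.round(onz("top",(350+40.75,160+31.7),.142),4))
R=Rt(.044,-70);plan(R,(.5533,-.3885,.1215))
```

```text
t 8.17 tcp [ 0.5537 -0.3854  0.1239] w 0.0594 F [0.2 0.7 0.2] T [ 0.85  0.08 -0.08] j [-0.26  0.76  0.44  1.98  1.37  0.95 -1.07] x [0.999 0.039 0.008] z [ 0.039 -0.942 -0.334]
[ 0.5538 -0.414   0.142 ]
t 8.2 tcp [ 0.5537 -0.3854  0.1239] w 0.0594 F [0.2 0.7 0.2] j [-0.26  0.76  0.44  1.98  1.37  0.95 -1.07]
 turn units [ 0.0103  0.0026 -0.0115]  rows>= 0.1
 world d mm [-0.5 -0.3 -1.3]
 shift units after turn [-0.0026 -0.0058  0.0036]  in present axes [-0.0026 -0.0058  0.0036] rows>= 0.04
```

servo_tool(series=[[0, -0.009, 0.003, 0, 0, 0, 0.4], [0, 0, 0, 0, 0, 0, 0.4]])

```text
time: 8.33
tool_pos: [0.5537, -0.3866, 0.1238]
eef_rot: [[0.999, 0.004, 0.038], [0.038, -0.331, -0.943], [0.009, 0.944, -0.331]]
contact_force: [-0.5, 0.7, 4.9]
width: 0.0597
```

servo_tool(series=[[0, -0.007, 0.003, 0, 0, 0, 0.4], [0, 0, 0, 0, 0, 0, 0.4]])

```text
time: 8.5
tool_pos: [0.5538, -0.3874, 0.1237]
eef_rot: [[0.999, 0.003, 0.038], [0.037, -0.328, -0.944], [0.009, 0.945, -0.328]]
contact_force: [-0.0, 2.5, 8.1]
width: 0.0591
```

servo_tool(series=[[0, 0.008, -0.003, 0, 0, 0, 0.72], [0, 0, 0, 0, 0, 0, 0.76], [0, 0, 0, 0, 0, 0, 0.82], [0, 0, 0, 0, 0, 0, 0.9], [0, 0, 0, 0, 0, 0, 1]])

```text
time: 8.92
tool_pos: [0.5533, -0.3854, 0.1215]
eef_rot: [[0.999, 0.005, 0.039], [0.039, -0.336, -0.941], [0.008, 0.942, -0.336]]
contact_force: [-0.6, 0.5, -0.1]
width: 0.085
```

servo_tool(series=[[0, 0, 0, 0, 0, 0, 1], [0, 0, 0, 0, 0, 0, 1]])

```text
time: 9.08
tool_pos: [0.5534, -0.3856, 0.1218]
eef_rot: [[0.999, 0.005, 0.039], [0.039, -0.336, -0.941], [0.008, 0.942, -0.336]]
contact_force: [-0.4, -0.5, 1.0]
width: 0.0852
```

Run:
```python
from h import *
st()
t=camera("top");s=camera("side")
crop(t,350,410,160,220,10,"t9");crop(s,250,350,110,210,6,"s9")
```

```text
t 9.08 tcp [ 0.5534 -0.3856  0.1218] w 0.0852 F [-0.4 -0.5  1. ] T [0.97 0.08 0.01] j [-0.25  0.77  0.44  1.98  1.37  0.95 -1.07] x [0.999 0.039 0.008] z [ 0.039 -0.941 -0.336]
```

View pics/t9.png

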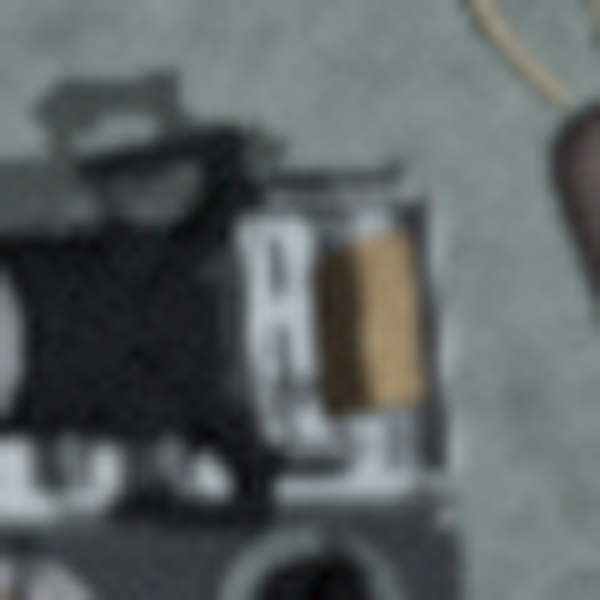

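View pics/s9.png

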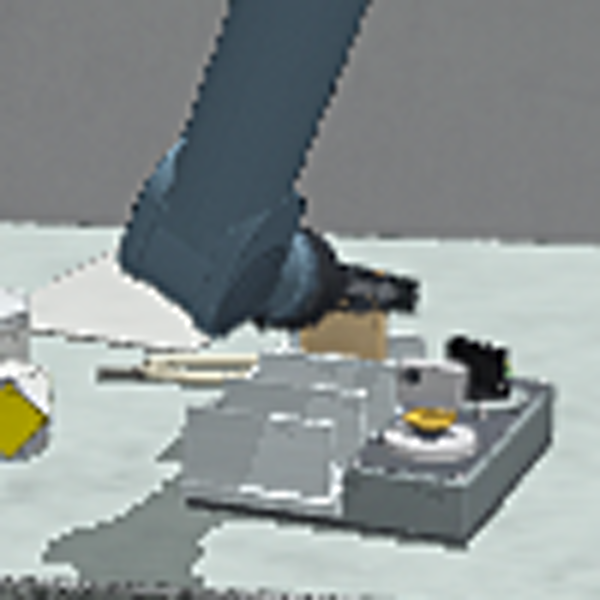

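servo_tool(series=[[0, 0, -0.05, 0, 0, 0, 1], [0, 0, -0.1, 0, 0, 0, 1], [0, 0.05, -0.17, 0, 0, 0, 1], [0, 0.1, -0.17, 0, 0, 0, 1], [0, 0.12, -0.16, 0, 0, 0, 1]])

```text
time: 9.6
tool_pos: [0.5482, -0.2787, 0.2161]
eef_rot: [[0.999, 0.009, 0.04], [0.041, -0.336, -0.941], [0.005, 0.942, -0.337]]
contact_force: [1.1, 0.3, -0.1]
width: 0.0855
```

Run:
```python
from h import *
st()
t=camera("top");s=camera("side")
crop(t,330,410,160,240,7,"t10");crop(s,250,350,130,210,7,"s10")
for b in blocks(t,(130,260,180,230)):print(b)
R=Rt(.45,25);plan(R,(.45,.1,.3))
```

```text
t 9.6 tcp [ 0.5482 -0.2787  0.2161] w 0.0855 F [ 1.1  0.3 -0.1] T [0.94 0.07 0.1 ] j [-0.41  0.54  0.38  2.03  1.21  1.16 -0.9 ] x [0.999 0.041 0.005] z [ 0.04  -0.941 -0.337]
(array([0.5275, 0.4631]), array([ 60.4, 107.7]), np.float32(1.911), 363.5)
(array([0.5428, 0.3082]), array([ 60.2, 105.5]), np.float32(2.021), 368.5)
t 9.7 tcp [ 0.5534 -0.2764  0.2208] w 0.0857 F [ 1.  -0.4  0.7] j [-0.41  0.53  0.38  2.02  1.22  1.16 -0.9 ]
 turn units [ 2.0896  0.1988 -0.5427]  rows>= 13.63
 world d mm [-102.9  375.2   81.9]
 shift units after turn [ 0.3528 -1.9071  0.4372]  in present axes [-0.4191 -0.2485 -1.9275] rows>= 9.54
```

View pics/t10.png

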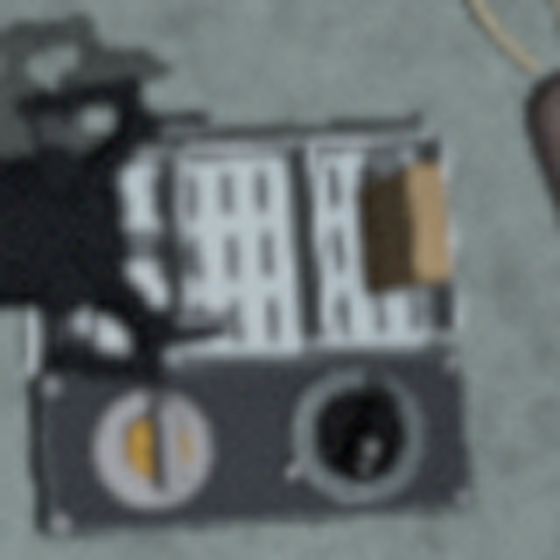

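View pics/s10.png

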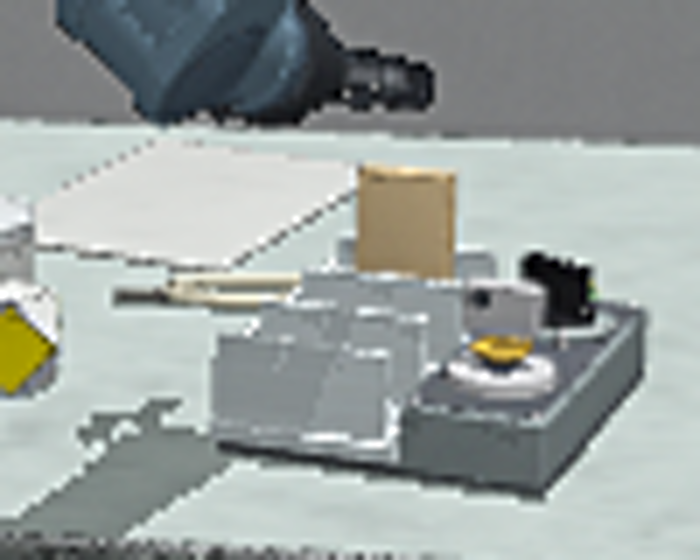

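Run:
```python
from h import *
for n,(u,v,z) in dict(bot=(382.1,193,.022),topL=(388.9,192,.132),topR=(394.6,191.5,.132),t9bot=(382,192.5,.022),t9L=(386,193,.132),t9R=(392.2,192,.132)).items(): print(n,np.round(onz("top",(u,v),z),4))
s=camera("side");cv2.imwrite("pics/x.png",s)
# side: vertical edges of block in pixels vs projected vertical
print(proj("side",[(.5838,-.4085,.132),(.5838,-.4085,.022),(.522,-.4115,.132),(.522,-.4115,.022)]))
crop(s,290,330,145,185,15,"s11")
```

```text
bot [ 0.5605 -0.4145  0.022 ]
topL [ 0.5538 -0.4099  0.132 ]
topR [ 0.555  -0.4316  0.132 ]
t9bot [ 0.5625 -0.4142  0.022 ]
t9L [ 0.5504 -0.3988  0.132 ]
t9R [ 0.5534 -0.4224  0.132 ]
[[300.83611479 154.37343968]
 [300.29844107 177.71886577]
 [314.18286572 155.7135819 ]
 [313.41838436 179.27700387]]
```

View pics/s11.png

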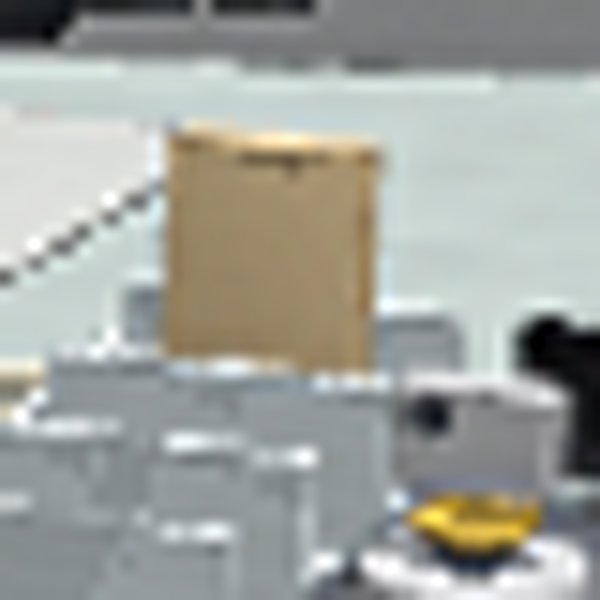

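servo_tool(series=[[-0.042, -0.025, -0.193, 0, 0, 0, 1], [-0.042, -0.025, -0.193, 0, 0, 0, 1], [-0.042, -0.025, -0.193, 0, 0, 0, 1], [-0.042, -0.025, -0.193, 0, 0, 0, 1], [-0.042, -0.025, -0.193, 0, 0, 0, 1]])

```text
time: 10.17
tool_pos: [0.4973, -0.0926, 0.257]
eef_rot: [[0.999, 0.006, 0.036], [0.036, -0.335, -0.942], [0.006, 0.942, -0.335]]
contact_force: [0.9, 0.7, -0.2]
width: 0.0854
```

servo_tool(series=[[-0.042, -0.025, -0.193, 0, 0, 0, 1], [-0.042, -0.025, -0.193, 0, 0, 0, 1], [-0.042, -0.025, -0.193, 0, 0, 0, 1], [-0.042, -0.025, -0.193, 0, 0, 0, 1], [0, 0, 0, 0, 0, 0, 1]])

```text
time: 10.58
tool_pos: [0.4592, 0.0663, 0.2892]
eef_rot: [[0.999, 0.01, 0.05], [0.05, -0.341, -0.939], [0.008, 0.94, -0.341]]
contact_force: [0.4, 0.3, -0.0]
width: 0.0856
```

Run:
```python
from h import *
R=Rt(.45,15);plan(R,(.5611,.2704,.13))
```

```text
t 10.6 tcp [0.4592 0.0663 0.2892] w 0.0856 F [ 0.4  0.3 -0. ] j [-0.85  0.43  0.13  1.93  0.81  1.72 -0.96]
 turn units [ 1.8652  0.2484 -0.5001]  rows>= 12.24
 world d mm [ 102.3  203.4 -156.3]
 shift units after turn [ 0.9027 -0.4673  0.9343]  in present axes [ 0.5556 -1.0763 -0.6625] rows>= 6.62
```

13 rows of (.1435,.019,-.0385).

servo_tool(series=[[0, 0, 0, 0.144, 0.019, -0.0385, 1], [0, 0, 0, 0.144, 0.019, -0.0385, 1], [0, 0, 0, 0.144, 0.019, -0.0385, 1], [0, 0, 0, 0.144, 0.019, -0.0385, 1], [0, 0, 0, 0.144, 0.019, -0.0385, 1]])

```text
time: 11.0
tool_pos: [0.459, 0.0574, 0.2893]
eef_rot: [[0.98, 0.19, 0.058], [0.186, -0.773, -0.607], [-0.07, 0.606, -0.793]]
contact_force: [0.6, -0.2, 0.2]
width: 0.0855
```

servo_tool(series=[[0, 0, 0, 0.144, 0.019, -0.0385, 1], [0, 0, 0, 0.144, 0.019, -0.0385, 1], [0, 0, 0, 0.144, 0.019, -0.0385, 1], [0, 0, 0, 0.144, 0.019, -0.0385, 1], [0, 0, 0, 0.144, 0.019, -0.0385, 1]])

```text
time: 11.42
tool_pos: [0.4591, 0.0568, 0.2899]
eef_rot: [[0.938, 0.347, -0.024], [0.344, -0.935, -0.088], [-0.053, 0.075, -0.996]]
contact_force: [-0.7, -0.2, -0.5]
width: 0.085
```

servo_tool(series=[[0, 0, 0, 0.144, 0.019, -0.0385, 1], [0, 0, 0, 0.144, 0.019, -0.0385, 1], [0, 0, 0, 0.137, 0.018, -0.038, 1], [0, 0, 0, 0, 0, 0, 1]])

```text
time: 11.75
tool_pos: [0.4594, 0.0513, 0.2883]
eef_rot: [[0.911, 0.397, -0.11], [0.412, -0.882, 0.229], [-0.006, -0.254, -0.967]]
contact_force: [-0.5, -1.2, -0.4]
width: 0.0854
```

Run:
```python
from h import *
R=Rt(.45,15);plan(R,(.5611,.2704,.13))
```

```text
t 11.8 tcp [0.4594 0.0513 0.2883] w 0.0854 F [-0.5 -1.2 -0.4] j [-0.38  0.05  0.35  1.95 -0.27  1.26  0.49]
 turn units [ 0.0063 -0.0008 -0.0327]  rows>= 0.21
 world d mm [ 102.   218.4 -155.4]
 shift units after turn [ 0.9341 -0.5342  0.9474]  in present axes [ 0.9194 -0.5627  0.9453] rows>= 6.88
```

servo_tool(series=[[0.116, -0.069, 0.118, 0.006, 0, -0.033, 1], [0.116, -0.067, 0.118, 0, 0, 0, 1], [0.116, -0.067, 0.118, 0, 0, 0, 1], [0.116, -0.067, 0.118, 0, 0, 0, 1], [0.116, -0.067, 0.118, 0, 0, 0, 1]])

```text
time: 12.17
tool_pos: [0.5207, 0.1964, 0.1916]
eef_rot: [[0.895, 0.431, -0.113], [0.446, -0.865, 0.23], [0.001, -0.256, -0.967]]
contact_force: [1.0, -0.6, 1.6]
width: 0.0851
```

servo_tool(series=[[0.116, -0.067, 0.118, 0, 0, 0, 1], [0.116, -0.067, 0.118, 0, 0, 0, 1], [0.116, -0.067, 0.118, 0, 0, 0, 1], [0, 0, 0, 0, 0, 0, 1]])

```text
time: 12.5
tool_pos: [0.5541, 0.2848, 0.1298]
eef_rot: [[0.891, 0.437, -0.122], [0.454, -0.861, 0.23], [-0.004, -0.26, -0.965]]
contact_force: [-0.9, 2.4, 0.4]
width: 0.0854
```

Run:
```python
from h import *
R=Rt(.45,15);plan(R,(.5611,.2704,.028))
t=camera("top");crop(t,130,330,120,270,4,"t12")
for b in blocks(t,(130,260,180,230)):print(b)
```

```text
t 12.5 tcp [0.5541 0.2848 0.1298] w 0.0854 F [-0.9  2.4  0.4] j [-0.57  0.49  0.19  1.76 -0.43  0.97  0.33]
 turn units [-0.002   0.0118  0.0248]  rows>= 0.17
 world d mm [  7.3 -15.1 -98.9]
 shift units after turn [-1.000e-04  2.091e-01  4.560e-01]  in present axes [1.000e-04 2.099e-01 4.556e-01] rows>= 2.41
(array([0.5323, 0.3295]), array([58.4, 58.3]), np.float32(0.44), 180.0)
(array([0.5275, 0.4632]), array([ 60.4, 107.4]), np.float32(1.911), 362.0)
```

View pics/t12.png

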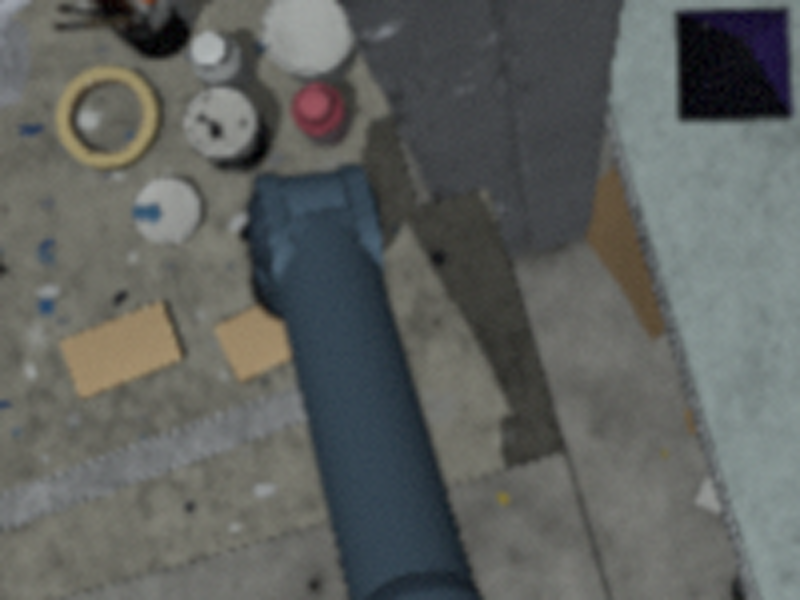

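servo_tool(series=[[0, 0.06, 0.1, 0, 0.012, 0.025, 1], [0, 0.06, 0.1, 0, 0, 0, 1], [0, 0.05, 0.1, 0, 0, 0, 1], [0, 0.02, 0.06, 0, 0, 0, 1], [0, 0, 0, 0, 0, 0, 1]])

```text
time: 12.97
tool_pos: [0.564, 0.2585, 0.0532]
eef_rot: [[0.905, 0.411, -0.109], [0.425, -0.875, 0.233], [0.0, -0.257, -0.966]]
contact_force: [-1.1, -0.5, 0.2]
width: 0.0855
```

Run:
```python
from h import *
R=Rt(.45,15);plan(R,(.5611,.2704,.028))
s=camera("side");crop(s,190,310,150,250,6,"s12")
```

```text
t 13.0 tcp [0.564  0.2585 0.0532] w 0.0855 F [-1.1 -0.5  0.2] j [-0.51  0.59  0.18  1.79 -0.49  0.84  0.42]
 turn units [ 0.0023 -0.004  -0.013 ]  rows>= 0.09
 world d mm [ -2.5  11.2 -22.3]
 shift units after turn [ 0.0129 -0.0249  0.1223]  in present axes [ 0.0122 -0.0253  0.1223] rows>= 0.6
```

View pics/s12.png

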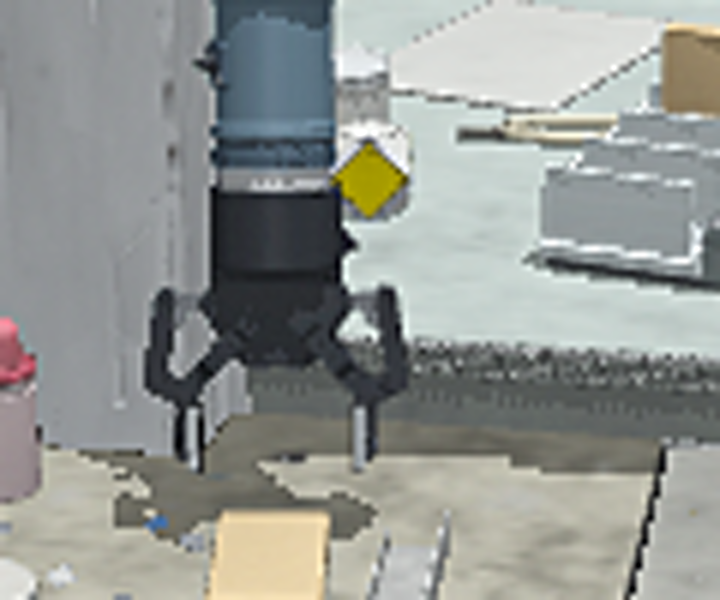

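servo_tool(series=[[0.006, -0.012, 0.05, 0, 0, -0.01, 1], [0.006, -0.012, 0.05, 0, 0, 0, 1], [0, 0, 0.02, 0, 0, 0, 1], [0, 0, 0, 0, 0, 0, 1]])

```text
time: 13.35
tool_pos: [0.5632, 0.2734, 0.0339]
eef_rot: [[0.9, 0.423, -0.105], [0.436, -0.868, 0.237], [0.009, -0.259, -0.966]]
contact_force: [-1.0, -0.2, 0.2]
width: 0.0854
```

servo_tool(series=[[0, 0, 0, 0, 0, 0, 0.6], [0, 0, 0, 0, 0, 0, 0.6], [0, 0, 0, 0, 0, 0, 0.5], [0, 0, 0, 0, 0, 0, 0.5], [0, 0, 0, 0, 0, 0, 0.5]], squeeze=70)

```text
time: 13.77
tool_pos: [0.565, 0.2713, 0.0368]
eef_rot: [[0.901, 0.421, -0.103], [0.434, -0.869, 0.237], [0.01, -0.259, -0.966]]
contact_force: [-2.4, -2.3, 8.7]
width: 0.0537
```

Run:
```python
from h import *
R=Rt(.45,15);plan(R,(.5611,.2704,.028))
t=camera("top")
for b in blocks(t,(130,260,180,230)):print(b)
s=camera("side");crop(s,190,310,170,270,6,"s13")
```

```text
t 13.8 tcp [0.565  0.2713 0.0368] w 0.0537 F [-2.4 -2.3  8.7] j [-0.52  0.62  0.16  1.79 -0.5   0.81  0.43]
 turn units [ 0.0001 -0.0128  0.0016]  rows>= 0.08
 world d mm [-3.6 -1.6 -5.9]
 shift units after turn [-0.0194  0.0069  0.0287]  in present axes [-0.0197  0.0069  0.0285] rows>= 0.17
(array([0.5274, 0.4631]), array([ 60.2, 107.4]), np.float32(1.903), 362.0)
(array([0.54  , 0.3188]), array([59. , 84.4]), np.float32(2.041), 276.0)
```

View pics/s13.png

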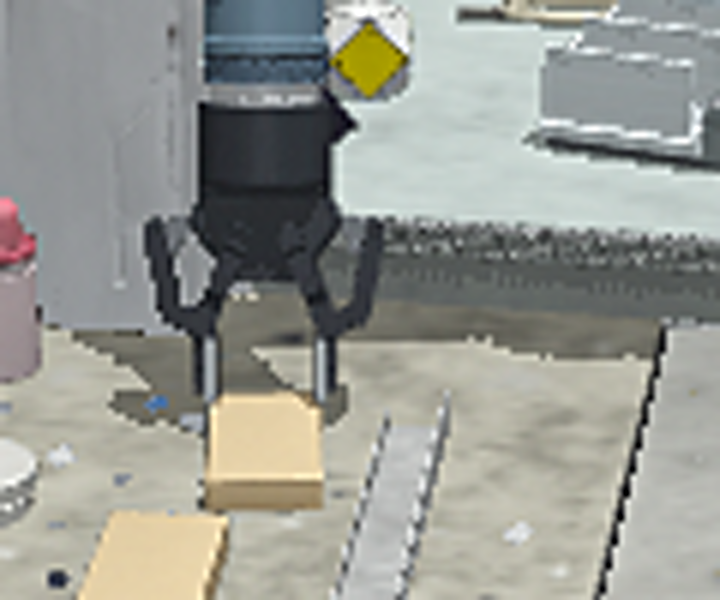

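servo_tool(series=[[0, 0, 0, 0, 0, 0, 1], [0, 0, 0, 0, 0, 0, 1], [0, 0, 0, 0, 0, 0, 1], [0, 0, 0, 0, 0, 0, 1]])

```text
time: 14.2
tool_pos: [0.5642, 0.2715, 0.0343]
eef_rot: [[0.901, 0.421, -0.104], [0.434, -0.87, 0.236], [0.009, -0.258, -0.966]]
contact_force: [0.7, 0.1, 0.4]
width: 0.085
```

Run:
```python
from h import *
R=Rt(.45,15);plan(R,(.5611,.2704,.023))
t=camera("top")
for b in blocks(t,(130,260,180,230)):print(b)
s=camera("side");crop(s,190,310,170,270,6,"s14")
```

```text
t 14.2 tcp [0.5642 0.2715 0.0343] w 0.085 F [0.7 0.1 0.4] j [-0.52  0.63  0.16  1.79 -0.5   0.81  0.43]
 turn units [ 0.0012 -0.0119  0.0014]  rows>= 0.08
 world d mm [-2.7 -1.8 -8.4]
 shift units after turn [-0.0163  0.0131  0.0401]  in present axes [-0.0167  0.0131  0.0399] rows>= 0.22
(array([0.5274, 0.4633]), array([ 60.4, 107.2]), np.float32(1.911), 361.0)
(array([0.5405, 0.3225]), array([59.6, 83.5]), np.float32(2.224), 282.5)
```

View pics/s14.png

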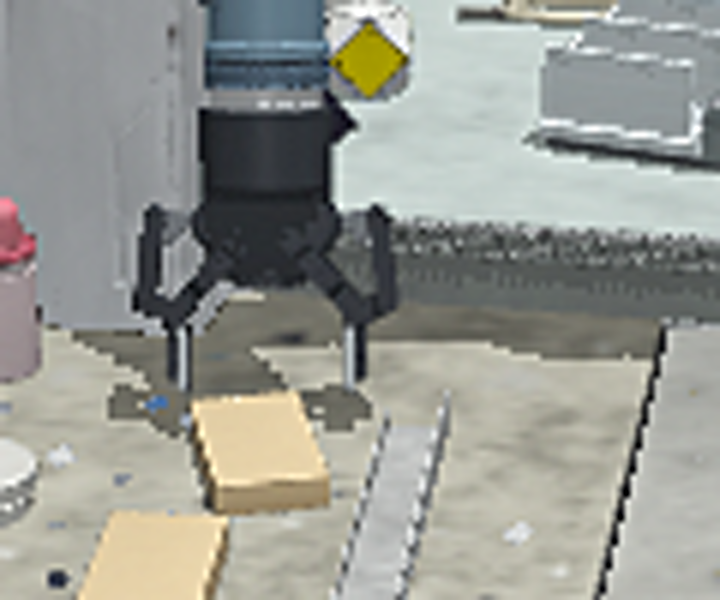

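servo_tool(series=[[0, -0.02, -0.1, 0, 0, 0, 1], [0, 0, -0.2, 0, 0, 0, 1], [-0.1, 0.15, -0.1, 0, 0, 0, 1], [-0.1, 0.18, 0, 0, 0, 0, 1], [-0.1, 0.18, 0, 0, 0, 0, 1]])

```text
time: 14.72
tool_pos: [0.5619, 0.1416, 0.0882]
eef_rot: [[0.9, 0.425, -0.098], [0.436, -0.868, 0.238], [0.016, -0.257, -0.966]]
contact_force: [-0.0, -0.7, -0.8]
width: 0.0854
```

Run:
```python
from h import *
st()
t=camera("top")
for b in blocks(t,(130,260,180,230)):print(b)
crop(t,130,330,120,270,4,"t15")
```

```text
t 14.72 tcp [0.5619 0.1416 0.0882] w 0.0854 F [-0.  -0.7 -0.8] T [-0.34 -0.18  0.02] j [-0.37  0.5   0.22  1.86 -0.46  0.91  0.59] x [0.9   0.436 0.016] z [-0.098  0.238 -0.966]
(array([0.5276, 0.4634]), array([ 59. , 107.1]), np.float32(1.913), 357.5)
(array([0.5475, 0.3135]), array([ 59.6, 106.5]), np.float32(2.21), 371.5)
```

View pics/t15.png

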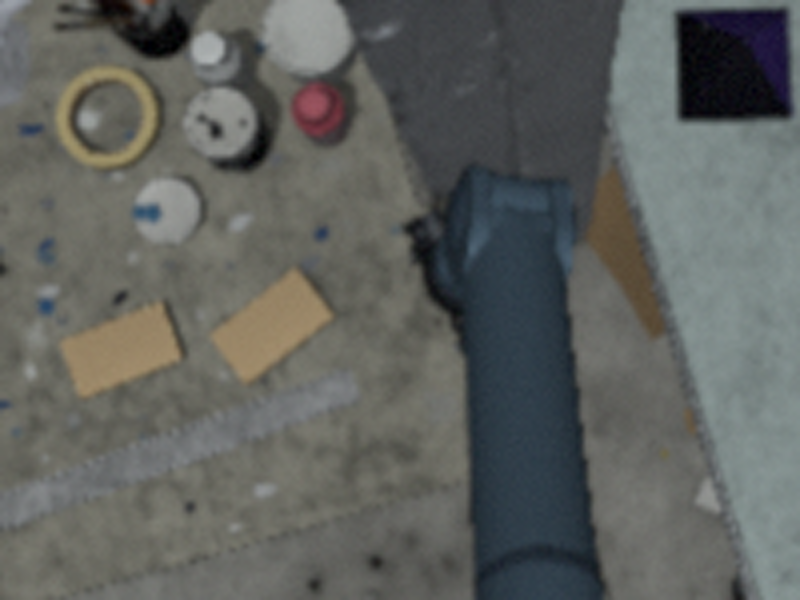

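Run:
```python
from h import *
R=Rt(.639,15);plan(R,(.5726,.2798,.09))
```

```text
t 14.8 tcp [0.5596 0.1273 0.0842] w 0.0856 F [-0.8 -7.3 -2.1] j [-0.36  0.5   0.24  1.87 -0.46  0.9   0.6 ]
 turn units [ 0.0124 -0.0715 -0.2462]  rows>= 1.61
 world d mm [ 13.5 151.9   8.7]
 shift units after turn [ 0.507  -0.5611  0.1054]  in present axes [ 0.3832 -0.6486  0.1245] rows>= 3.66
```

servo_tool(series=[[0, 0, 0, 0.006, -0.036, -0.123, 1], [0, 0, 0, 0.006, -0.036, -0.123, 1], [0.127, -0.14, 0.01, 0, 0, 0, 1], [0.127, -0.14, 0.01, 0, 0, 0, 1], [0.127, -0.14, 0.01, 0, 0, 0, 1]])

```text
time: 15.18
tool_pos: [0.5708, 0.2535, 0.1026]
eef_rot: [[0.798, 0.582, -0.156], [0.602, -0.769, 0.215], [0.005, -0.266, -0.964]]
contact_force: [-0.3, 0.9, 0.2]
width: 0.0856
```

servo_tool(series=[[0.127, -0.14, 0.01, 0, 0, 0, 1], [0, 0, 0, 0, 0, 0, 1]])

```text
time: 15.35
tool_pos: [0.5721, 0.3041, 0.1105]
eef_rot: [[0.789, 0.594, -0.158], [0.615, -0.757, 0.223], [0.013, -0.273, -0.962]]
contact_force: [-0.4, 3.2, 0.3]
width: 0.0853
```

Run:
```python
from h import *
R=Rt(.639,15);plan(R,(.5726,.2798,.023))
```

```text
t 15.3 tcp [0.5721 0.3041 0.1105] w 0.0853 F [-0.4  3.2  0.3] j [-0.54  0.57  0.15  1.68 -0.42  1.    0.5 ]
 turn units [-0.0183 -0.0082  0.033 ]  rows>= 0.24
 world d mm [  0.9 -24.9 -84.6]
 shift units after turn [-0.0705  0.2087  0.3821]  in present axes [-0.0784  0.2122  0.3786] rows>= 2.12
```

servo_tool(series=[[0, 0, 0, -0.018, -0.008, 0.033, 1], [-0.025, 0.07, 0.09, 0, 0, 0, 1], [-0.02, 0.06, 0.09, 0, 0, 0, 1], [-0.015, 0.04, 0.05, 0, 0, 0, 1], [0, 0, 0, 0, 0, 0, 1]])

```text
time: 15.77
tool_pos: [0.5742, 0.2626, 0.0517]
eef_rot: [[0.811, 0.562, -0.159], [0.584, -0.788, 0.196], [-0.015, -0.252, -0.968]]
contact_force: [-1.5, -0.1, 0.0]
width: 0.0857
```

Run:
```python
from h import *
R=Rt(.639,15);plan(R,(.5726,.2798,.023))
s=camera("side");crop(s,190,310,150,250,6,"s16")
plan(R,(.5726,.2798,.023))
```

```text
t 15.8 tcp [0.5742 0.2626 0.0517] w 0.0857 F [-1.5 -0.1  0. ] j [-0.5   0.64  0.16  1.72 -0.43  0.92  0.54]
 turn units [ 0.0088  0.0136 -0.0233]  rows>= 0.18
 world d mm [ -1.1  16.6 -25.8]
 shift units after turn [ 0.0451 -0.0342  0.1427]  in present axes [ 0.046  -0.036   0.1419] rows>= 0.74
t 15.8 tcp [0.5752 0.2641 0.0535] w 0.0854 F [ 0.4 -0.2  1.2] j [-0.5   0.64  0.16  1.72 -0.43  0.92  0.54]
 turn units [ 0.0083  0.0099 -0.022 ]  rows>= 0.16
 world d mm [ -2.1  15.1 -27.6]
 shift units after turn [ 0.0366 -0.0291  0.1506]  in present axes [ 0.0372 -0.0307  0.1501] rows>= 0.76
```

View pics/s16.png

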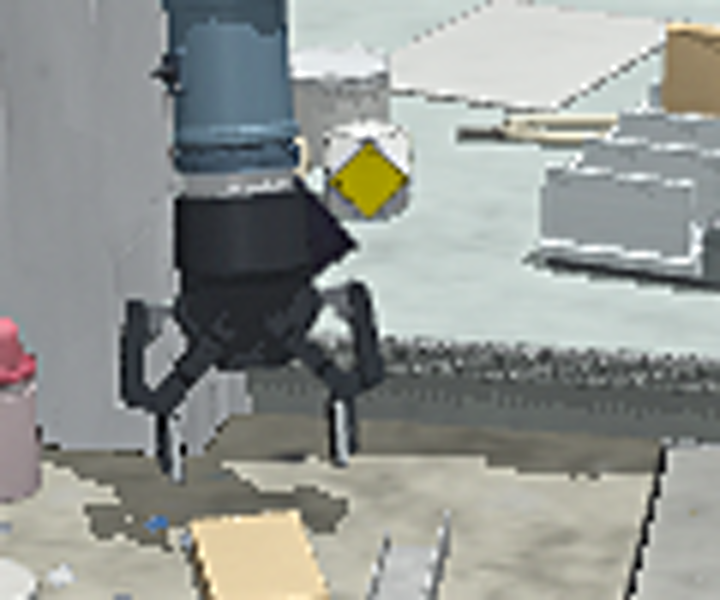

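servo_tool(series=[[0.02, -0.015, 0.01, 0.008, 0.01, -0.022, 1], [0.02, -0.015, 0.02, 0, 0, 0, 1], [0, 0, 0.02, 0, 0, 0, 1], [0, 0, 0, 0, 0, 0, 1]])

```text
time: 16.15
tool_pos: [0.5777, 0.2798, 0.0477]
eef_rot: [[0.8, 0.581, -0.151], [0.6, -0.772, 0.211], [0.006, -0.259, -0.966]]
contact_force: [0.3, 0.1, -0.1]
width: 0.0856
```

Run:
```python
from h import *
R=Rt(.639,15);plan(R,(.5726,.2798,.023))
s=camera("side");crop(s,190,310,170,270,6,"s17")
```

```text
t 16.1 tcp [0.5777 0.2798 0.0477] w 0.0856 F [ 0.3  0.1 -0.1] j [-0.5   0.65  0.14  1.7  -0.44  0.9   0.55]
 turn units [-0.0004 -0.0062  0.0078]  rows>= 0.06
 world d mm [ -4.7  -0.6 -21.8]
 shift units after turn [-0.0206  0.0171  0.1085]  in present axes [-0.0212  0.0171  0.1084] rows>= 0.54
```

View pics/s17.png

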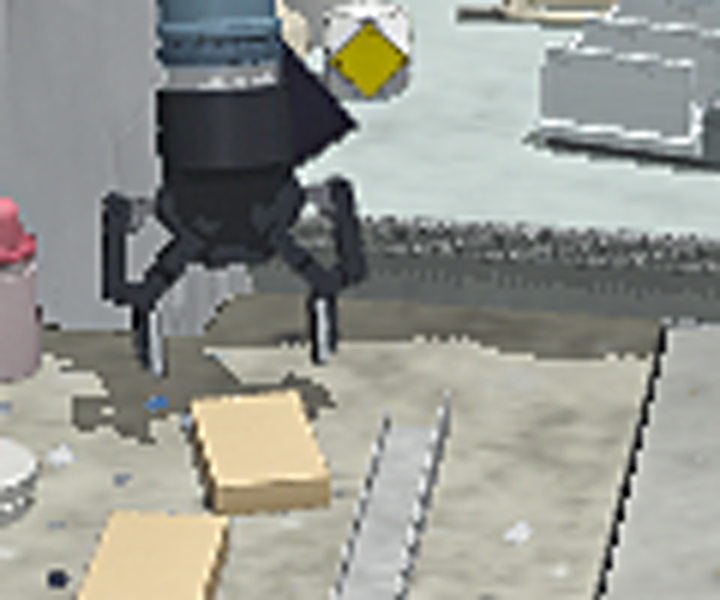

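servo_tool(series=[[-0.02, 0.015, 0.01, 0, -0.006, 0.008, 1], [0, 0, 0.04, 0, 0, 0, 1], [0, 0, 0.04, 0, 0, 0, 1], [0, 0, 0.016, 0, 0, 0, 1], [0, 0, 0, 0, 0, 0, 1]])

```text
time: 16.62
tool_pos: [0.5717, 0.2772, 0.0245]
eef_rot: [[0.804, 0.574, -0.157], [0.595, -0.777, 0.206], [-0.004, -0.259, -0.966]]
contact_force: [0.2, -0.0, 0.1]
width: 0.0856
```

Run:
```python
from h import *
R=Rt(.639,15);plan(R,(.5726,.2798,.023))
s=camera("side");crop(s,190,310,170,270,6,"s18")
```

```text
t 16.6 tcp [0.5717 0.2772 0.0245] w 0.0856 F [ 0.2 -0.   0.1] j [-0.5   0.68  0.14  1.72 -0.45  0.87  0.56]
 turn units [-0.0004  0.0044 -0.0039]  rows>= 0.04
 world d mm [1.3 1.9 1.4]
 shift units after turn [ 0.011  -0.0055 -0.0058]  in present axes [ 0.011  -0.0055 -0.0058] rows>= 0.07
```

View pics/s18.png

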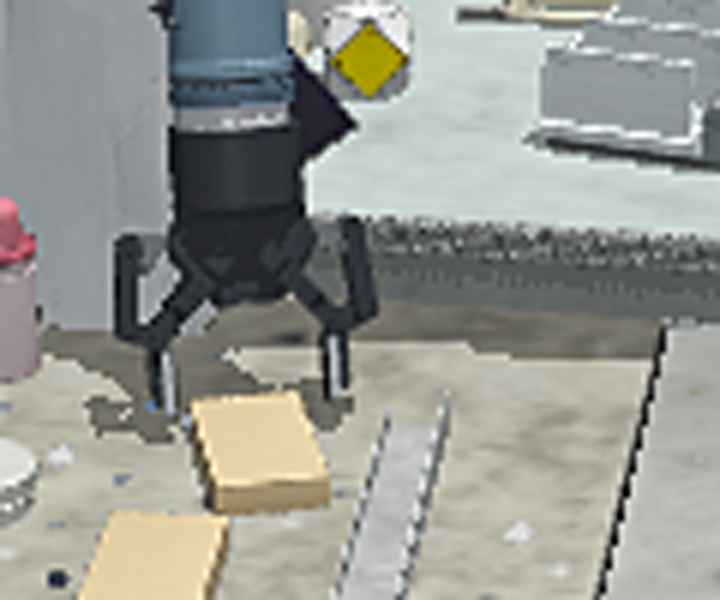

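Straddling well, tips low. Close.

servo_tool(series=[[0, 0, 0, 0, 0, 0, 0.7], [0, 0, 0, 0, 0, 0, 0.65], [0, 0, 0, 0, 0, 0, 0.5], [0, 0, 0, 0, 0, 0, 0.5], [0, 0, 0, 0, 0, 0, 0.5]], squeeze=60)

```text
time: 17.08
tool_pos: [0.5747, 0.2772, 0.0271]
eef_rot: [[0.805, 0.574, -0.152], [0.594, -0.777, 0.208], [0.001, -0.257, -0.966]]
contact_force: [1.4, -0.6, 1.7]
width: 0.0601
```

Run:
```python
from h import *
R=Rt(.639,15);plan(R,(.5726,.2798,.023))
s=camera("side");crop(s,190,310,170,270,6,"s19")
t=camera("top");print(blocks(t,(130,260,180,230)))
```

```text
t 17.1 tcp [0.5747 0.2772 0.0271] w 0.0601 F [ 1.4 -0.6  1.7] j [-0.5   0.68  0.14  1.71 -0.45  0.87  0.56]
 turn units [ 0.0023 -0.0025 -0.0037]  rows>= 0.03
 world d mm [-1.6  1.9 -1.3]
 shift units after turn [-0.0006 -0.0104  0.0093]  in present axes [-0.0007 -0.0104  0.0093] rows>= 0.07
[(array([0.5275, 0.4632]), array([ 60.4, 107.4]), np.float32(1.911), 361.5), (array([0.5414, 0.3213]), array([59.5, 86.2]), np.float32(2.177), 280.5)]
```

View pics/s19.png

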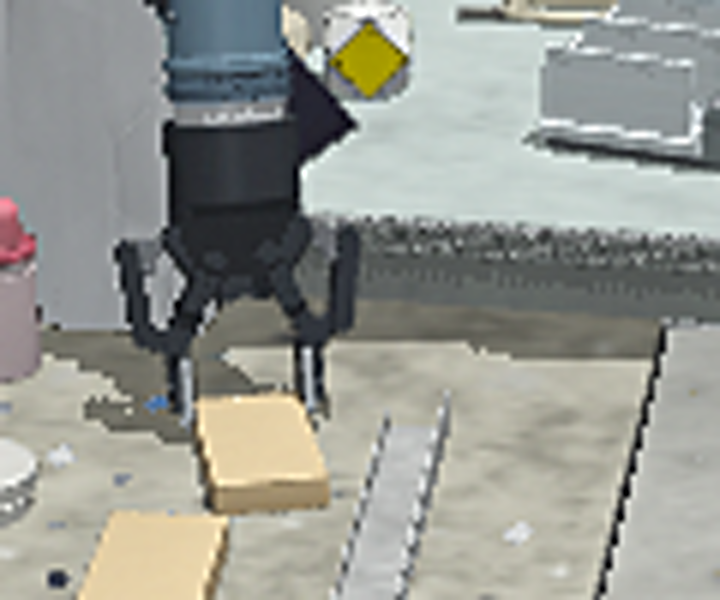

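servo_tool(series=[[0, -0.01, -0.02, 0, 0, 0, 0.4], [0, -0.02, -0.06, 0, 0, 0, 0.4], [0, -0.04, -0.13, 0, 0, 0, 0.4], [0, -0.04, -0.13, 0, 0, 0, 0.4], [0, -0.02, -0.1, 0, 0, 0, 0.4]])

```text
time: 17.6
tool_pos: [0.5715, 0.2805, 0.1202]
eef_rot: [[0.803, 0.575, -0.154], [0.595, -0.776, 0.208], [-0.0, -0.259, -0.966]]
contact_force: [-0.4, -0.1, -0.7]
width: 0.06
```

Run:
```python
from h import *
R=Rt(.044,-75);plan(R,(.44,.05,.32))
s=camera("side");crop(s,190,310,130,230,6,"s20")
```

```text
t 17.6 tcp [0.5715 0.2805 0.1202] w 0.06 F [-0.4 -0.1 -0.7] j [-0.53  0.55  0.17  1.69 -0.4   1.01  0.49]
 turn units [-1.9357 -0.4184  0.7254]  rows>= 13.26
 world d mm [-131.6 -227.6  200.5]
 shift units after turn [-0.7073  1.2553  0.8108]  in present axes [-1.2065  0.2455 -1.1035] rows>= 7.93
```

View pics/s20.png

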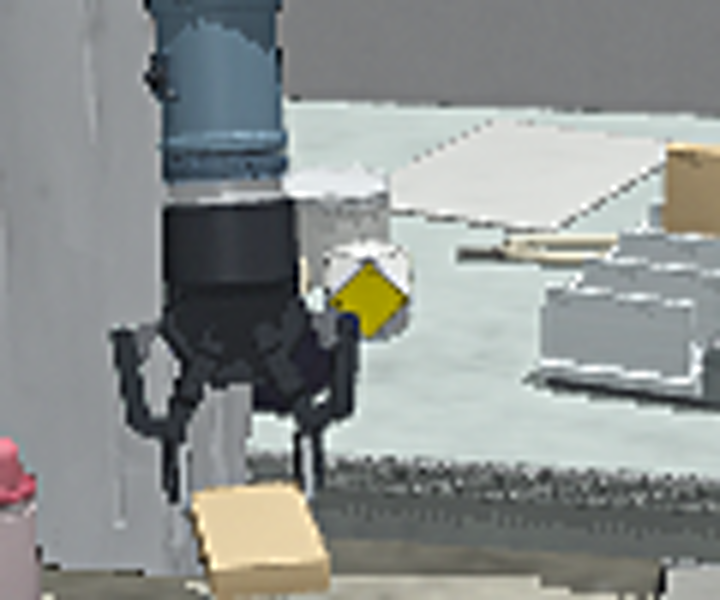

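servo_tool(series=[[-0.134, 0.027, -0.123, 0, 0, 0, 0.4], [-0.134, 0.027, -0.123, 0, 0, 0, 0.4], [-0.134, 0.027, -0.123, 0, 0, 0, 0.4], [-0.134, 0.027, -0.123, 0, 0, 0, 0.4], [-0.134, 0.027, -0.123, 0, 0, 0, 0.4]])

```text
time: 18.07
tool_pos: [0.4971, 0.1523, 0.2308]
eef_rot: [[0.804, 0.574, -0.155], [0.595, -0.777, 0.207], [-0.002, -0.258, -0.966]]
contact_force: [0.6, 0.1, -0.3]
width: 0.0598
```

servo_tool(series=[[-0.134, 0.027, -0.123, 0, 0, 0, 0.4], [-0.134, 0.027, -0.123, 0, 0, 0, 0.4], [-0.134, 0.027, -0.123, 0, 0, 0, 0.4], [-0.134, 0.027, -0.123, 0, 0, 0, 0.4], [0, 0, 0, -0.138, -0.03, 0.052, 0.4]])

```text
time: 18.48
tool_pos: [0.4409, 0.0414, 0.3233]
eef_rot: [[0.835, 0.541, -0.104], [0.55, -0.829, 0.105], [-0.03, -0.145, -0.989]]
contact_force: [0.6, -1.7, -0.1]
width: 0.0601
```

servo_tool(series=[[0, 0, 0, -0.138, -0.03, 0.052, 0.4], [0, 0, 0, -0.138, -0.03, 0.052, 0.4], [0, 0, 0, -0.138, -0.03, 0.052, 0.4], [0, 0, 0, -0.138, -0.03, 0.052, 0.4], [0, 0, 0, -0.138, -0.03, 0.052, 0.4]])

```text
time: 18.9
tool_pos: [0.4397, 0.0527, 0.3208]
eef_rot: [[0.921, 0.387, 0.05], [0.372, -0.831, -0.414], [-0.119, 0.4, -0.909]]
contact_force: [0.1, 0.1, -0.7]
width: 0.06
```

servo_tool(series=[[0, 0, 0, -0.138, -0.03, 0.052, 0.4], [0, 0, 0, -0.138, -0.03, 0.052, 0.4], [0, 0, 0, -0.138, -0.03, 0.052, 0.4], [0, 0, 0, -0.138, -0.03, 0.052, 0.4], [0, 0, 0, -0.138, -0.03, 0.052, 0.4]])

```text
time: 19.32
tool_pos: [0.4397, 0.0535, 0.3202]
eef_rot: [[0.985, 0.151, 0.085], [0.154, -0.539, -0.828], [-0.079, 0.828, -0.554]]
contact_force: [-0.3, -0.7, -0.8]
width: 0.0602
```

servo_tool(series=[[0, 0, 0, -0.138, -0.03, 0.052, 0.4], [0, 0, 0, -0.138, -0.03, 0.052, 0.4], [0, 0, 0, -0.138, -0.03, 0.052, 0.4], [0, 0, 0, 0, 0, 0, 0.4]])

```text
time: 19.65
tool_pos: [0.4391, 0.0537, 0.3156]
eef_rot: [[0.999, 0.019, 0.04], [0.043, -0.254, -0.966], [-0.009, 0.967, -0.255]]
contact_force: [-0.4, -0.7, -1.2]
width: 0.0599
```

Run:
```python
from h import *
R=Rt(.044,-75);plan(R,(.55,-.3198,.27))
s=camera("side");crop(s,210,350,70,190,5,"s21")
```

```text
t 19.6 tcp [0.4391 0.0537 0.3156] w 0.0599 F [-0.4 -0.7 -1.2] j [-0.76  0.4   0.01  1.96  0.86  1.84 -0.98]
 turn units [0.0053 0.0037 0.0102]  rows>= 0.08
 world d mm [ 110.8 -370.6  -44.9]
 shift units after turn [0.472  0.2688 1.8696]  in present axes [0.4753 0.2648 1.8694] rows>= 9.34
```

View pics/s21.png

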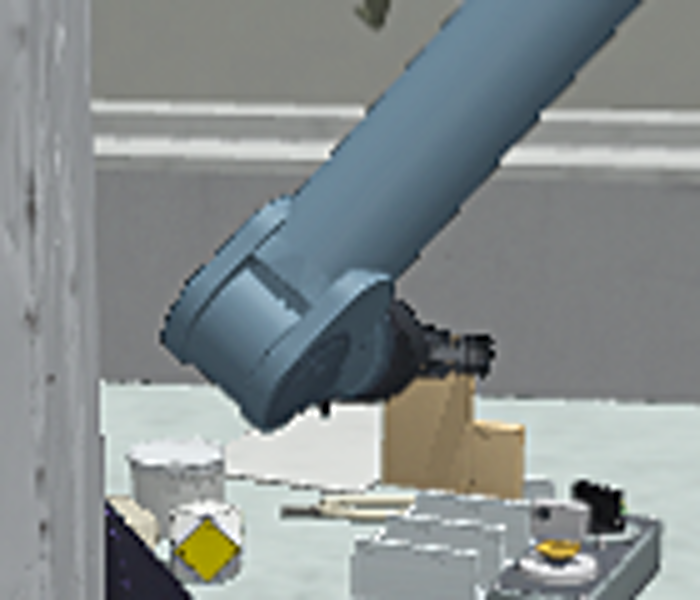

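servo_tool(series=[[0.047, 0.027, 0.187, 0, 0, 0.01, 0.4], [0.047, 0.027, 0.187, 0, 0, 0, 0.4], [0.047, 0.027, 0.187, 0, 0, 0, 0.4], [0.047, 0.027, 0.187, 0, 0, 0, 0.4], [0.047, 0.027, 0.187, 0, 0, 0, 0.4]])

```text
time: 20.12
tool_pos: [0.4947, -0.1353, 0.2987]
eef_rot: [[0.999, 0.001, 0.039], [0.038, -0.264, -0.964], [0.01, 0.964, -0.264]]
contact_force: [0.4, 0.5, -0.6]
width: 0.06
```

servo_tool(series=[[0.047, 0.027, 0.187, 0, 0, 0, 0.4], [0.047, 0.027, 0.187, 0, 0, 0, 0.4], [0.047, 0.027, 0.187, 0, 0, 0, 0.4], [0.047, 0.027, 0.167, 0, 0, 0, 0.4], [0, 0, 0, 0, 0, 0, 0.4]])

```text
time: 20.53
tool_pos: [0.5345, -0.287, 0.2839]
eef_rot: [[1.0, -0.004, 0.026], [0.024, -0.258, -0.966], [0.011, 0.966, -0.258]]
contact_force: [-0.3, -0.9, -0.5]
width: 0.0598
```

Run:
```python
from h import *
R=Rt(.044,-75);plan(R,(.55,-.3198,.14))
t=camera("top");crop(t,320,420,140,240,6,"t22")
s=camera("side");crop(s,240,350,90,200,6,"s22")
plan(R,(.55,-.3198,.14))
```

```text
t 20.5 tcp [ 0.5345 -0.287   0.2839] w 0.0598 F [-0.3 -0.9 -0.5] j [-0.33  0.43  0.29  2.04  1.29  1.31 -0.86]
 turn units [ 0.0011  0.0205 -0.0197]  rows>= 0.18
 world d mm [  15.4  -29.9 -143.1]
 shift units after turn [ 0.0702 -0.6515  0.3329]  in present axes [ 0.0655 -0.6528  0.3312] rows>= 3.52
t 20.6 tcp [ 0.5363 -0.2807  0.2823] w 0.0604 F [ 0.6  1.3 -0.5] j [-0.34  0.43  0.28  2.04  1.29  1.31 -0.86]
 turn units [-0.0035  0.0105 -0.0161]  rows>= 0.12
 world d mm [  13.6  -36.2 -141.6]
 shift units after turn [ 0.0599 -0.6361  0.3607]  in present axes [ 0.0549 -0.6359  0.362 ] rows>= 3.52
```

View pics/t22.png

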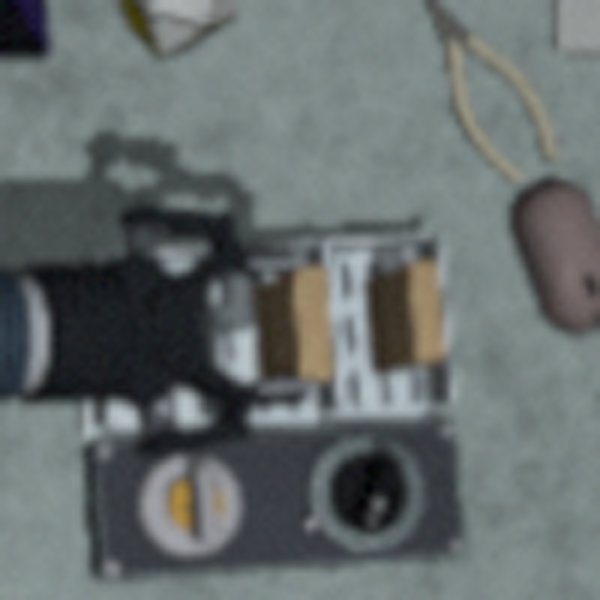

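View pics/s22.png

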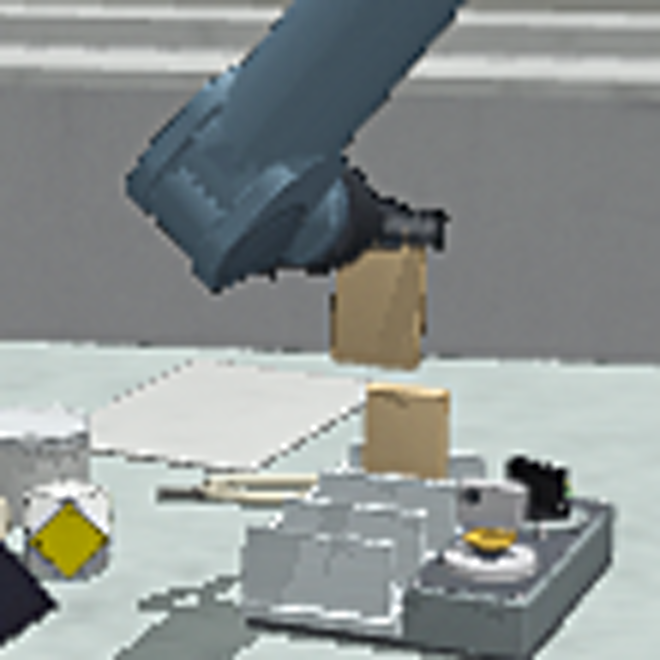

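Run:
```python
from h import *
for n,(u,v,z) in dict(bot=(258,330,.182),L=(296,325,.292),R=(331,323,.292)).items(): print(n,np.round(onz("top",(320+u/6,140+v/6),z),4))
```

```text
bot [ 0.541  -0.3008  0.182 ]
L [ 0.5338 -0.2968  0.292 ]
R [ 0.5344 -0.3164  0.292 ]
```

servo_tool(series=[[0.015, -0.1, 0.12, 0, 0.01, -0.016, 0.4], [0.015, -0.15, 0.1, 0, 0, 0, 0.4], [0.015, -0.16, 0.07, 0, 0, 0, 0.4], [0.015, -0.15, 0.06, 0, 0, 0, 0.4], [0, 0, 0, 0, 0, 0, 0.4]])

```text
time: 21.05
tool_pos: [0.5495, -0.3133, 0.1471]
eef_rot: [[0.999, 0.027, 0.047], [0.052, -0.265, -0.963], [-0.014, 0.964, -0.266]]
contact_force: [-1.8, 1.4, -1.7]
width: 0.0597
```

servo_tool(series=[[0, 0, 0, 0, 0, 0, 0.4]])

```text
time: 21.13
tool_pos: [0.5512, -0.3142, 0.1534]
eef_rot: [[0.999, 0.02, 0.048], [0.051, -0.26, -0.964], [-0.007, 0.965, -0.261]]
contact_force: [0.5, 0.4, 0.0]
width: 0.0602
```

Run:
```python
from h import *
R=Rt(.044,-75);plan(R,(.55,-.3180,.1215))
t=camera("top");crop(t,340,400,150,210,10,"t23")
s=camera("side");crop(s,240,350,100,210,6,"s23")
```

```text
t 21.1 tcp [ 0.5512 -0.3142  0.1534] w 0.0602 F [0.5 0.4 0. ] j [-0.27  0.7   0.28  2.01  1.36  1.18 -1.07]
 turn units [-0.0024 -0.0066  0.0108]  rows>= 0.08
 world d mm [ -1.3  -0.9 -31.1]
 shift units after turn [-0.0068 -0.149   0.0445]  in present axes [-0.0057 -0.149   0.0447] rows>= 0.75
```

View pics/t23.png

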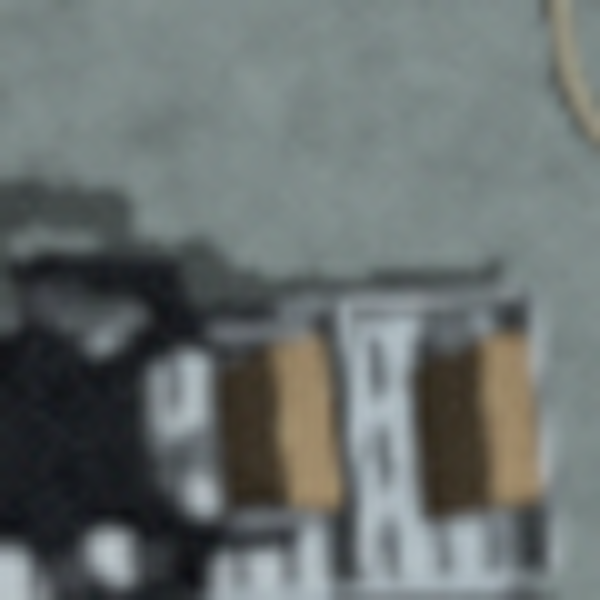

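View pics/s23.png

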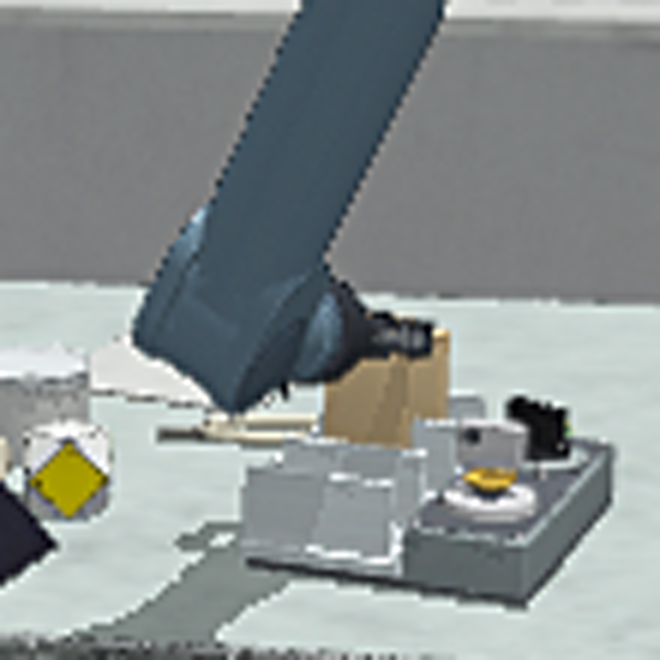

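servo_tool(series=[[-0.003, -0.06, 0.018, 0, -0.006, 0.01, 0.4], [-0.003, -0.05, 0.015, 0, 0, 0, 0.4], [0, -0.03, 0.009, 0, 0, 0, 0.4], [0, 0, 0, 0, 0, 0, 0.4], [0, 0, 0, 0, 0, 0, 0.4]])

```text
time: 21.65
tool_pos: [0.5504, -0.3165, 0.1258]
eef_rot: [[0.999, 0.007, 0.042], [0.043, -0.26, -0.965], [0.004, 0.966, -0.26]]
contact_force: [-0.3, 0.2, -1.0]
width: 0.0602
```

servo_tool(series=[[0, -0.005, 0.001, 0, 0, 0, 0.4], [0, 0, 0, 0, 0, 0, 0.4]])

```text
time: 21.82
tool_pos: [0.5504, -0.3168, 0.1249]
eef_rot: [[0.999, 0.007, 0.042], [0.042, -0.259, -0.965], [0.004, 0.966, -0.259]]
contact_force: [0.2, 0.1, -0.4]
width: 0.0601
```

Run:
```python
from h import *
R=Rt(.044,-75);plan(R,(.55,-.3180,.1215))
```

```text
t 21.8 tcp [ 0.5504 -0.3168  0.1249] w 0.0601 F [ 0.2  0.1 -0.4] j [-0.26  0.76  0.28  2.    1.37  1.17 -1.13]
 turn units [ 0.      0.0006 -0.0055]  rows>= 0.03
 world d mm [-0.5  1.7 -2.6]
 shift units after turn [-0.0023 -0.015  -0.0048]  in present axes [-0.0024 -0.015  -0.0048] rows>= 0.08
```

servo_tool(series=[[0, -0.007, 0.001, 0, 0, 0, 0.4], [0, 0, 0, 0, 0, 0, 0.4]])

```text
time: 21.98
tool_pos: [0.5505, -0.3171, 0.1248]
eef_rot: [[0.999, 0.007, 0.041], [0.042, -0.255, -0.966], [0.004, 0.967, -0.255]]
contact_force: [-0.3, 0.6, 5.2]
width: 0.06
```

servo_tool(series=[[0, -0.006, 0.001, 0, 0, 0, 0.4], [0, 0, 0, 0, 0, 0, 0.4]])

```text
time: 22.15
tool_pos: [0.5506, -0.3174, 0.1247]
eef_rot: [[0.999, 0.006, 0.041], [0.041, -0.253, -0.967], [0.004, 0.968, -0.253]]
contact_force: [-0.3, 2.4, 7.7]
width: 0.0603
```

servo_tool(series=[[0, -0.005, 0.001, 0, 0, 0, 0.4], [0, 0, 0, 0, 0, 0, 0.4]])

```text
time: 22.32
tool_pos: [0.5506, -0.3176, 0.1247]
eef_rot: [[0.999, 0.006, 0.041], [0.041, -0.25, -0.967], [0.004, 0.968, -0.251]]
contact_force: [-0.3, 3.0, 9.2]
width: 0.0596
```

servo_tool(series=[[0, 0.013, -0.003, 0, 0, 0, 0.65], [0, 0, 0, 0, 0, 0, 0.74], [0, 0, 0, 0, 0, 0, 0.8], [0, 0, 0, 0, 0, 0, 0.9], [0, 0, 0, 0, 0, 0, 1]])

```text
time: 22.73
tool_pos: [0.5497, -0.3164, 0.1225]
eef_rot: [[0.999, 0.009, 0.041], [0.042, -0.26, -0.965], [0.002, 0.965, -0.26]]
contact_force: [-0.4, 0.6, -0.1]
width: 0.0853
```

servo_tool(series=[[0, 0, 0, 0, 0, 0, 1], [0, 0, -0.03, 0, 0, 0, 1], [0, 0, -0.05, 0, 0, 0, 1], [0, 0, -0.1, 0, 0, 0, 1], [0, 0.02, -0.12, 0, 0, 0, 1]])

```text
time: 23.15
tool_pos: [0.5463, -0.2593, 0.1421]
eef_rot: [[0.999, 0.01, 0.039], [0.04, -0.259, -0.965], [0.001, 0.966, -0.26]]
contact_force: [-0.9, 0.5, -0.3]
width: 0.0852
```

Run:
```python
from h import *
st()
t=camera("top");crop(t,330,410,160,240,7,"t24")
s=camera("side");crop(s,250,350,120,210,7,"s24")
```

```text
t 23.15 tcp [ 0.5463 -0.2593  0.1421] w 0.0852 F [-0.9  0.5 -0.3] T [1.04 0.05 0.  ] j [-0.34  0.71  0.23  2.01  1.28  1.25 -1.1 ] x [0.999 0.04  0.001] z [ 0.039 -0.965 -0.26 ]
```

View pics/t24.png

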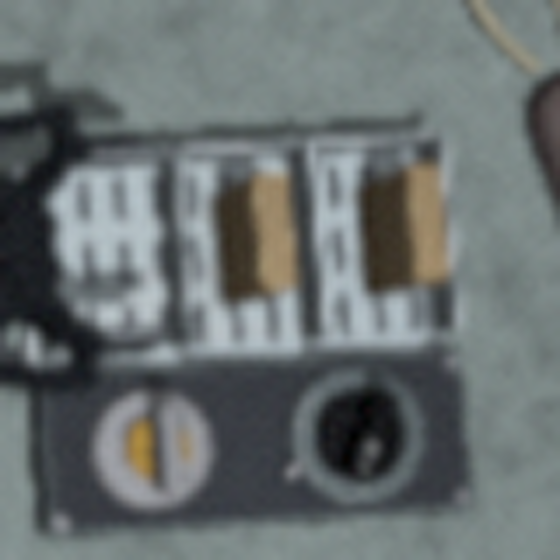

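View pics/s24.png

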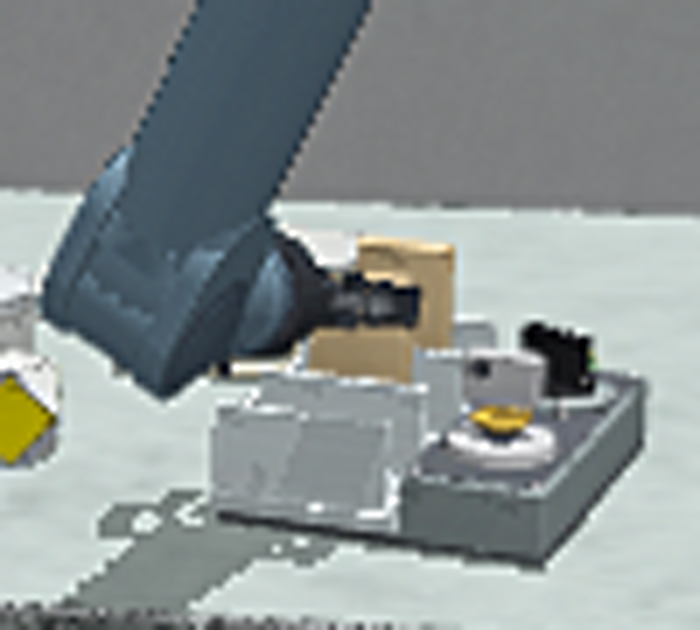

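Run:
```python
from h import *
R=Rt(.34,15);plan(R,(.45,.1,.3))
```

```text
t 23.2 tcp [ 0.5505 -0.2539  0.1424] w 0.0856 F [ 0.4  0.4 -0.4] j [-0.34  0.71  0.23  2.01  1.28  1.25 -1.1 ]
 turn units [ 1.979   0.1968 -0.3585]  rows>= 12.7
 world d mm [-100.2  353.1  160.5]
 shift units after turn [ 0.1163 -1.9771 -0.3012]  in present axes [-0.4071  0.3042 -1.9377] rows>= 9.61
```

servo_tool(series=[[-0.02, 0.14, -0.12, 0, 0, 0, 1], [-0.042, 0.1, -0.16, 0, 0, 0, 1], [-0.042, 0.06, -0.19, 0, 0, 0, 1], [-0.042, 0, -0.2, 0, 0, 0, 1], [-0.042, 0, -0.2, 0, 0, 0, 1]])

```text
time: 23.67
tool_pos: [0.5023, -0.1081, 0.247]
eef_rot: [[0.999, 0.006, 0.04], [0.04, -0.26, -0.965], [0.005, 0.965, -0.26]]
contact_force: [1.5, 0.5, -0.8]
width: 0.0854
```

servo_tool(series=[[-0.042, 0, -0.2, 0, 0, 0, 1], [-0.042, 0, -0.2, 0, 0, 0, 1], [-0.042, 0, -0.2, 0, 0, 0, 1], [-0.042, 0, -0.2, 0, 0, 0, 1], [-0.042, 0, -0.2, 0, 0, 0, 1]])

```text
time: 24.08
tool_pos: [0.4519, 0.0839, 0.2981]
eef_rot: [[0.999, 0.008, 0.042], [0.042, -0.26, -0.965], [0.003, 0.966, -0.26]]
contact_force: [0.8, -0.1, -0.3]
width: 0.0849
```

servo_tool(series=[[0, 0, 0, 0.152, 0.015, -0.0275, 1], [0, 0, 0, 0.152, 0.015, -0.0275, 1], [0, 0, 0, 0.152, 0.015, -0.0275, 1], [0, 0, 0, 0.152, 0.015, -0.0275, 1], [0, 0, 0, 0.152, 0.015, -0.0275, 1]])

```text
time: 24.5
tool_pos: [0.4527, 0.0834, 0.2978]
eef_rot: [[0.987, 0.151, 0.056], [0.151, -0.75, -0.644], [-0.055, 0.644, -0.763]]
contact_force: [0.0, -0.6, -0.3]
width: 0.0857
```

servo_tool(series=[[0, 0, 0, 0.152, 0.015, -0.0275, 1], [0, 0, 0, 0.152, 0.015, -0.0275, 1], [0, 0, 0, 0.152, 0.015, -0.0275, 1], [0, 0, 0, 0.152, 0.015, -0.0275, 1], [0, 0, 0, 0.152, 0.015, -0.0275, 1]])

```text
time: 24.92
tool_pos: [0.4528, 0.0825, 0.2985]
eef_rot: [[0.963, 0.27, -0.013], [0.267, -0.958, -0.105], [-0.041, 0.098, -0.994]]
contact_force: [-0.3, -0.1, -0.6]
width: 0.0855
```

servo_tool(series=[[0, 0, 0, 0.152, 0.015, -0.0275, 1], [0, 0, 0, 0.152, 0.015, -0.0275, 1], [0, 0, 0, 0.152, 0.015, -0.0275, 1], [0, 0, 0, 0, 0, 0, 1]])

```text
time: 25.25
tool_pos: [0.4532, 0.0764, 0.2966]
eef_rot: [[0.949, 0.302, -0.085], [0.314, -0.919, 0.239], [-0.006, -0.254, -0.967]]
contact_force: [0.5, -0.5, -0.5]
width: 0.0852
```

Run:
```python
from h import *
t=camera("top")
for b in blocks(t,(130,260,180,230)):print(b)
R=Rt(.34,15);plan(R,(.5415,.4237,.13))
```

```text
(array([0.5275, 0.4638]), array([ 59.2, 106.4]), np.float32(1.913), 355.5)
t 25.3 tcp [0.4528 0.0787 0.2966] w 0.0852 F [-0.2  0.9  0.8] j [-0.28  0.02  0.18  1.96 -0.26  1.23  0.32]
 turn units [ 0.0094  0.0033 -0.024 ]  rows>= 0.16
 world d mm [  89.   344.3 -163.7]
 shift units after turn [ 0.9935 -1.2124  1.1723]  in present axes [ 0.9734 -1.2396  1.1606] rows>= 9.39
```

servo_tool(series=[[0.098, -0.122, 0.116, 0.009, 0.003, -0.024, 1], [0.099, -0.121, 0.117, 0, 0, 0, 1], [0.099, -0.121, 0.117, 0, 0, 0, 1], [0.099, -0.121, 0.117, 0, 0, 0, 1], [0.099, -0.121, 0.117, 0, 0, 0, 1]])

```text
time: 25.72
tool_pos: [0.4947, 0.2584, 0.2153]
eef_rot: [[0.939, 0.333, -0.088], [0.345, -0.907, 0.244], [0.002, -0.259, -0.966]]
contact_force: [1.0, 0.3, -0.3]
width: 0.0854
```

servo_tool(series=[[0.099, -0.121, 0.117, 0, 0, 0, 1], [0.099, -0.121, 0.117, 0, 0, 0, 1], [0.099, -0.121, 0.117, 0, 0, 0, 1], [0.099, -0.121, 0.117, 0, 0, 0, 1], [0.05, -0.06, 0.117, 0, 0, 0, 1]])

```text
time: 26.13
tool_pos: [0.5314, 0.4207, 0.1318]
eef_rot: [[0.937, 0.337, -0.087], [0.348, -0.904, 0.248], [0.005, -0.263, -0.965]]
contact_force: [0.8, 1.1, 1.3]
width: 0.0854
```

servo_tool(series=[[0.05, -0.06, 0, 0, 0, 0, 1], [0, 0, 0, 0, 0, 0, 1], [0, 0, 0, 0, 0, 0, 1]])

```text
time: 26.38
tool_pos: [0.5371, 0.4296, 0.1346]
eef_rot: [[0.938, 0.335, -0.088], [0.346, -0.906, 0.245], [0.002, -0.26, -0.965]]
contact_force: [-0.6, 0.0, -0.4]
width: 0.0856
```

Run:
```python
from h import *
R=Rt(.34,15);plan(R,(.5415,.4237,.05))
```

```text
t 26.4 tcp [0.5371 0.4296 0.1346] w 0.0856 F [-0.6  0.  -0.4] j [-0.62  0.54 -0.    1.65 -0.32  0.9  -0.08]
 turn units [-0.0021  0.0022  0.017 ]  rows>= 0.11
 world d mm [  4.6  -6.6 -81.7]
 shift units after turn [0.0108 0.1432 0.3843]  in present axes [0.0096 0.144  0.3841] rows>= 1.97
```

servo_tool(series=[[0.01, 0.04, 0.1, 0, 0, 0.016, 1], [0, 0.04, 0.1, 0, 0, 0, 1], [0, 0.04, 0.1, 0, 0, 0, 1], [0, 0.02, 0.07, 0, 0, 0, 1], [0, 0, 0, 0, 0, 0, 1]])

```text
time: 26.8
tool_pos: [0.5416, 0.4167, 0.0525]
eef_rot: [[0.944, 0.316, -0.091], [0.329, -0.913, 0.241], [-0.008, -0.257, -0.966]]
contact_force: [-1.3, 0.1, -0.2]
width: 0.0855
```

servo_tool(series=[[0, 0, 0, 0, 0, 0, 1]])

```text
time: 26.88
tool_pos: [0.5434, 0.419, 0.0557]
eef_rot: [[0.944, 0.317, -0.088], [0.329, -0.912, 0.244], [-0.002, -0.26, -0.966]]
contact_force: [0.2, 0.3, 0.1]
width: 0.0853
```

Run:
```python
from h import *
R=Rt(.34,15);plan(R,(.5415,.4237,.023))
s=camera("side");crop(s,170,290,180,280,6,"s25")
t=camera("top")
for b in blocks(t,(130,260,180,230)):print(b)
```

```text
t 26.9 tcp [0.5434 0.419  0.0557] w 0.0853 F [0.2 0.3 0.1] j [-0.6   0.64 -0.01  1.68 -0.35  0.78 -0.03]
 turn units [-0.001   0.0014 -0.0065]  rows>= 0.04
 world d mm [ -1.6   4.  -29.8]
 shift units after turn [-0.0009  0.0177  0.1497]  in present axes [-0.0007  0.0178  0.1497] rows>= 0.72
(array([0.5229, 0.4762]), array([60.1, 79.6]), np.float32(1.898), 230.5)
```

View pics/s25.png

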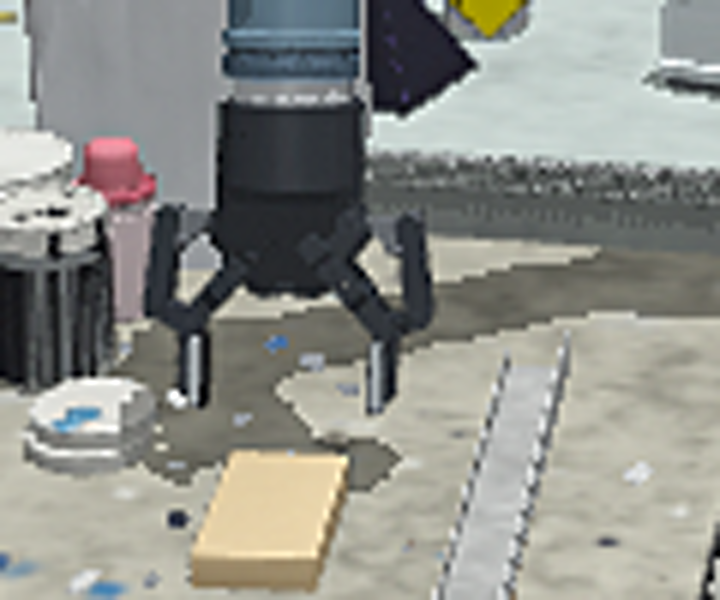

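servo_tool(series=[[0, 0.008, 0.05, 0, 0, -0.006, 1], [0, 0.008, 0.05, 0, 0, 0, 1], [0, 0, 0.035, 0, 0, 0, 1], [0, 0, 0.01, 0, 0, 0, 1], [0, 0, 0, 0, 0, 0, 1]])

```text
time: 27.4
tool_pos: [0.541, 0.424, 0.0256]
eef_rot: [[0.942, 0.323, -0.089], [0.335, -0.91, 0.244], [-0.002, -0.26, -0.966]]
contact_force: [0.1, -0.0, 0.7]
width: 0.0857
```

Run:
```python
from h import *
R=Rt(.34,15);plan(R,(.5415,.4237,.023))
s=camera("side");crop(s,170,290,180,280,6,"s26")
```

```text
t 27.4 tcp [0.541  0.424  0.0256] w 0.0857 F [ 0.1 -0.   0.7] j [-0.6   0.69 -0.02  1.68 -0.36  0.74 -0.01]
 turn units [-0.0014  0.0034  0.0011]  rows>= 0.02
 world d mm [ 0.7 -1.   0.3]
 shift units after turn [ 0.0017  0.0055 -0.0032]  in present axes [ 0.0017  0.0055 -0.0032] rows>= 0.03
```

View pics/s26.png

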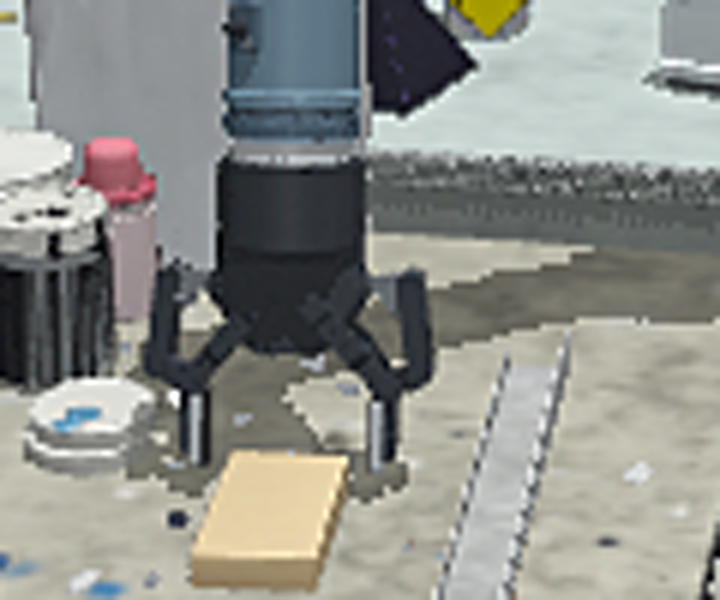

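servo_tool(series=[[0, 0, 0, 0, 0, 0, 0.7], [0, 0, 0, 0, 0, 0, 0.65], [0, 0, 0, 0, 0, 0, 0.5], [0, 0, 0, 0, 0, 0, 0.5], [0, 0, 0, 0, 0, 0, 0.5]], squeeze=60)

```text
time: 27.87
tool_pos: [0.5435, 0.4243, 0.0281]
eef_rot: [[0.943, 0.323, -0.085], [0.334, -0.91, 0.246], [0.003, -0.26, -0.965]]
contact_force: [0.8, -1.7, 3.9]
width: 0.0603
```

Run:
```python
from h import *
R=Rt(.34,15);plan(R,(.5415,.4237,.023))
```

```text
t 27.9 tcp [0.5435 0.4243 0.0281] w 0.0603 F [ 0.8 -1.7  3.9] j [-0.6   0.69 -0.02  1.68 -0.36  0.74 -0.01]
 turn units [-0.0021 -0.0031  0.0009]  rows>= 0.02
 world d mm [-1.8 -1.3 -2.2]
 shift units after turn [-0.0104  0.0059  0.01  ]  in present axes [-0.0104  0.0059  0.01  ] rows>= 0.07
```

servo_tool(series=[[0, -0.01, -0.02, 0, 0, 0, 0.4], [0, -0.02, -0.06, 0, 0, 0, 0.4], [0, -0.04, -0.13, 0, 0, 0, 0.4], [0, -0.04, -0.13, 0, 0, 0, 0.4], [0, -0.02, -0.1, 0, 0, 0, 0.4]])

```text
time: 28.28
tool_pos: [0.5413, 0.4276, 0.1218]
eef_rot: [[0.942, 0.324, -0.086], [0.335, -0.909, 0.247], [0.002, -0.262, -0.965]]
contact_force: [-0.1, 0.3, -0.7]
width: 0.0599
```

Run:
```python
from h import *
R=Rt(.044,-75);plan(R,(.44,.08,.32))
s=camera("side");crop(s,170,290,150,250,6,"s27")
```

```text
t 28.3 tcp [0.5413 0.4276 0.1218] w 0.0599 F [-0.1  0.3 -0.7] j [-0.62  0.56 -0.    1.65 -0.33  0.88 -0.07]
 turn units [-1.9879 -0.2126  0.3637]  rows>= 12.77
 world d mm [-101.5 -344.8  199. ]
 shift units after turn [-0.5826  1.401   1.3843]  in present axes [-1.0539  1.1423 -1.3428] rows>= 9.85
```

View pics/s27.png

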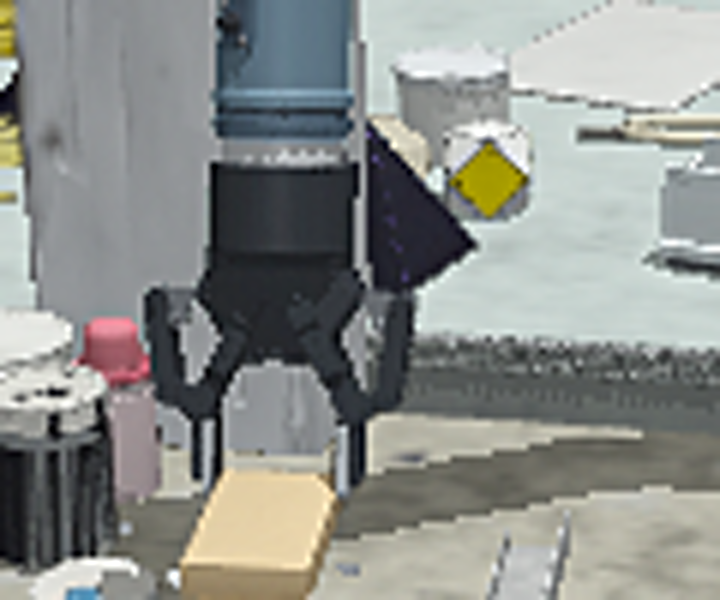

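servo_tool(series=[[-0.105, 0.114, -0.134, 0, 0, 0, 0.4], [-0.105, 0.114, -0.134, 0, 0, 0, 0.4], [-0.105, 0.114, -0.134, 0, 0, 0, 0.4], [-0.105, 0.114, -0.134, 0, 0, 0, 0.4], [-0.105, 0.114, -0.134, 0, 0, 0, 0.4]])

```text
time: 28.75
tool_pos: [0.4899, 0.253, 0.2196]
eef_rot: [[0.942, 0.323, -0.087], [0.335, -0.91, 0.245], [0.0, -0.26, -0.966]]
contact_force: [0.4, -0.4, -0.7]
width: 0.06
```

servo_tool(series=[[-0.105, 0.114, -0.134, 0, 0, 0, 0.4], [-0.105, 0.114, -0.134, 0, 0, 0, 0.4], [-0.105, 0.114, -0.134, 0, 0, 0, 0.4], [-0.105, 0.114, -0.134, 0, 0, 0, 0.4], [-0.105, 0.114, -0.134, 0, 0, 0, 0.4]])

```text
time: 29.17
tool_pos: [0.4391, 0.0812, 0.3195]
eef_rot: [[0.942, 0.323, -0.086], [0.335, -0.91, 0.246], [0.001, -0.26, -0.966]]
contact_force: [0.9, -0.2, 0.1]
width: 0.0601
```

servo_tool(series=[[0, 0, 0, -0.153, -0.0164, 0.028, 0.4], [0, 0, 0, -0.153, -0.0164, 0.028, 0.4], [0, 0, 0, -0.153, -0.0164, 0.028, 0.4], [0, 0, 0, -0.153, -0.0164, 0.028, 0.4], [0, 0, 0, -0.153, -0.0164, 0.028, 0.4]])

```text
time: 29.58
tool_pos: [0.4407, 0.083, 0.3202]
eef_rot: [[0.973, 0.231, 0.028], [0.226, -0.912, -0.342], [-0.054, 0.339, -0.939]]
contact_force: [-0.9, -0.3, -1.6]
width: 0.0601
```

servo_tool(series=[[0, 0, 0, -0.153, -0.0164, 0.028, 0.4], [0, 0, 0, -0.153, -0.0164, 0.028, 0.4], [0, 0, 0, -0.153, -0.0164, 0.028, 0.4], [0, 0, 0, -0.153, -0.0164, 0.028, 0.4], [0, 0, 0, -0.153, -0.0164, 0.028, 0.4]])

```text
time: 30.0
tool_pos: [0.4405, 0.0841, 0.3193]
eef_rot: [[0.994, 0.094, 0.063], [0.106, -0.572, -0.813], [-0.04, 0.815, -0.579]]
contact_force: [0.1, -1.3, -1.4]
width: 0.0601
```

servo_tool(series=[[0, 0, 0, -0.153, -0.0164, 0.028, 0.4], [0, 0, 0, -0.153, -0.0164, 0.028, 0.4], [0, 0, 0, -0.153, -0.0164, 0.028, 0.4], [0, 0, 0, 0, 0, 0, 0.4]])

```text
time: 30.33
tool_pos: [0.4393, 0.0841, 0.3138]
eef_rot: [[0.999, 0.021, 0.042], [0.046, -0.25, -0.967], [-0.01, 0.968, -0.251]]
contact_force: [0.2, -0.3, -0.9]
width: 0.0598
```

Run:
```python
from h import *
R=Rt(.044,-75);plan(R,(.5467,-.243,.27))
s=camera("side");crop(s,200,340,70,190,5,"s28")
```

```text
t 30.3 tcp [0.4393 0.0841 0.3138] w 0.0598 F [ 0.2 -0.3 -0.9] j [-0.71  0.44 -0.1   1.91  0.85  1.9  -1.01]
 turn units [0.0108 0.0006 0.013 ]  rows>= 0.11
 world d mm [ 107.3 -324.2  -43.1]
 shift units after turn [0.4646 0.2172 1.6426]  in present axes [0.4632 0.208  1.6442] rows>= 8.25
```

View pics/s28.png

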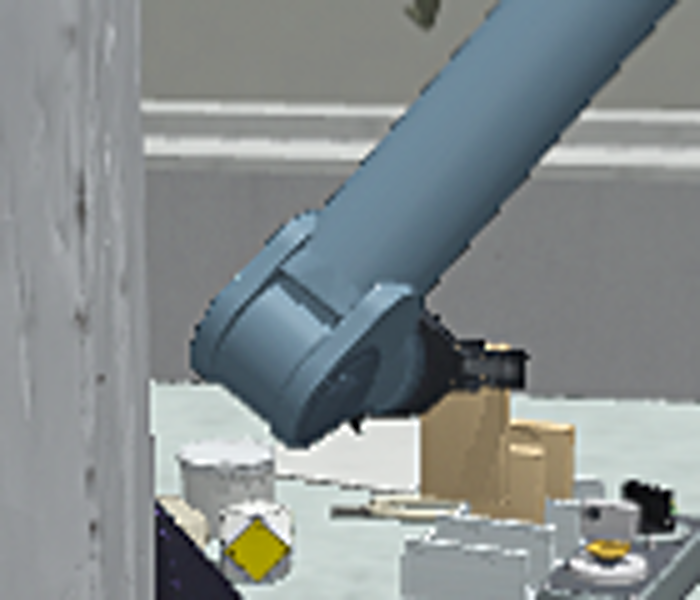

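servo_tool(series=[[0.051, 0.024, 0.182, 0.01, 0, 0.01, 0.4], [0.051, 0.024, 0.182, 0, 0, 0, 0.4], [0.051, 0.024, 0.182, 0, 0, 0, 0.4], [0.051, 0.024, 0.182, 0, 0, 0, 0.4], [0.051, 0.024, 0.182, 0, 0, 0, 0.4]])

```text
time: 30.8
tool_pos: [0.4996, -0.099, 0.2957]
eef_rot: [[0.999, 0.0, 0.041], [0.04, -0.268, -0.962], [0.011, 0.963, -0.268]]
contact_force: [0.0, -0.3, -0.4]
width: 0.0596
```

servo_tool(series=[[0.051, 0.024, 0.182, 0, 0, 0, 0.4], [0.051, 0.024, 0.182, 0, 0, 0, 0.4], [0.051, 0.024, 0.182, 0, 0, 0, 0.4], [0.051, 0.024, 0.182, 0, 0, 0, 0.4], [0, 0, 0, 0, 0, 0, 0.4]])

```text
time: 31.22
tool_pos: [0.5431, -0.2505, 0.2778]
eef_rot: [[1.0, -0.004, 0.028], [0.025, -0.262, -0.965], [0.011, 0.965, -0.262]]
contact_force: [-1.5, -0.4, -0.1]
width: 0.0602
```

servo_tool(series=[[0, 0, 0, 0, 0, 0, 0.4]])

```text
time: 31.3
tool_pos: [0.5443, -0.2449, 0.2767]
eef_rot: [[0.999, -0.002, 0.034], [0.032, -0.265, -0.964], [0.011, 0.964, -0.265]]
contact_force: [-0.8, 0.6, -0.6]
width: 0.0599
```

Run:
```python
from h import *
R=Rt(.044,-75);plan(R,(.5467,-.243,.14))
t=camera("top");crop(t,320,420,140,240,6,"t29")
s=camera("side");crop(s,240,350,90,200,6,"s29")
plan(R,(.5467,-.243,.14))
```

```text
t 31.3 tcp [ 0.5443 -0.2449  0.2767] w 0.0599 F [-0.8  0.6 -0.6] j [-0.29  0.44  0.16  2.01  1.26  1.39 -0.87]
 turn units [-0.0079  0.0106 -0.0171]  rows>= 0.14
 world d mm [   2.3    4.8 -135.9]
 shift units after turn [ 0.0127 -0.6626  0.153 ]  in present axes [ 0.005  -0.6618  0.157 ] rows>= 3.26
t 31.4 tcp [ 0.5459 -0.2408  0.2758] w 0.0601 F [-0.5 -0.1 -0.3] j [-0.3   0.44  0.15  2.01  1.26  1.39 -0.88]
 turn units [-0.0097  0.0018 -0.0137]  rows>= 0.11
 world d mm [   0.7    0.6 -135. ]
 shift units after turn [ 0.0035 -0.6528  0.1717]  in present axes [-0.0032 -0.6514  0.1767] rows>= 3.24
```

View pics/t29.png

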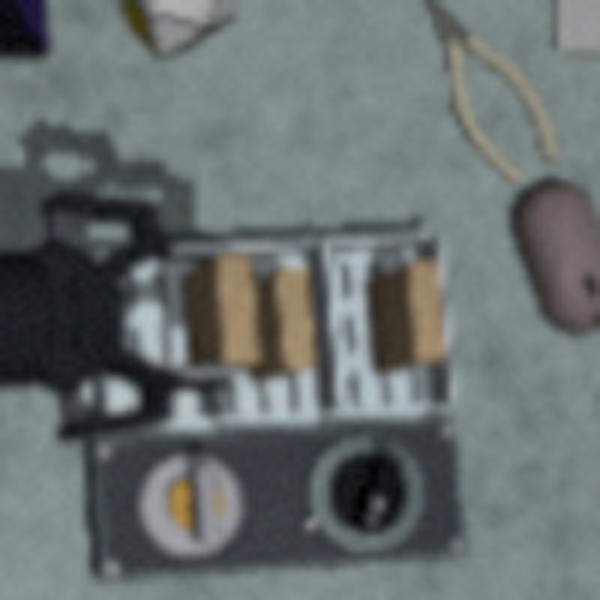

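View pics/s29.png

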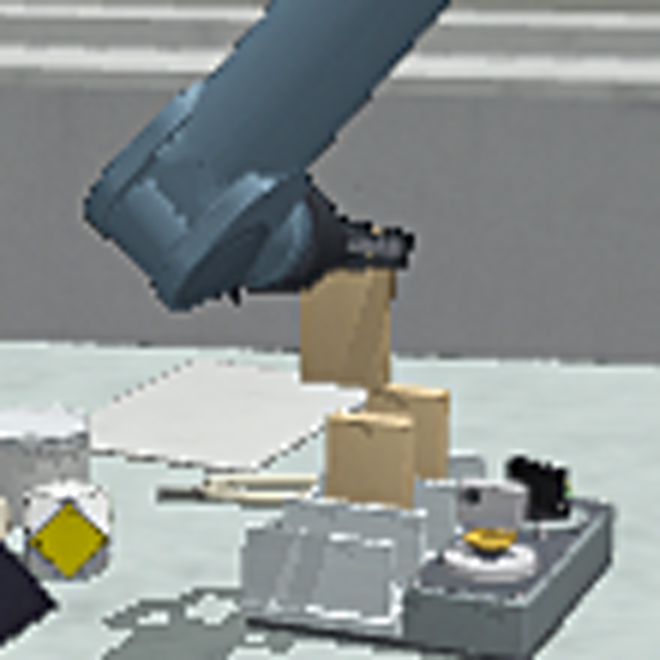

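servo_tool(series=[[0, -0.14, 0.04, -0.009, 0.002, -0.014, 0.4], [0, -0.17, 0.043, 0, 0, 0, 0.4], [0, -0.17, 0.043, 0, 0, 0, 0.4], [0, -0.13, 0.034, 0, 0, 0, 0.4], [0, 0, 0, 0, 0, 0, 0.4]])

```text
time: 31.82
tool_pos: [0.5442, -0.237, 0.1427]
eef_rot: [[0.999, 0.025, 0.044], [0.049, -0.261, -0.964], [-0.012, 0.965, -0.262]]
contact_force: [-0.4, 0.7, -0.5]
width: 0.0602
```

servo_tool(series=[[0, 0, 0, 0, 0, 0, 0.4]])

```text
time: 31.9
tool_pos: [0.5459, -0.2383, 0.1478]
eef_rot: [[0.999, 0.018, 0.045], [0.048, -0.257, -0.965], [-0.006, 0.966, -0.257]]
contact_force: [1.1, -0.7, 0.4]
width: 0.06
```

Run:
```python
from h import *
R=Rt(.044,-75);plan(R,(.5467,-.243,.123))
t=camera("top");crop(t,320,420,140,240,6,"t30")
s=camera("side");crop(s,240,350,100,210,6,"s30")
```

```text
t 31.9 tcp [ 0.5459 -0.2383  0.1478] w 0.06 F [ 1.1 -0.7  0.4] j [-0.29  0.69  0.14  2.01  1.29  1.32 -1.09]
 turn units [ 0.0021 -0.0027  0.0089]  rows>= 0.06
 world d mm [  0.6  -1.8 -24. ]
 shift units after turn [ 0.0028 -0.1137  0.0401]  in present axes [ 0.0035 -0.1137  0.0399] rows>= 0.58
```

View pics/t30.png

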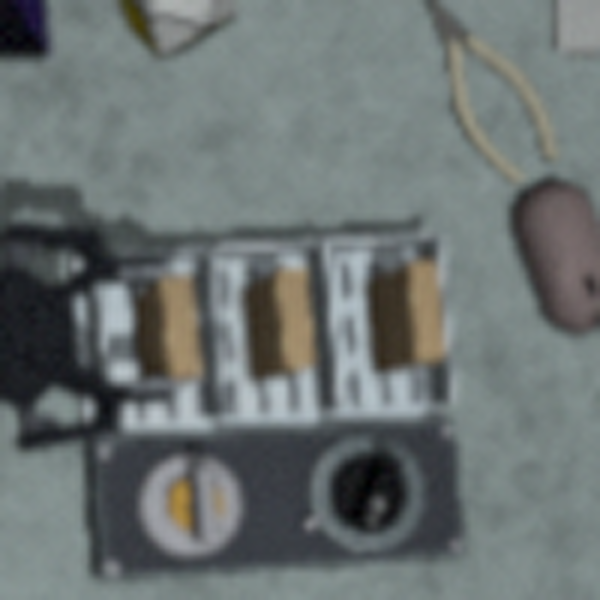

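View pics/s30.png

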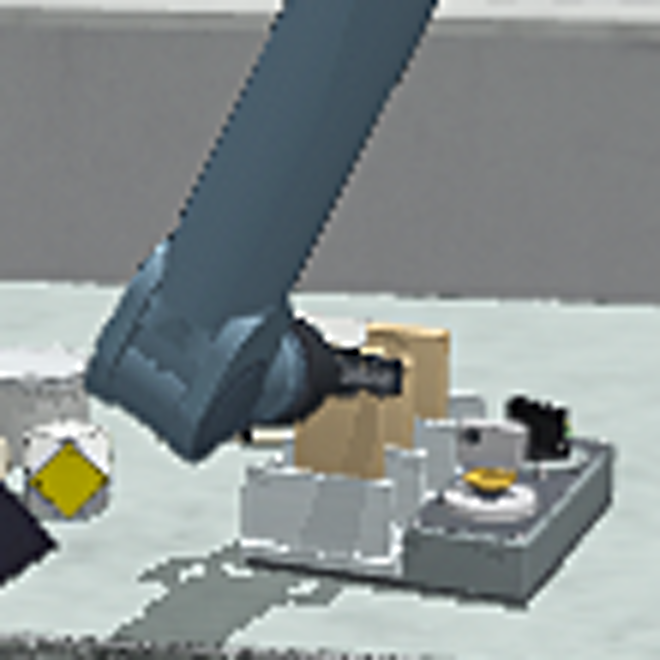

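servo_tool(series=[[0, -0.04, 0.014, 0.002, -0.003, 0.009, 0.4], [0, -0.035, 0.012, 0, 0, 0, 0.4], [0, -0.02, 0.008, 0, 0, 0, 0.4], [0, 0, 0, 0, 0, 0, 0.4], [0, 0, 0, 0, 0, 0, 0.4]])

```text
time: 32.42
tool_pos: [0.5455, -0.2419, 0.1281]
eef_rot: [[0.999, 0.008, 0.04], [0.04, -0.258, -0.965], [0.002, 0.966, -0.258]]
contact_force: [0.3, 0.3, -0.5]
width: 0.0599
```

servo_tool(series=[[0, -0.008, 0.001, 0, 0, 0, 0.4], [0, 0, 0, 0, 0, 0, 0.4]])

```text
time: 32.58
tool_pos: [0.5456, -0.2415, 0.1264]
eef_rot: [[0.999, 0.008, 0.04], [0.041, -0.258, -0.965], [0.002, 0.966, -0.259]]
contact_force: [0.2, 0.1, -0.0]
width: 0.0602
```

servo_tool(series=[[0, -0.007, 0.001, 0, 0, 0, 0.4], [0, 0, 0, 0, 0, 0, 0.4]])

```text
time: 32.75
tool_pos: [0.5456, -0.2413, 0.1249]
eef_rot: [[0.999, 0.008, 0.04], [0.041, -0.258, -0.965], [0.002, 0.966, -0.259]]
contact_force: [0.2, -0.1, -0.4]
width: 0.0602
```

servo_tool(series=[[0, -0.007, 0.001, 0, 0, 0, 0.4], [0, 0, 0, 0, 0, 0, 0.4]])

```text
time: 32.92
tool_pos: [0.5455, -0.2411, 0.1235]
eef_rot: [[0.999, 0.008, 0.04], [0.041, -0.258, -0.965], [0.002, 0.966, -0.259]]
contact_force: [-0.9, 0.0, -0.7]
width: 0.0599
```

servo_tool(series=[[0, -0.006, 0.001, 0, 0, 0, 0.4], [0, 0, 0, 0, 0, 0, 0.4]])

```text
time: 33.08
tool_pos: [0.5457, -0.2412, 0.1228]
eef_rot: [[0.999, 0.008, 0.04], [0.04, -0.257, -0.966], [0.003, 0.966, -0.257]]
contact_force: [0.8, -0.6, -0.2]
width: 0.0603
```

servo_tool(series=[[0, -0.006, 0.001, 0, 0, 0, 0.4], [0, 0, 0, 0, 0, 0, 0.4]])

```text
time: 33.25
tool_pos: [0.5456, -0.2415, 0.1227]
eef_rot: [[0.999, 0.007, 0.039], [0.04, -0.255, -0.966], [0.003, 0.967, -0.255]]
contact_force: [-2.2, 0.4, 4.5]
width: 0.0596
```

Contact. Ease and release, then retract.

servo_tool(series=[[0, 0.005, -0.001, 0, 0, 0, 0.65], [0, 0, 0, 0, 0, 0, 0.74], [0, 0, 0, 0, 0, 0, 0.8], [0, 0, 0, 0, 0, 0, 0.9], [0, 0, 0, 0, 0, 0, 1]])

```text
time: 33.67
tool_pos: [0.5456, -0.2408, 0.1218]
eef_rot: [[0.999, 0.009, 0.04], [0.041, -0.259, -0.965], [0.002, 0.966, -0.259]]
contact_force: [0.7, 0.5, 0.3]
width: 0.0854
```

servo_tool(series=[[0, 0, 0, 0, 0, 0, 1], [0, 0, -0.03, 0, 0, 0, 1], [0, 0, -0.05, 0, 0, 0, 1], [0, 0, -0.1, 0, 0, 0, 1], [0, 0.02, -0.12, 0, 0, 0, 1]])

```text
time: 34.08
tool_pos: [0.5421, -0.184, 0.1414]
eef_rot: [[0.999, 0.01, 0.037], [0.039, -0.258, -0.965], [0.0, 0.966, -0.258]]
contact_force: [-0.3, 0.7, -1.2]
width: 0.0856
```

servo_tool(series=[[0, 0.1, -0.15, 0, 0, 0, 1], [-0.05, 0.12, -0.15, 0, 0, 0, 1], [-0.05, 0.15, -0.12, 0, 0, 0, 1], [-0.1, 0.15, -0.1, 0, 0, 0, 1], [-0.1, 0.05, 0, 0, 0, 0, 1]])

```text
time: 34.5
tool_pos: [0.4827, -0.1104, 0.2829]
eef_rot: [[0.999, 0.001, 0.049], [0.048, -0.262, -0.964], [0.011, 0.965, -0.262]]
contact_force: [0.3, -0.0, 0.2]
width: 0.0851
```

Run:
```python
from h import *
st()
t=camera("top");crop(t,330,410,160,240,7,"t31")
s=camera("side");crop(s,250,350,120,210,7,"s31")
```

```text
t 34.5 tcp [ 0.4827 -0.1104  0.2829] w 0.0851 F [ 0.3 -0.   0.2] T [ 0.98  0.03 -0.05] j [-0.47  0.38  0.02  2.09  1.09  1.59 -0.96] x [0.999 0.048 0.011] z [ 0.049 -0.964 -0.262]
```

View pics/t31.png

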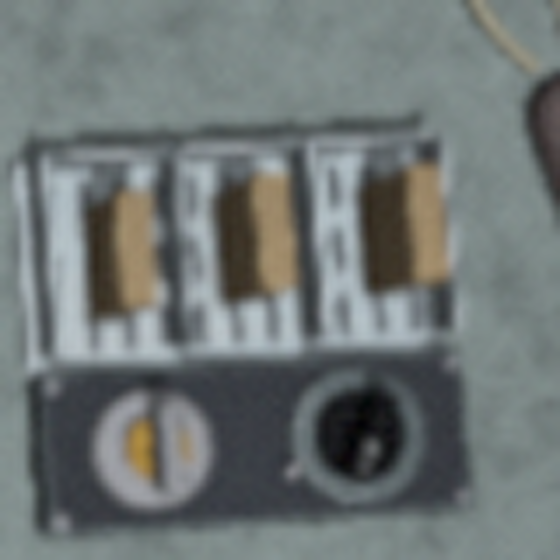

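View pics/s31.png

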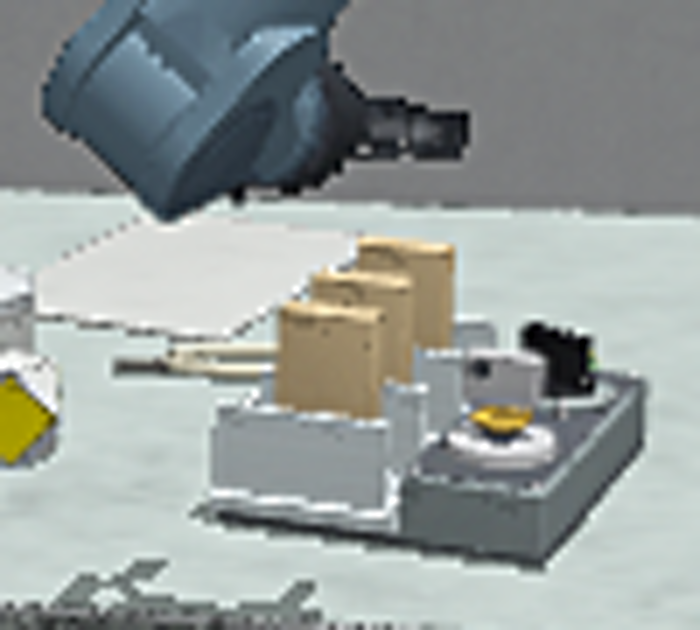

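Run:
```python
from h import *
ims=[camera("top").astype(float) for _ in range(4)]
t=np.mean(ims,0);np.save("tavg.npy",t)
s=np.mean([camera("side").astype(float) for _ in range(4)],0);np.save("savg.npy",s)
g=np.clip((t/255)**.5*255,0,255).astype(np.uint8);crop(g,365,400,205,240,16,"t32")
g=np.clip((s/255)**.5*255,0,255).astype(np.uint8);crop(g,310,350,160,190,16,"s32")
crop(g,310,350,140,180,16,"s32")
```

```text
(no output)
```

View pics/t32.png

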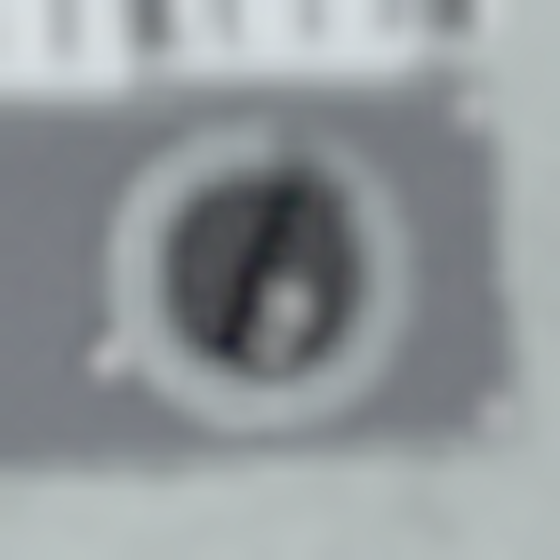

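View pics/s32.png

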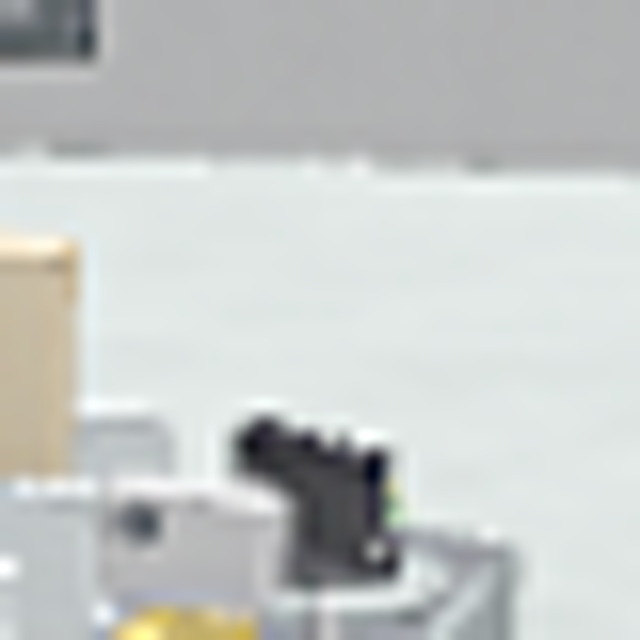

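Run:
```python
from h import *
for z in (.05,.08,.09,.095,.1): print(z,proj("side",[(.4475,-.396,z)]),proj("top",[(.4475,-.396,z)]))
for z in (.085,.09,.095):
    a=onz("side",(310+247/16,140+425/16),z);b=onz("side",(310+385/16,140+452/16),z);d=b-a
    print(z,a[:2].round(4),b[:2].round(4),np.linalg.norm(d[:2]).round(4),np.arctan2(d[1],d[0]).round(3))
def T(u,v,z): return onz("top",(365+(u+.5)/16-.5,205+(v+.5)/16-.5),z)[:2]
for n,z in (("z55",.055),("z88",.088)):
    a=T(235,345,z);b=T(290,170,z);print(n,a,b,np.arctan2(*(a-b)[::-1]))
c=T(262,272,.052);k=T(108,355,.052);print("dialc",c,"clip",k,np.linalg.norm(k-c),np.arctan2(*(k-c)[::-1]))
```

```text
0.05 [[328.53833802 176.43104794]] [[380.79325465 221.63710384]]
0.08 [[328.81873519 169.91352667]] [[382.87644345 221.40654987]]
0.09 [[328.91311597 167.72743086]] [[383.58781656 221.32772958]]
0.095 [[328.96047993 166.63180845]] [[383.94677278 221.2879397 ]]
0.1 [[329.0079602  165.53446172]] [[384.30793517 221.24789344]]
0.085 [ 0.4717 -0.4223] [ 0.4294 -0.4133] 0.0433 2.931
0.09 [ 0.4668 -0.4066] [ 0.4247 -0.3976] 0.043 2.931
0.095 [ 0.4618 -0.3908] [ 0.4201 -0.3819] 0.0426 2.931
z55 [ 0.43053206 -0.38768831] [ 0.47203585 -0.40316058] 2.784759207227891
z88 [ 0.43020369 -0.37893081] [ 0.4708564  -0.39408582] 2.784759207227891
dialc [ 0.44785141 -0.39592381] clip [ 0.42917481 -0.35731271] 0.042890940886314156 2.021327530318862
```

Run:
```python
from h import *
t=np.load("tavg.npy")
x0,x1,y0,y1=364,400,206,238
c=cv2.resize(t[y0:y1,x0:x1].astype(np.float32),None,fx=8,fy=8,interpolation=cv2.INTER_CUBIC)
def W(p,z):return onz("top",(x0+(p[0]+.5)/8-.5,y0+(p[1]+.5)/8-.5),z)[:2]
gmr=c[:,:,1]-c[:,:,2]*1.0   # green-blue
v=c.mean(2)
print("panel",c[200,20],"ring",[c[int(8*(205+.0-206+17))]...] if 0 else "")
# ring mask: G > B
m=((c[:,:,1]-c[:,:,2])>2).astype(np.uint8)
cv2.imwrite("pics/ringm.png",cv2.resize(m*255,None,fx=2,fy=2))
lo=np.clip((c-20)*3,0,255).astype(np.uint8)
cv2.imwrite("pics/c33.png",cv2.resize(lo[:,:,::-1],None,fx=2,fy=2))
np.save("c.npy",c)
```

```text
File "<stdin>", line 8
    print("panel",c[200,20],"ring",[c[int(8*(205+.0-206+17))]...] if 0 else "")
                                    ^^^^^^^^^^^^^^^^^^^^^^^^^^^^
SyntaxError: invalid syntax. Perhaps you forgot a comma?
```

Run:
```python
from h import *
t=np.load("tavg.npy")
x0,x1,y0,y1=364,400,206,238
c=cv2.resize(t[y0:y1,x0:x1].astype(np.float32),None,fx=8,fy=8,interpolation=cv2.INTER_CUBIC)
print("panel",c[200,20],"ring",c[140,65])
m=((c[:,:,1]-c[:,:,2])>0).astype(np.uint8)
cv2.imwrite("pics/ringm.png",cv2.resize(m*255,None,fx=2,fy=2))
lo=np.clip((c-15)*3,0,255).astype(np.uint8)
cv2.imwrite("pics/c33.png",cv2.resize(lo[:,:,::-1],None,fx=2,fy=2))
```

```text
panel [59.451515 63.33241  69.50251 ] ring [ 90.818245 100.6372   103.200645]
```

View pics/ringm.png

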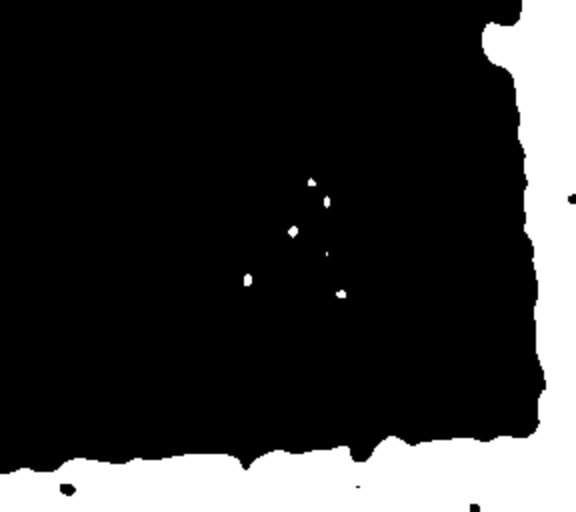

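View pics/c33.png

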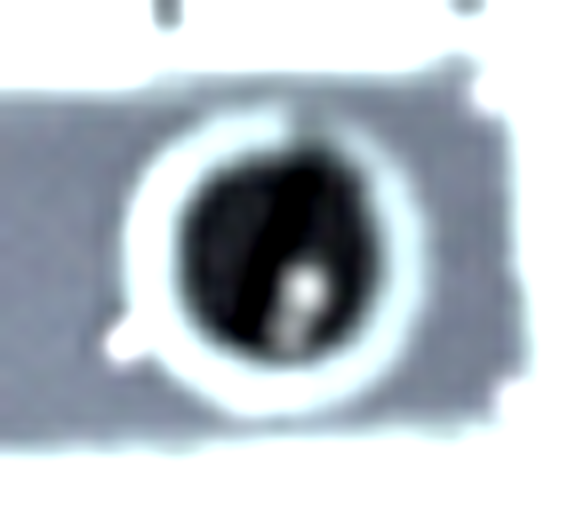

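Run:
```python
from h import *
def T(u,v,z): return onz("top",(364+(u+.5)/16-.5,206+(v+.5)/16-.5),z)[:2]
for z in (.05,.055):
    c=T(274,261,z);k=T(122,342,z);print(z,"c",c.round(4),"k",k.round(4),np.linalg.norm(k-c).round(4),"ang",np.arctan2(*(k-c)[::-1]).round(3))
c=T(274,261,.05)
# bar white line at z .09
for z in(.088,.094):
  for p in((305,290),(287,335)):
    a=T(*p,z);print(z,p,(a-c).round(4),np.arctan2(*(a-c)[::-1]).round(3))
a=T(251,329,.072);b=T(306,154,.072);print("strip",np.arctan2(*(a-b)[::-1]))
# panel edges for yaw
a=T(0,447,.05);b=T(490,425,.05);d=a-b;print("yaw front edge",np.arctan2(-d[0],d[1]))
a=T(0,95,.05);b=T(440,78,.05);d=a-b;print("yaw rear edge",np.arctan2(-d[0],d[1]))
R=Rt(1.18,0);plan(R,(c[0],c[1],.2))
```

```text
0.05 c [ 0.4467 -0.3954] k [ 0.4285 -0.3573] 0.0423 ang 2.017
0.055 c [ 0.4466 -0.3941] k [ 0.4284 -0.3561] 0.0421 ang 2.017
0.088 (305, 290) [-0.0078  0.0031] 2.762
0.088 (287, 335) [-0.0182  0.0079] 2.731
0.094 (305, 290) [-0.0079  0.0048] 2.6
0.094 (287, 335) [-0.0183  0.0095] 2.66
strip 2.7847592072278915
yaw front edge 0.009957330096872882
yaw rear edge 0.008128778135113663
t 35.0 tcp [ 0.4803 -0.1159  0.2777] w 0.0852 F [-0.2  0.4 -0.1] j [-0.47  0.39  0.03  2.09  1.09  1.59 -0.97]
 turn units [ 1.4739  0.9435 -1.2301]  rows>= 13.44
 world d mm [ -33.6 -279.5  -74.7]
 shift units after turn [-1.356   0.3772  0.3737]  in present axes [-0.2238 -0.0027  1.4389] rows>= 6.98
```

servo_tool(series=[[0, 0, 0, 0.105, 0.067, -0.088, 1], [0, 0, 0, 0.105, 0.067, -0.088, 1], [0, 0, 0, 0.105, 0.067, -0.088, 1], [0, 0, 0, 0.105, 0.067, -0.088, 1], [0, 0, 0, 0.105, 0.067, -0.088, 1]])

```text
time: 35.42
tool_pos: [0.48, -0.1153, 0.278]
eef_rot: [[0.89, 0.404, 0.211], [0.418, -0.539, -0.731], [-0.181, 0.739, -0.648]]
contact_force: [-0.4, -0.6, -0.3]
width: 0.0855
```

servo_tool(series=[[0, 0, 0, 0.105, 0.067, -0.088, 1], [0, 0, 0, 0.105, 0.067, -0.088, 1], [0, 0, 0, 0.105, 0.067, -0.088, 1], [0, 0, 0, 0.105, 0.067, -0.088, 1], [0, 0, 0, 0.105, 0.067, -0.088, 1]])

```text
time: 35.83
tool_pos: [0.4795, -0.1163, 0.2784]
eef_rot: [[0.649, 0.74, 0.176], [0.742, -0.565, -0.36], [-0.167, 0.365, -0.916]]
contact_force: [0.0, -0.6, -0.1]
width: 0.0854
```

servo_tool(series=[[0, 0, 0, 0.105, 0.067, -0.088, 1], [0, 0, 0, 0.105, 0.067, -0.088, 1], [0, 0, 0, 0.105, 0.067, -0.088, 1], [0, 0, 0, 0.105, 0.067, -0.088, 1], [0, 0, 0, 0, 0, 0, 0.7]])

```text
time: 36.25
tool_pos: [0.4805, -0.1204, 0.2782]
eef_rot: [[0.417, 0.909, 0.019], [0.908, -0.416, -0.042], [-0.03, 0.035, -0.999]]
contact_force: [0.9, -1.1, 0.1]
width: 0.0753
```

Run:
```python
from h import *
R=Rt(1.18,0);plan(R,(.4467,-.3954,.2))
```

```text
t 36.2 tcp [ 0.4805 -0.1204  0.2782] w 0.0753 F [ 0.9 -1.1  0.1] j [-0.13  0.04  0.28  1.96  0.03  1.11  1.27]
 turn units [ 0.044   0.0394 -0.05  ]  rows>= 0.49
 world d mm [ -33.8 -275.   -75.2]
 shift units after turn [-1.3359  0.3677  0.3759]  in present axes [-1.3082  0.4058  0.4302] rows>= 6.89
```

servo_tool(series=[[0, 0, 0, 0.044, 0.039, -0.05, 0.6], [-0.19, 0.0525, 0.05, 0, 0, 0, 0.6], [-0.19, 0.0525, 0.05, 0, 0, 0, 0.6], [-0.19, 0.0525, 0.05, 0, 0, 0, 0.6], [-0.19, 0.0525, 0.05, 0, 0, 0, 0.6]])

```text
time: 36.67
tool_pos: [0.4606, -0.2732, 0.2366]
eef_rot: [[0.376, 0.927, -0.002], [0.927, -0.376, -0.001], [-0.002, -0.001, -1.0]]
contact_force: [0.4, -0.4, 0.0]
width: 0.0514
```

servo_tool(series=[[-0.19, 0.0525, 0.05, 0, 0, 0, 0.6], [-0.19, 0.0525, 0.05, 0, 0, 0, 0.6], [-0.19, 0.0525, 0.05, 0, 0, 0, 0.6], [0, 0, 0, 0, 0, 0, 0.6], [0, 0, 0, 0, 0, 0, 0.6]])

```text
time: 37.08
tool_pos: [0.4449, -0.3922, 0.2058]
eef_rot: [[0.382, 0.924, -0.005], [0.924, -0.382, -0.001], [-0.003, -0.004, -1.0]]
contact_force: [-0.5, 0.4, -0.1]
width: 0.0513
```

Run:
```python
from h import *
R=Rt(1.18,0);plan(R,(.4467,-.3954,.11))
```

```text
t 37.1 tcp [ 0.4449 -0.3922  0.2058] w 0.0513 F [-0.5  0.4 -0.1] j [ 0.26  0.35  0.47  1.8  -0.18  1.04  1.98]
 turn units [-0.0056  0.0034 -0.0021]  rows>= 0.04
 world d mm [  1.8  -3.2 -92.8]
 shift units after turn [-0.0113  0.0144  0.464 ]  in present axes [-0.01    0.0164  0.4639] rows>= 2.23
```

servo_tool(series=[[-0.011, 0.014, 0.15, 0, 0, 0, 0.6], [0, 0, 0.15, 0, 0, 0, 0.6], [0, 0, 0.1, 0, 0, 0, 0.6], [0, 0, 0.02, 0, 0, 0, 0.6], [0, 0, 0, 0, 0, 0, 0.6]])

```text
time: 37.5
tool_pos: [0.4492, -0.3899, 0.1218]
eef_rot: [[0.373, 0.928, -0.004], [0.928, -0.373, 0.004], [0.002, -0.005, -1.0]]
contact_force: [0.1, -0.4, -0.2]
width: 0.0512
```

Run:
```python
from h import *
R=Rt(1.18,0);plan(R,(.4467,-.3954,.084))
s=camera("side");crop(s,270,360,110,200,7,"s34")
t=camera("top");crop(t,330,410,160,240,7,"t34")
```

```text
t 37.5 tcp [ 0.4492 -0.3899  0.1218] w 0.0512 F [ 0.1 -0.4 -0.2] j [ 0.29  0.46  0.44  1.85 -0.24  0.89  2.03]
 turn units [-0.0062 -0.0023  0.0105]  rows>= 0.08
 world d mm [ -2.5  -5.5 -34.8]
 shift units after turn [-0.0302 -0.001   0.1739]  in present axes [-0.0305 -0.0004  0.1738] rows>= 0.85
```

View pics/s34.png

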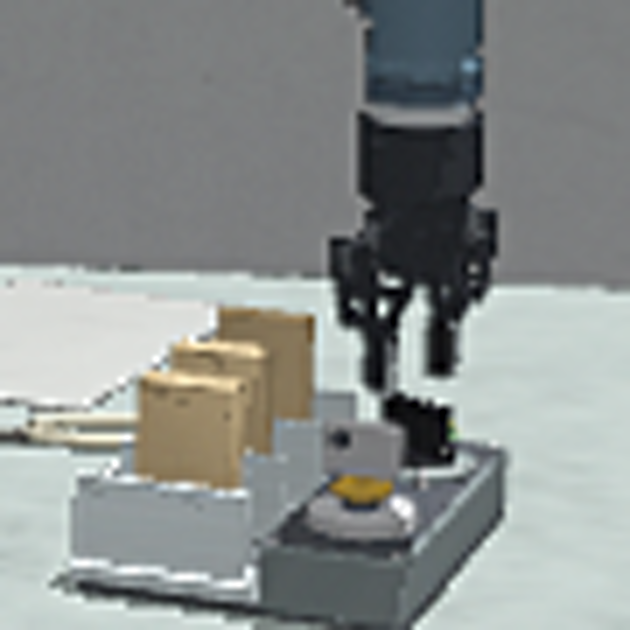

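View pics/t34.png

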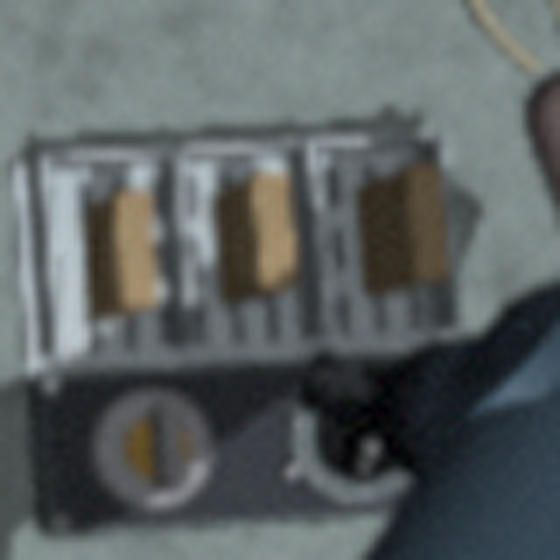

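servo_tool(series=[[-0.03, 0, 0.02, 0, 0, 0.01, 0.6], [0, 0, 0.06, 0, 0, 0, 0.6], [0, 0, 0.06, 0, 0, 0, 0.6], [0, 0, 0.03, 0, 0, 0, 0.6], [0, 0, 0, 0, 0, 0, 0.6]])

```text
time: 38.02
tool_pos: [0.4456, -0.3973, 0.0872]
eef_rot: [[0.383, 0.924, -0.004], [0.924, -0.383, 0.003], [0.001, -0.005, -1.0]]
contact_force: [0.1, -0.4, 0.3]
width: 0.0516
```

Run:
```python
from h import *
R=Rt(1.18,0);plan(R,(.4467,-.3954,.084))
```

```text
t 38.0 tcp [ 0.4456 -0.3973  0.0872] w 0.0516 F [ 0.1 -0.4  0.3] j [ 0.32  0.51  0.42  1.86 -0.28  0.83  2.06]
 turn units [-0.0061 -0.0019 -0.0024]  rows>= 0.04
 world d mm [ 1.1  1.9 -0.2]
 shift units after turn [0.0108 0.0013 0.0012]  in present axes [0.0108 0.0012 0.0012] rows>= 0.05
```

servo_tool(series=[[0, 0, 0, 0, 0, 0, 0.35], [0, 0, 0, 0, 0, 0, 0.25], [0, 0, 0, 0, 0, 0, 0.1], [0, 0, 0, 0, 0, 0, 0.1], [0, 0, 0, 0, 0, 0, 0.1]], squeeze=30)

```text
time: 38.43
tool_pos: [0.4492, -0.3944, 0.0902]
eef_rot: [[0.38, 0.925, 0.001], [0.925, -0.38, 0.007], [0.007, -0.002, -1.0]]
contact_force: [0.7, 7.7, 4.0]
width: 0.0139
```

Run:
```python
from h import *
st()
s=state();print(np.arctan2(s["eef_rot"][1,0],s["eef_rot"][0,0]))
s=camera("side");crop(s,290,360,120,190,9,"s35")
t=camera("top");crop(t,330,410,160,240,7,"t35")
```

```text
t 38.43 tcp [ 0.4492 -0.3944  0.0902] w 0.0139 F [0.7 7.7 4. ] T [ 1.36 -0.13 -0.05] j [ 0.32  0.51  0.42  1.86 -0.28  0.84  2.06] x [0.38  0.925 0.007] z [ 0.001  0.007 -1.   ]
1.1808772542152526
```

View pics/s35.png

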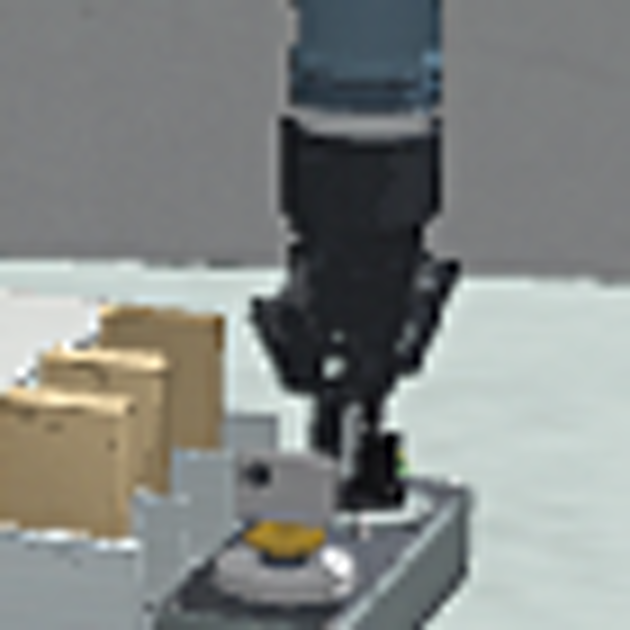

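View pics/t35.png

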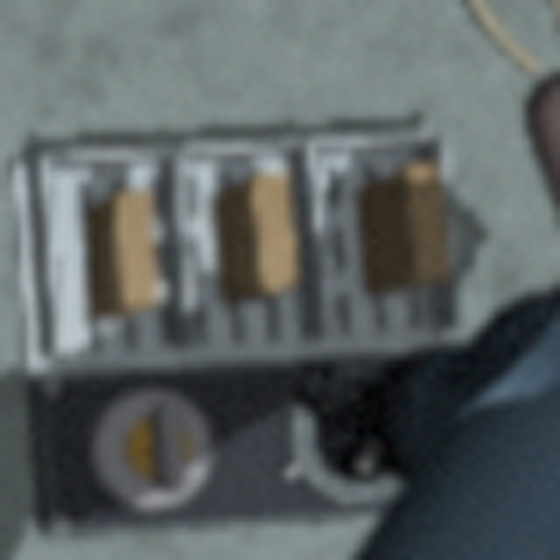

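servo_tool(series=[[0.01, -0.006, -0.01, 0, 0, 0, 0.1], [0, 0, 0, 0, 0, 0.08, 0.1], [0, 0, 0, 0, 0, 0.1, 0.1], [0, 0, 0, 0, 0, 0.1, 0.1], [0, 0, 0, 0, 0, 0.1, 0.1]], squeeze=40)

```text
time: 38.95
tool_pos: [0.4485, -0.3951, 0.0903]
eef_rot: [[0.639, 0.769, 0.002], [0.769, -0.639, 0.0], [0.001, 0.001, -1.0]]
contact_force: [4.6, -1.2, -11.3]
width: 0.0137
```

servo_tool(series=[[0, 0, 0, 0, 0, 0.1, 0.1], [0, 0, 0, 0, 0, 0.1, 0.1], [0, 0, 0, 0, 0, 0.1, 0.1], [0, 0, 0, 0, 0, 0.06, 0.1], [0, 0, 0, 0, 0, 0, 0.1]])

```text
time: 39.37
tool_pos: [0.4477, -0.3958, 0.0904]
eef_rot: [[0.827, 0.562, 0.001], [0.562, -0.827, -0.001], [-0.0, 0.001, -1.0]]
contact_force: [5.5, -2.2, -12.3]
width: 0.0131
```

Run:
```python
from h import *
st()
s=state();print(np.arctan2(s["eef_rot"][1,0],s["eef_rot"][0,0]))
s=camera("side");crop(s,290,360,120,190,9,"s36")
t=camera("top");crop(t,360,410,195,245,12,"t36")
```

```text
t 39.37 tcp [ 0.4477 -0.3958  0.0904] w 0.0131 F [  5.5  -2.2 -12.3] T [-0.5  -1.05 -0.12] j [ 0.21  0.53  0.56  1.87 -0.37  0.84  1.55] x [ 0.827  0.562 -0.   ] z [ 0.001 -0.001 -1.   ]
0.5972586480955852
```

View pics/t36.png

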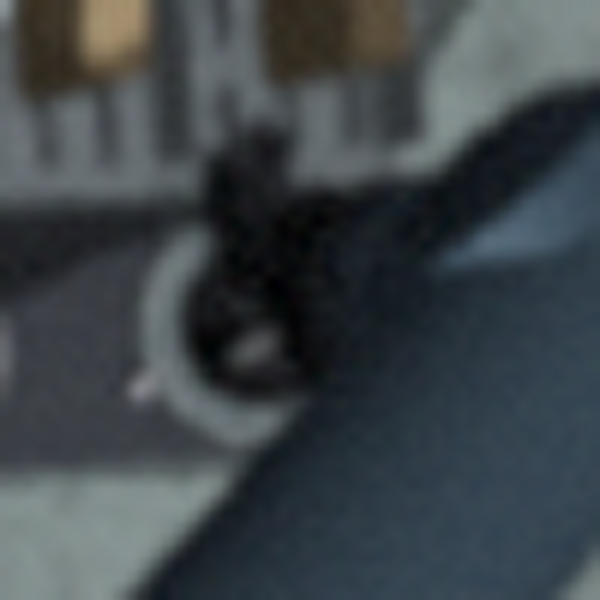

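View pics/s36.png

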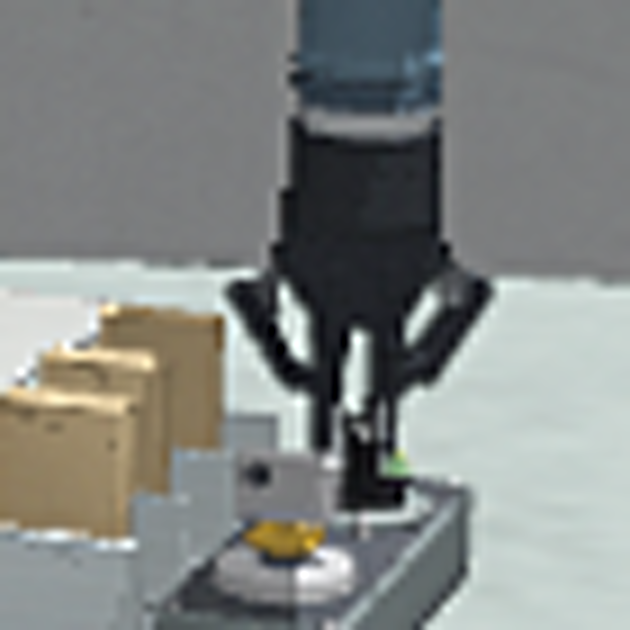

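servo_tool(series=[[0, 0, 0.006, 0, 0, 0.08, 0.1], [0, 0, 0, 0, 0, 0.08, 0.1], [0, 0, 0, 0, 0, 0.032, 0.1], [0, 0, 0, 0, 0, 0, 0.1], [0, 0, 0, 0, 0, 0, 0.1]])

```text
time: 39.88
tool_pos: [0.4472, -0.3962, 0.0903]
eef_rot: [[0.901, 0.433, 0.001], [0.433, -0.901, 0.0], [0.001, 0.0, -1.0]]
contact_force: [2.6, -1.1, -8.4]
width: 0.0132
```

Run:
```python
from h import *
st()
s=state();print(np.arctan2(s["eef_rot"][1,0],s["eef_rot"][0,0]))
```

```text
t 39.88 tcp [ 0.4472 -0.3962  0.0903] w 0.0132 F [ 2.6 -1.1 -8.4] T [-0.24 -0.75 -0.04] j [ 0.18  0.54  0.59  1.87 -0.39  0.85  1.42] x [0.901 0.433 0.001] z [ 0.001  0.    -1.   ]
0.4479163074746361
```

Release and rise to check.

servo_tool(series=[[0, 0, 0, 0, 0, 0, 0.25], [0, 0, 0, 0, 0, 0, 0.4], [0, 0, 0, 0, 0, 0, 0.6], [0, 0, -0.05, 0, 0, 0, 0.6], [0, 0, -0.1, 0, 0, 0, 0.6]])

```text
time: 40.3
tool_pos: [0.4449, -0.3953, 0.1195]
eef_rot: [[0.902, 0.431, -0.004], [0.431, -0.902, 0.003], [-0.003, -0.005, -1.0]]
contact_force: [1.0, -0.3, -0.1]
width: 0.0513
```

servo_tool(series=[[0, 0, -0.2, 0, 0, 0, 0.6], [0, 0, -0.2, 0, 0, 0, 0.6], [0.0, -0.2, 0, 0, 0, 0, 0.6], [0.0, -0.2, 0, 0, 0, 0, 0.6], [0.0, -0.2, 0, 0, 0, 0, 0.6]])

```text
time: 40.72
tool_pos: [0.3948, -0.2887, 0.2026]
eef_rot: [[0.903, 0.429, 0.003], [0.429, -0.903, -0.001], [0.002, 0.002, -1.0]]
contact_force: [0.1, 1.6, 0.1]
width: 0.0511
```

Run:
```python
from h import *
st()
t=camera("top");crop(t,330,410,160,240,7,"t37a")
```

```text
t 40.72 tcp [ 0.3948 -0.2887  0.2026] w 0.0511 F [0.1 1.6 0.1] T [ 0.04 -0.03  0.  ] j [-0.1   0.15  0.7   2.06 -0.12  0.97  1.11] x [0.903 0.429 0.002] z [ 0.003 -0.001 -1.   ]
```

View pics/t37a.png

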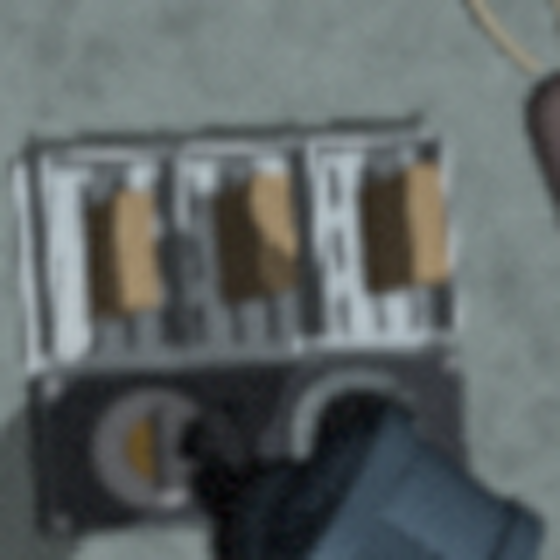

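servo_tool(series=[[0.08, -0.18, -0.03, 0, 0, 0, 0.6], [0.08, -0.18, -0.03, 0, 0, 0, 0.6], [0.08, -0.18, -0.03, 0, 0, 0, 0.6], [0.08, -0.18, -0.03, 0, 0, 0, 0.6], [0.08, -0.18, -0.03, 0, 0, 0, 0.6]])

```text
time: 41.18
tool_pos: [0.3891, -0.0904, 0.2321]
eef_rot: [[0.903, 0.43, 0.002], [0.43, -0.903, 0.001], [0.002, 0.0, -1.0]]
contact_force: [1.6, -0.4, 0.6]
width: 0.0516
```

servo_tool(series=[[0, 0, 0, 0, 0, 0, 0.6]])

```text
time: 41.27
tool_pos: [0.3901, -0.0845, 0.2324]
eef_rot: [[0.897, 0.441, 0.003], [0.441, -0.897, 0.004], [0.004, -0.002, -1.0]]
contact_force: [0.7, -0.0, 1.0]
width: 0.0515
```

Run:
```python
from h import *
st()
t=np.mean([camera("top").astype(float) for _ in range(4)],0);np.save("tavg2.npy",t)
c=cv2.resize(t[206:238,364:400].astype(np.float32),None,fx=16,fy=16,interpolation=cv2.INTER_CUBIC)
cv2.imwrite("pics/c38.png",np.clip((c[:,:,::-1]-15)*3,0,255))
s=camera("side");crop(s,290,360,120,190,9,"s38")
```

```text
t 41.27 tcp [ 0.3901 -0.0845  0.2324] w 0.0515 F [ 0.7 -0.   1. ] T [-0.02  0.03 -0.02] j [-0.37 -0.12  0.46  2.2   0.06  1.04  0.52] x [0.897 0.441 0.004] z [ 0.003  0.004 -1.   ][ WARN:0@6.113] global loadsave.cpp:1063 imwrite_ Unsupported depth image for selected encoder is fallbacked to CV_8U.
```

View pics/c38.png

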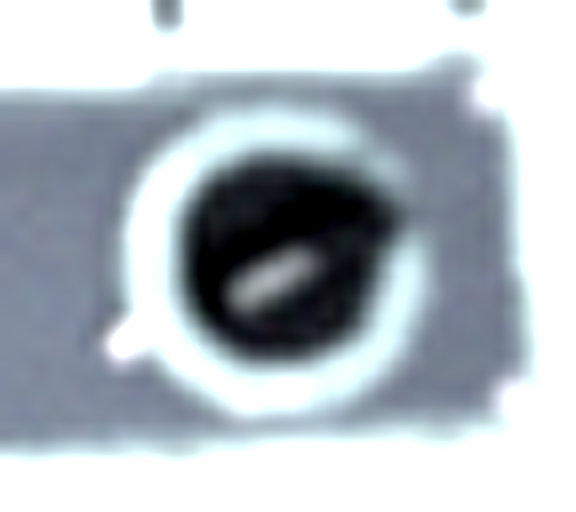

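View pics/s38.png

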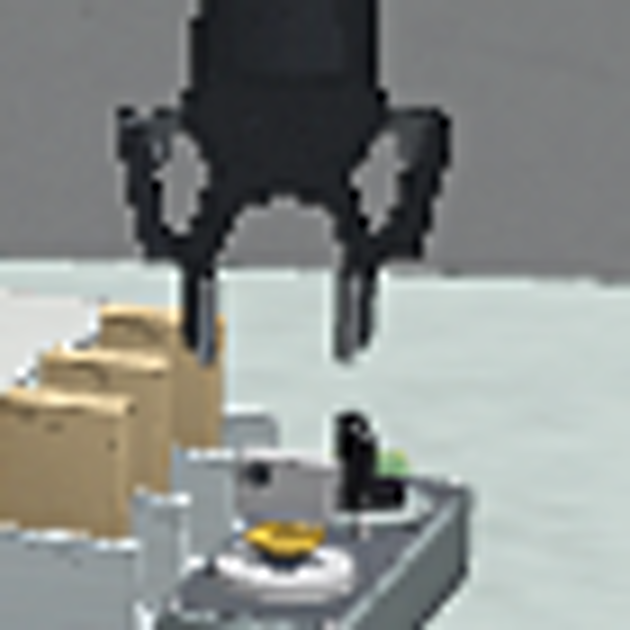

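Run:
```python
from h import *
t=np.load("tavg2.npy");S=8
x0,y0=364,206
c=cv2.resize(t[206:238,364:400].astype(np.float32),None,fx=S,fy=S,interpolation=cv2.INTER_CUBIC);g=c.mean(2)
def T(p,z): return onz("top",(x0+(p[0]+.5)/S-.5,y0+(p[1]+.5)/S-.5),z)[:2]
yy,xx=np.mgrid[:g.shape[0],:g.shape[1]]
# line
m=(np.hypot(xx-137,yy-132)<38)&(g>35); w=g*m-35*m
mx,my=(w*xx).sum()/w.sum(),(w*yy).sum()/w.sum()
C=np.cov(np.c_[xx[m],yy[m]].T,aweights=w[m]);ev,V=np.linalg.eigh(C);v=V[:,1]
print("line c",mx,my,v,ev)
L=50
a,b=T((mx-v[0]*20,my-v[1]*20),.088),T((mx+v[0]*20,my+v[1]*20),.088)
d=a-b; d=d if d[0]<0 else -d
print("line ang",np.arctan2(d[1],d[0]))
m=(xx<70)&(yy>150)&(yy<190)&(g>80);
# panel bg ~64
w=np.where((xx<72)&(yy>152)&(yy<188),np.clip(g-75,0,None),0)
lab,n=None,None
print("clip raw",(w*xx).sum()/w.sum(),(w*yy).sum()/w.sum())
# ring outer edge: radial half-level crossing
pts=[]
cx,cy=137,130.5
for th in np.linspace(0,2*np.pi,120,endpoint=False):
    r=np.arange(55,95,.5);pr=cv2.remap(g,(cx+r*np.cos(th)).astype(np.float32)[None],(cy+r*np.sin(th)).astype(np.float32)[None],cv2.INTER_LINEAR)[0]
    k=np.where((pr[:-1]>=82)&(pr[1:]<82))[0]
    if len(k): pts.append((cx+r[k[0]]*np.cos(th),cy+r[k[0]]*np.sin(th)))
pts=np.array(pts,np.float32);
for _ in range(3):
    e=cv2.fitEllipse(pts);d=np.abs(np.hypot(*(pts-e[0]).T)-np.mean(e[1])/2);pts=pts[d<2.5]
print("ring",e,len(pts));ring=e[0]
k=T((61,171),.052);cc=T(ring,.052);d=k-cc;print("clip ang",np.arctan2(d[1],d[0]),np.linalg.norm(d),cc,k)
print(np.round(g[150:190:4,30:80:4]).astype(int))
```

```text
line c 135.08448759841298 139.46783160935072 [-0.87023405  0.4926385 ] [ 19.68876794 122.5780515 ]
line ang 2.0406639281109684
clip raw 64.04909502562916 167.86903797497044
ring ((135.7395782470703, 131.24432373046875), (151.63002014160156, 156.25352478027344), 166.45843505859375) 77
clip ang 2.0159927469206216 0.041501906192913905 [ 0.44622166 -0.3943662 ] [ 0.42834947 -0.35690964]
[[ 62  62  63  63  61  57  57  61  77  96 110 112 111]
 [ 62  62  63  63  60  56  56  59  75  95 110 114 114]
 [ 62  63  62  62  59  56  59  67  85 103 115 116 115]
 [ 62  63  62  60  57  56  66  81 100 113 120 116 114]
 [ 63  63  61  58  58  62  80 101 118 122 121 114 111]
 [ 63  63  61  58  61  69  92 116 128 123 116 110 108]
 [ 63  63  61  59  63  71  92 113 120 111 102  97  99]
 [ 63  63  62  61  63  67  81  96 100  92  85  83  89]
 [ 62  62  62  62  62  63  70  79  79  74  69  68  76]
 [ 62  62  61  61  61  61  64  68  68  65  62  62  67]]
```

Run:
```python
from h import *
t=np.load("tavg2.npy")
c=cv2.resize(t[206:238,334:370].astype(np.float32),None,fx=16,fy=16,interpolation=cv2.INTER_CUBIC)
cv2.imwrite("pics/k39.png",np.clip((c[:,:,::-1]-10)*1.6,0,255).astype(np.uint8))
s=np.load("savg.npy")
c=cv2.resize(s[160:196,305:345].astype(np.float32),None,fx=16,fy=16,interpolation=cv2.INTER_CUBIC)
cv2.imwrite("pics/ks39.png",np.clip(c[:,:,::-1],0,255).astype(np.uint8))
for z in (.05,.08,.09,.1,.11): print(z,proj("side",[(.4425,-.281,z)]),proj("top",[(.4425,-.281,z)]))
```

```text
0.05 [[321.24130226 184.34642711]] [[351.42075339 223.87315365]]
0.08 [[321.49774412 177.55837673]] [[352.97879379 223.68655161]]
0.09 [[321.58410386 175.28098898]] [[353.5110657  223.62275558]]
0.1 [[321.67090912 172.99616008]] [[354.05000097 223.5581363 ]]
0.11 [[321.75816352 170.70383576]] [[354.59572457 223.49267783]]
```

View pics/k39.png

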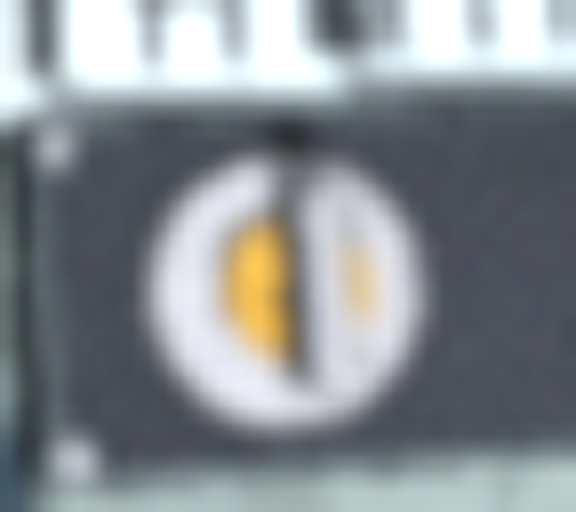

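View pics/ks39.png

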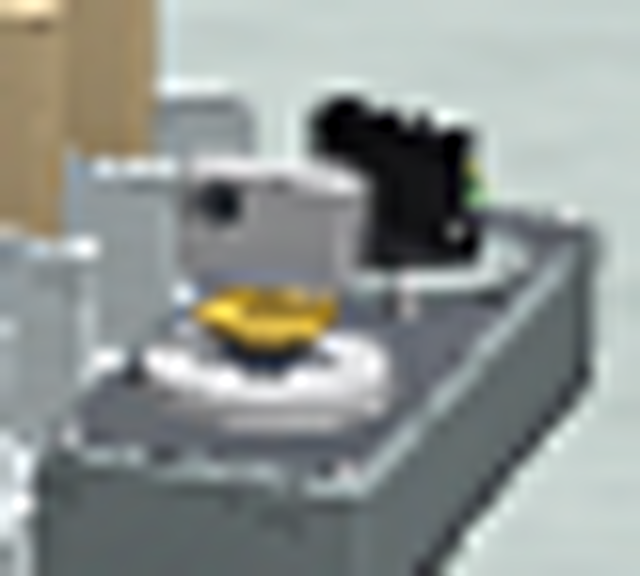

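Run:
```python
from h import *
def T(u,v,z): return onz("top",(334+(u+.5)/16-.5,206+(v+.5)/16-.5),z)[:2]
a=T(300,375,.09);b=T(285,180,.09);d=b-a;print("bow ang",np.arctan2(d[1],d[0]),np.linalg.norm(d))
a=T(322,380,.09);b=T(306,180,.09);d=b-a;print("bow ang edge2",np.arctan2(d[1],d[0]))
print("c",T(286,292,.053))
R=Rt(-1.54,0);plan(R,(.4425,-.281,.2))
```

```text
bow ang 0.03646466105350803 0.0456002078200025
bow ang edge2 0.03937336904205287
c [ 0.44280045 -0.28036295]
t 41.5 tcp [ 0.3895 -0.093   0.2309] w 0.0512 F [ 0.3 -0.1 -0.5] j [-0.37 -0.11  0.47  2.2   0.06  1.04  0.52]
 turn units [-3.0000e-04 -2.0000e-04  2.5252e+00]  rows>= 15.87
 world d mm [  53.  -188.   -27.9]
 shift units after turn [ 0.9479 -0.2362  0.1395]  in present axes [-0.1637  0.9631  0.1395] rows>= 4.73
```

servo_tool(series=[[0, 0, 0, 0, 0, 0.157, 0.6], [0, 0, 0, 0, 0, 0.157, 0.6], [0, 0, 0, 0, 0, 0.157, 0.6], [0, 0, 0, 0, 0, 0.157, 0.6], [0, 0, 0, 0, 0, 0.157, 0.6]])

```text
time: 41.93
tool_pos: [0.3892, -0.0933, 0.2304]
eef_rot: [[0.984, -0.18, -0.001], [-0.18, -0.984, -0.0], [-0.001, 0.0, -1.0]]
contact_force: [0.3, -0.2, 0.5]
width: 0.0515
```

servo_tool(series=[[0, 0, 0, 0, 0, 0.157, 0.6], [0, 0, 0, 0, 0, 0.157, 0.6], [0, 0, 0, 0, 0, 0.157, 0.6], [0, 0, 0, 0, 0, 0.157, 0.6], [0, 0, 0, 0, 0, 0.157, 0.6]])

```text
time: 42.35
tool_pos: [0.3892, -0.0933, 0.2304]
eef_rot: [[0.699, -0.715, -0.001], [-0.715, -0.699, -0.0], [-0.001, 0.001, -1.0]]
contact_force: [-0.3, 0.3, 0.0]
width: 0.0512
```

servo_tool(series=[[0, 0, 0, 0, 0, 0.157, 0.6], [0, 0, 0, 0, 0, 0.157, 0.6], [0, 0, 0, 0, 0, 0.157, 0.6], [0, 0, 0, 0, 0, 0.157, 0.6], [0, 0, 0, 0, 0, 0.157, 0.6]])

```text
time: 42.77
tool_pos: [0.3892, -0.0933, 0.2304]
eef_rot: [[0.156, -0.988, -0.001], [-0.988, -0.156, 0.0], [-0.0, 0.001, -1.0]]
contact_force: [0.0, 0.3, 0.4]
width: 0.051
```

servo_tool(series=[[0, 0, 0, 0, 0, 0.157, 0.6], [0, 0, 0, 0, 0, 0, 0.6]])

```text
time: 42.93
tool_pos: [0.3893, -0.0932, 0.2304]
eef_rot: [[0.038, -0.999, -0.001], [-0.999, -0.038, 0.0], [-0.0, 0.001, -1.0]]
contact_force: [0.3, -0.8, -0.6]
width: 0.0514
```

Run:
```python
from h import *
R=Rt(-1.534,0);plan(R,(.4427,-.2807,.2))
```

```text
t 42.9 tcp [ 0.3893 -0.0932  0.2304] w 0.0514 F [ 0.3 -0.8 -0.6] j [-0.23 -0.1   0.34  2.2   0.04  1.04 -1.44]
 turn units [0.0013 0.0001 0.0015]  rows>= 0.01
 world d mm [  53.4 -187.5  -27.4]
 shift units after turn [ 0.9467 -0.2326  0.137 ]  in present axes [ 0.947  -0.2316  0.1367] rows>= 4.72
```

servo_tool(series=[[0.18, -0.045, 0.02, 0, 0, 0, 0.6], [0.18, -0.045, 0.02, 0, 0, 0, 0.6], [0.18, -0.045, 0.02, 0, 0, 0, 0.6], [0.18, -0.045, 0.02, 0, 0, 0, 0.6], [0.15, -0.04, 0.02, 0, 0, 0, 0.6]])

```text
time: 43.35
tool_pos: [0.4408, -0.2674, 0.2106]
eef_rot: [[0.044, -0.999, -0.0], [-0.999, -0.044, -0.002], [0.002, 0.0, -1.0]]
contact_force: [0.5, 0.4, 0.5]
width: 0.0514
```

servo_tool(series=[[0.07, -0.012, 0.02, 0, 0, 0, 0.6], [0, 0, 0, 0, 0, 0, 0.6], [0, 0, 0, 0, 0, 0, 0.6]])

```text
time: 43.6
tool_pos: [0.443, -0.2787, 0.206]
eef_rot: [[0.042, -0.999, -0.002], [-0.999, -0.042, -0.0], [-0.0, 0.002, -1.0]]
contact_force: [-0.4, 0.3, -0.9]
width: 0.0514
```

Run:
```python
from h import *
R=Rt(-1.534,0);plan(R,(.4427,-.2807,.13))
```

```text
t 43.6 tcp [ 0.443  -0.2787  0.206 ] w 0.0514 F [-0.4  0.3 -0.9] j [-0.01  0.21  0.55  1.97 -0.13  1.   -0.93]
 turn units [0.0029 0.0001 0.0069]  rows>= 0.05
 world d mm [ -0.3  -2.  -73. ]
 shift units after turn [0.0097 0.002  0.365 ]  in present axes [0.0097 0.0012 0.365 ] rows>= 1.75
```

servo_tool(series=[[0.01, 0.001, 0.1, 0, 0, 0.007, 0.6], [0, 0, 0.12, 0, 0, 0, 0.6], [0, 0, 0.1, 0, 0, 0, 0.6], [0, 0, 0.02, 0, 0, 0, 0.6], [0, 0, 0, 0, 0, 0, 0.6]])

```text
time: 44.02
tool_pos: [0.4427, -0.277, 0.1372]
eef_rot: [[0.041, -0.999, -0.004], [-0.999, -0.041, 0.003], [-0.003, 0.004, -1.0]]
contact_force: [-0.1, 0.4, -0.2]
width: 0.0514
```

Run:
```python
from h import *
R=Rt(-1.534,0);plan(R,(.4427,-.2807,.1))
s=camera("side");crop(s,270,360,110,200,7,"s40")
```

```text
t 44.0 tcp [ 0.4427 -0.277   0.1372] w 0.0514 F [-0.1  0.4 -0.2] j [ 0.02  0.32  0.53  2.02 -0.21  0.86 -0.87]
 turn units [0.0048 0.0036 0.0054]  rows>= 0.05
 world d mm [  0.   -3.7 -34.2]
 shift units after turn [0.0183 0.0005 0.1709]  in present axes [ 1.880e-02 -1.000e-04  1.709e-01] rows>= 0.82
```

View pics/s40.png

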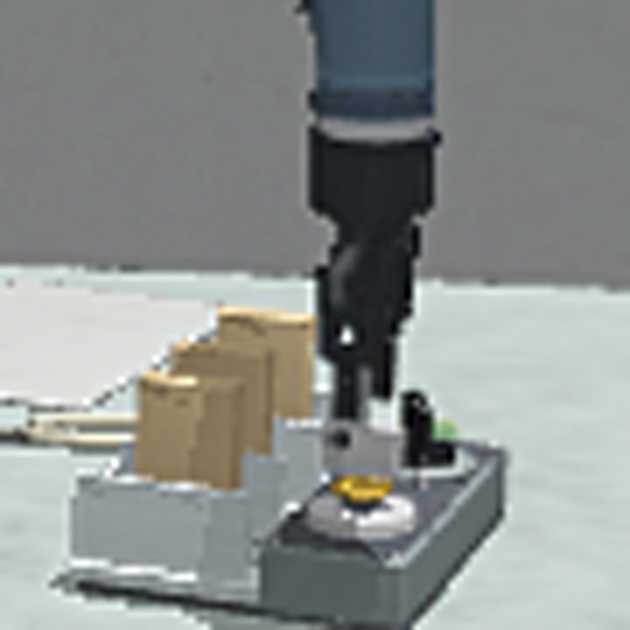

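servo_tool(series=[[0.018, 0, 0.01, 0.004, 0.003, 0.005, 0.6], [0, 0, 0.05, 0, 0, 0, 0.6], [0, 0, 0.06, 0, 0, 0, 0.6], [0, 0, 0.04, 0, 0, 0, 0.6], [0, 0, 0.005, 0, 0, 0, 0.6]])

```text
time: 44.48
tool_pos: [0.4428, -0.2817, 0.1034]
eef_rot: [[0.035, -0.999, -0.001], [-0.999, -0.035, -0.0], [0.0, 0.001, -1.0]]
contact_force: [-0.2, 1.1, -0.3]
width: 0.0512
```

servo_tool(series=[[0, 0, 0, 0, 0, 0, 0.45], [0, 0, 0, 0, 0, 0, 0.35], [0, 0, 0, 0, 0, 0, 0.3]], squeeze=20)

```text
time: 44.73
tool_pos: [0.4445, -0.2829, 0.1058]
eef_rot: [[0.035, -0.999, 0.004], [-0.999, -0.035, -0.002], [0.002, -0.004, -1.0]]
contact_force: [0.5, 0.4, -0.0]
width: 0.0255
```

Run:
```python
from h import *
R=Rt(-1.534,0);plan(R,(.4427,-.2807,.1))
```

```text
t 44.7 tcp [ 0.4445 -0.2829  0.1058] w 0.0255 F [ 0.5  0.4 -0. ] j [ 0.05  0.37  0.51  2.03 -0.25  0.79 -0.83]
 turn units [-0.0045 -0.003  -0.0028]  rows>= 0.04
 world d mm [-1.8  2.2 -2.8]
 shift units after turn [-0.0114  0.0087  0.0139]  in present axes [-0.0114  0.0087  0.0138] rows>= 0.1
```

servo_tool(series=[[-0.011, 0.009, 0.01, 0, 0, 0, 0.27], [0, 0, 0, 0, 0, 0, 0.22], [0, 0, 0, 0, 0, 0, 0.18], [0, 0, 0, 0, 0, 0, 0.14], [0, 0, 0, 0, 0, 0, 0.1]])

```text
time: 45.15
tool_pos: [0.4422, -0.2777, 0.1034]
eef_rot: [[0.037, -0.999, 0.001], [-0.999, -0.037, 0.003], [-0.003, -0.001, -1.0]]
contact_force: [-0.4, 5.2, 3.4]
width: 0.0118
```

servo_tool(series=[[0, 0, 0, 0, 0, 0, 0.07], [0, 0, 0, 0, 0, 0, 0.07]], squeeze=25)

```text
time: 45.32
tool_pos: [0.4423, -0.2777, 0.1034]
eef_rot: [[0.037, -0.999, 0.001], [-0.999, -0.037, 0.003], [-0.003, -0.001, -1.0]]
contact_force: [-1.3, 5.1, 4.0]
width: 0.0113
```

```bash
cat >> h.py <<'E'
def key(tag):
    s=state();R=s["eef_rot"];a=np.arctan2(R[1,0],R[0,0])
    print("t",round(s["time"],2),"key angle (cw+)",round(-1.534-a,3),"T",np.round(s["ft_torque"],3),"F",np.round(s["contact_force"],1),"w",round(s["width"],4),"tcp",np.round(s["tool_pos"],4))
    c=camera("side");crop(c,290,345,155,195,12,tag)
E
python3 - <<'E'
from h import *
key("k1")
E
```

```text
t 45.32 key angle (cw+) 0.0 T [0.987 0.247 0.038] F [-1.3  5.1  4. ] w 0.0113 tcp [ 0.4423 -0.2777  0.1034]
```

View pics/k1.png

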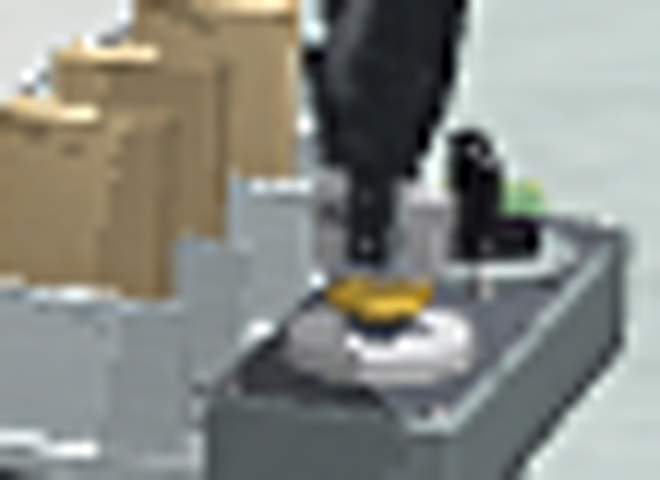

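servo_tool(series=[[-0.012, 0, 0, 0, 0, 0.02, 0.07], [0, 0, 0, 0, 0, 0.03, 0.07], [0, 0, 0, 0, 0, 0.03, 0.07], [0, 0, 0, 0, 0, 0.03, 0.07], [0, 0, 0, 0, 0, 0.03, 0.07]])

```text
time: 45.78
tool_pos: [0.4422, -0.2776, 0.1034]
eef_rot: [[-0.077, -0.997, 0.003], [-0.997, 0.077, -0.001], [0.001, -0.003, -1.0]]
contact_force: [-0.9, 1.5, -0.2]
width: 0.0118
```

```bash
python3 -c "
from h import *
key('k2')"
```

```text
t 45.78 key angle (cw+) 0.114 T [0.591 0.121 0.102] F [-0.9  1.5 -0.2] w 0.0118 tcp [ 0.4422 -0.2776  0.1034]
```

servo_tool(series=[[0, 0, 0, 0, 0, 0.03, 0.07], [0, 0, 0, 0, 0, 0.03, 0.07], [0, 0, 0, 0, 0, 0.02, 0.07]])

```text
time: 46.08
tool_pos: [0.4422, -0.2776, 0.1034]
eef_rot: [[-0.139, -0.99, 0.003], [-0.99, 0.139, -0.001], [0.001, -0.003, -1.0]]
contact_force: [-1.2, 3.3, 1.2]
width: 0.0113
```

```bash
python3 -c "
from h import *
key('k3')"
```

```text
t 46.08 key angle (cw+) 0.177 T [0.831 0.242 0.073] F [-1.2  3.3  1.2] w 0.0113 tcp [ 0.4422 -0.2776  0.1034]
```

View pics/k3.png

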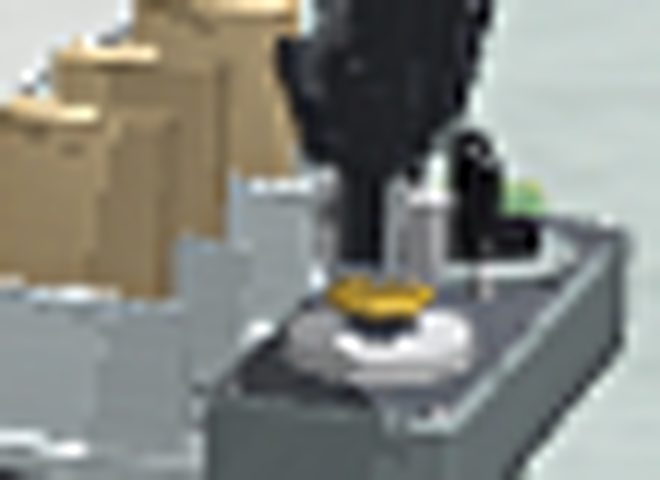

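```bash
cat >> h.py <<'E'
def brass():
    c=camera("side");h=cv2.cvtColor(c,cv2.COLOR_RGB2HSV)[160:195,300:340]
    m=cv2.inRange(h,(15,150,90),(32,255,255));ys,xs=np.nonzero(m)
    s=state();R=s["eef_rot"];a=np.arctan2(R[1,0],R[0,0])
    print("t",round(s["time"],2),"ang",round(-1.534-a,3),"Tz",round(s["ft_torque"][2],3),"F",np.round(s["contact_force"],1),"w",round(s["width"],4),"brass n",len(ys),"v",round(ys.mean()+160,2) if len(ys) else None)
E
python3 -c "
from h import *
brass()"
```

```text
t 46.18 ang 0.176 Tz -0.038 F [-0.4  4.   1. ] w 0.0115 brass n 15 v 179.47
```

servo_tool(series=[[0, 0, 0, 0, 0, 0.02, 0.07], [0, 0, 0, 0, 0, 0.02, 0.07], [0, 0, 0, 0, 0, 0.02, 0.07], [0, 0, 0, 0, 0, 0.02, 0.07], [0, 0, 0, 0, 0, 0.02, 0.07]])

```text
time: 46.6
tool_pos: [0.4422, -0.2777, 0.1034]
eef_rot: [[-0.216, -0.976, 0.003], [-0.976, 0.216, -0.001], [0.001, -0.003, -1.0]]
contact_force: [-1.2, 4.4, 1.3]
width: 0.0113
```

```bash
python3 -c "
from h import *
brass()"
```

```text
t 46.65 ang 0.255 Tz -0.002 F [-0.8  4.1  1.8] w 0.0115 brass n 17 v 179.65
```

servo_tool(series=[[0, 0, 0, 0, 0, 0.02, 0.07], [0, 0, 0, 0, 0, 0.02, 0.07], [0, 0, 0, 0, 0, 0.02, 0.07], [0, 0, 0, 0, 0, 0.02, 0.07], [0, 0, 0, 0, 0, 0.02, 0.07]])

```text
time: 47.07
tool_pos: [0.4422, -0.2778, 0.1034]
eef_rot: [[-0.292, -0.956, 0.003], [-0.956, 0.292, -0.001], [0.0, -0.003, -1.0]]
contact_force: [-0.5, 4.6, 1.7]
width: 0.0119
```

```bash
python3 -c "
from h import *
brass()"
```

```text
t 47.12 ang 0.334 Tz 0.052 F [-0.5  4.5  1.8] w 0.0118 brass n 17 v 179.65
```

servo_tool(series=[[0, 0, 0, 0, 0, 0.02, 0.07], [0, 0, 0, 0, 0, 0.02, 0.07], [0, 0, 0, 0, 0, 0.02, 0.07], [0, 0, 0, 0, 0, 0.02, 0.07], [0, 0, 0, 0, 0, 0.02, 0.07]])

```text
time: 47.53
tool_pos: [0.4422, -0.2778, 0.1034]
eef_rot: [[-0.366, -0.931, 0.003], [-0.931, 0.366, -0.001], [0.0, -0.003, -1.0]]
contact_force: [-1.3, 5.3, 0.6]
width: 0.0118
```

```bash
python3 -c "
from h import *
brass()"
```

```text
t 47.58 ang 0.412 Tz 0.055 F [-1.1  4.6  1.5] w 0.0117 brass n 18 v 179.72
```

servo_tool(series=[[0, 0, 0, 0, 0, 0.02, 0.07], [0, 0, 0, 0, 0, 0.02, 0.07], [0, 0, 0, 0, 0, 0.02, 0.07], [0, 0, 0, 0, 0, 0.02, 0.07], [0, 0, 0, 0, 0, 0.02, 0.07]])

```text
time: 48.0
tool_pos: [0.4422, -0.2778, 0.1034]
eef_rot: [[-0.438, -0.899, 0.003], [-0.899, 0.438, -0.001], [0.0, -0.003, -1.0]]
contact_force: [-1.6, 4.9, 1.7]
width: 0.0114
```

```bash
python3 -c "
from h import *
brass()"
```

```text
t 48.05 ang 0.491 Tz 0.002 F [-1.1  4.3  1.2] w 0.0118 brass n 16 v 179.56
```

servo_tool(series=[[0, 0, 0, 0, 0, 0.02, 0.07], [0, 0, 0, 0, 0, 0.02, 0.07], [0, 0, 0, 0, 0, 0.02, 0.07], [0, 0, 0, 0, 0, 0.02, 0.07], [0, 0, 0, 0, 0, 0.02, 0.07]])

```text
time: 48.47
tool_pos: [0.4422, -0.2779, 0.1034]
eef_rot: [[-0.507, -0.862, 0.003], [-0.862, 0.507, -0.001], [-0.0, -0.003, -1.0]]
contact_force: [-0.7, 5.0, 1.3]
width: 0.0117
```

```bash
python3 -c "
from h import *
brass();key('k4')"
```

```text
t 48.52 ang 0.569 Tz -0.01 F [-1.7  5.3  0.4] w 0.0117 brass n 16 v 179.56
t 48.52 key angle (cw+) 0.569 T [ 1.111  0.254 -0.01 ] F [-1.7  5.3  0.4] w 0.0117 tcp [ 0.4422 -0.2779  0.1034]
```

View pics/k4.png

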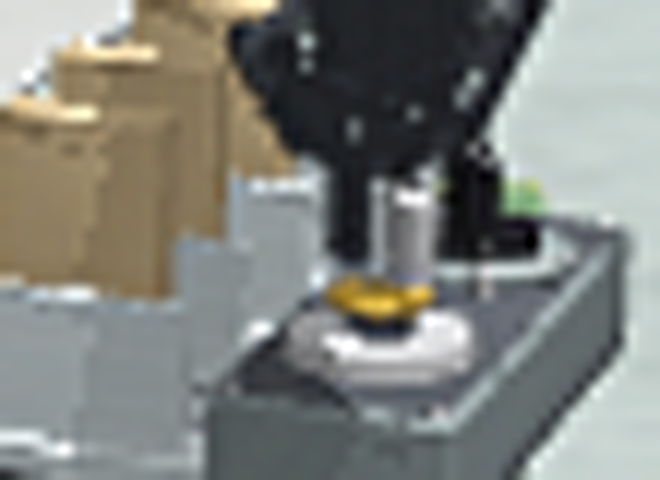

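servo_tool(series=[[0, 0, 0, 0, 0, 0.02, 0.07], [0, 0, 0, 0, 0, 0.02, 0.07], [0, 0, 0, 0, 0, 0.02, 0.07], [0, 0, 0, 0, 0, 0.02, 0.07], [0, 0, 0, 0, 0, 0.02, 0.07]])

```text
time: 48.98
tool_pos: [0.4421, -0.2779, 0.1034]
eef_rot: [[-0.573, -0.82, 0.003], [-0.82, 0.573, -0.001], [-0.0, -0.003, -1.0]]
contact_force: [-1.3, 4.3, 1.2]
width: 0.0118
```

```bash
python3 -c "
from h import *
brass()"
```

```text
t 49.03 ang 0.647 Tz 0.083 F [-0.9  5.7  1.9] w 0.0117 brass n 16 v 179.5
```

servo_tool(series=[[0, 0, 0, 0, 0, 0.02, 0.07], [0, 0, 0, 0, 0, 0.02, 0.07], [0, 0, 0, 0, 0, 0.02, 0.07], [0, 0, 0, 0, 0, 0.02, 0.07], [0, 0, 0, 0, 0, 0.02, 0.07]])

```text
time: 49.45
tool_pos: [0.4421, -0.2779, 0.1034]
eef_rot: [[-0.635, -0.772, 0.003], [-0.772, 0.635, -0.001], [-0.001, -0.003, -1.0]]
contact_force: [-2.5, 4.5, 0.4]
width: 0.0118
```

```bash
python3 -c "
from h import *
brass()"
```

```text
t 49.5 ang 0.726 Tz -0.01 F [-0.7  5.2  1.9] w 0.0115 brass n 17 v 179.71
```

servo_tool(series=[[0, 0, 0, 0, 0, -0.05, 0.07], [0, 0, 0, 0, 0, -0.09, 0.07], [0, 0, 0, 0, 0, -0.09, 0.07], [0, 0, 0, 0, 0, -0.09, 0.07], [0, 0, 0, 0, 0, -0.09, 0.07]])

```text
time: 49.92
tool_pos: [0.4422, -0.2778, 0.1034]
eef_rot: [[-0.355, -0.935, 0.003], [-0.935, 0.355, -0.001], [-0.0, -0.003, -1.0]]
contact_force: [-1.2, 4.5, 1.3]
width: 0.0114
```

servo_tool(series=[[0, 0, 0, 0, 0, -0.09, 0.07], [0, 0, 0, 0, 0, -0.09, 0.07], [0, 0, 0, 0, 0, -0.09, 0.07], [0, 0, 0, 0, 0, -0.09, 0.07], [0, 0, 0, 0, 0, -0.09, 0.07]])

```text
time: 50.33
tool_pos: [0.4422, -0.2776, 0.1034]
eef_rot: [[-0.01, -1.0, 0.003], [-1.0, 0.01, -0.001], [0.001, -0.003, -1.0]]
contact_force: [-0.0, 6.0, 0.2]
width: 0.0115
```

servo_tool(series=[[0, 0, 0, 0, 0, -0.09, 0.07], [0, 0, 0, 0, 0, -0.06, 0.07], [0, 0, 0, 0, 0, -0.03, 0.07], [0, 0, 0, 0, 0, -0.02, 0.07], [0, 0, 0, 0, 0, -0.02, 0.07]])

```text
time: 50.75
tool_pos: [0.4422, -0.2776, 0.1034]
eef_rot: [[0.16, -0.987, 0.003], [-0.987, -0.16, -0.001], [0.001, -0.003, -1.0]]
contact_force: [-0.9, 6.3, 1.5]
width: 0.0116
```

```bash
python3 -c "
from h import *
brass()"
```

```text
t 50.8 ang -0.124 Tz -0.038 F [-1.   5.9  1.2] w 0.0115 brass n 16 v 179.56
```

servo_tool(series=[[-0.005, 0, 0, 0, 0, -0.02, 0.07], [0, 0, 0, 0, 0, -0.02, 0.07], [0, 0, 0, 0, 0, -0.02, 0.07], [0, 0, 0, 0, 0, -0.02, 0.07], [0, 0, 0, 0, 0, -0.02, 0.07]])

```text
time: 51.22
tool_pos: [0.4422, -0.2775, 0.1034]
eef_rot: [[0.238, -0.971, 0.003], [-0.971, -0.238, -0.002], [0.003, -0.003, -1.0]]
contact_force: [0.9, 2.9, -1.5]
width: 0.0118
```

```bash
python3 -c "
from h import *
brass()"
```

```text
t 51.27 ang -0.204 Tz -0.004 F [-0.   3.7 -1.3] w 0.0118 brass n 17 v 179.53
```

servo_tool(series=[[0, 0, 0, 0, 0, -0.02, 0.07], [0, 0, 0, 0, 0, -0.02, 0.07], [0, 0, 0, 0, 0, -0.02, 0.07], [0, 0, 0, 0, 0, -0.02, 0.07], [0, 0, 0, 0, 0, -0.02, 0.07]])

```text
time: 51.68
tool_pos: [0.4422, -0.2774, 0.1035]
eef_rot: [[0.314, -0.95, 0.003], [-0.95, -0.314, -0.002], [0.003, -0.002, -1.0]]
contact_force: [0.5, 1.9, -3.1]
width: 0.0115
```

```bash
python3 -c "
from h import *
brass()"
```

```text
t 51.73 ang -0.283 Tz 0.03 F [-0.   2.  -3.8] w 0.0116 brass n 20 v 179.8
```

servo_tool(series=[[0, 0, 0, 0, 0, -0.02, 0.07], [0, 0, 0, 0, 0, -0.02, 0.07], [0, 0, 0, 0, 0, -0.02, 0.07], [0, 0, 0, 0, 0, -0.02, 0.07], [0, 0, 0, 0, 0, 0, 0.07]])

```text
time: 52.15
tool_pos: [0.4421, -0.2774, 0.1035]
eef_rot: [[0.373, -0.928, 0.003], [-0.928, -0.373, -0.002], [0.003, -0.002, -1.0]]
contact_force: [1.4, 1.5, -4.3]
width: 0.012
```

```bash
python3 -c "
from h import *
brass()"
```

```text
t 52.2 ang -0.345 Tz 0.155 F [ 0.1  0.9 -4.2] w 0.0113 brass n 19 v 180.16
```

```bash
python3 -c "
from h import *
key('k5')"
```

```text
t 52.2 key angle (cw+) -0.345 T [ 0.275 -0.043  0.155] F [ 0.1  0.9 -4.2] w 0.0113 tcp [ 0.4421 -0.2774  0.1035]
```

View pics/k5.png

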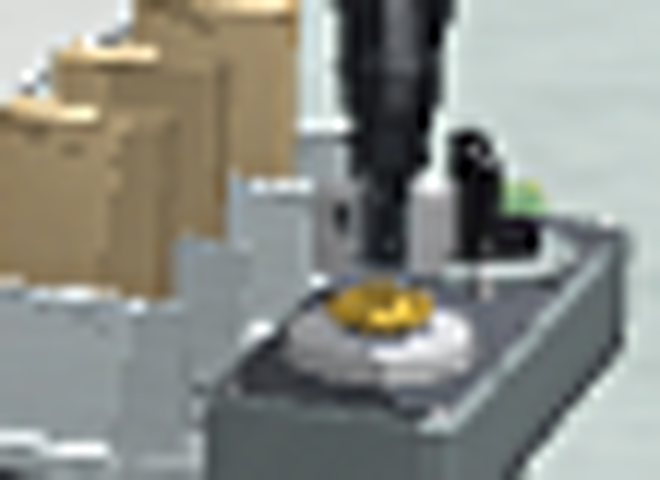

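servo_tool(series=[[0, 0, 0, 0, 0, -0.02, 0.07], [0, 0, 0, 0, 0, -0.02, 0.07], [0, 0, 0, 0, 0, 0, 0.07]])

```text
time: 52.5
tool_pos: [0.4421, -0.2774, 0.1034]
eef_rot: [[0.401, -0.916, 0.003], [-0.916, -0.401, -0.002], [0.003, -0.002, -1.0]]
contact_force: [1.2, 0.6, -5.7]
width: 0.0116
```

```bash
python3 -c "
from h import *
brass();key('k6')"
```

```text
t 52.55 ang -0.375 Tz 0.071 F [ 1.  -0.1 -4.9] w 0.0119 brass n 22 v 180.82
t 52.55 key angle (cw+) -0.375 T [ 0.203 -0.14   0.071] F [ 1.  -0.1 -4.9] w 0.0119 tcp [ 0.4421 -0.2774  0.1035]
```

View pics/k6.png

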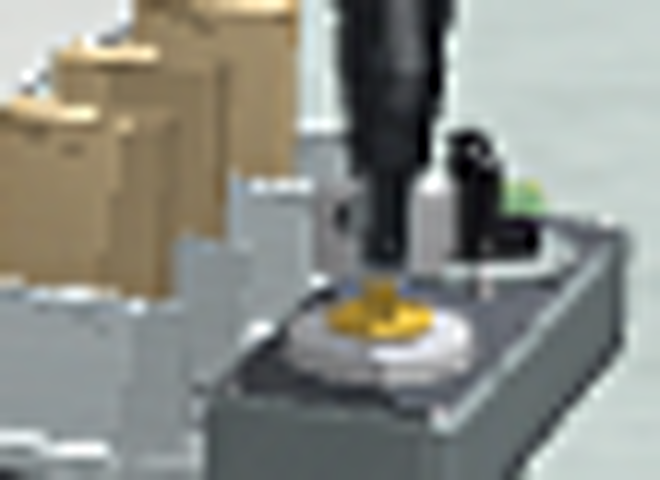

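servo_tool(series=[[0, 0, 0, 0, 0, 0, 0.07], [0, 0, 0, 0, 0, 0, 0.07], [0, 0, 0, 0, 0, 0, 0.07]])

```text
time: 52.85
tool_pos: [0.4421, -0.2773, 0.1034]
eef_rot: [[0.4, -0.916, 0.003], [-0.916, -0.4, -0.002], [0.003, -0.002, -1.0]]
contact_force: [1.1, 0.3, -7.1]
width: 0.0119
```

```bash
python3 -c "
from h import *
brass()"
```

```text
t 52.9 ang -0.375 Tz 0.029 F [ 0.6 -1.  -6.7] w 0.0116 brass n 22 v 180.82
```

servo_tool(series=[[0, 0, 0, 0, 0, -0.02, 0.07], [0, 0, 0, 0, 0, 0, 0.07], [0, 0, 0, 0, 0, 0, 0.07]])

```text
time: 53.15
tool_pos: [0.4421, -0.2774, 0.1035]
eef_rot: [[0.415, -0.91, 0.003], [-0.91, -0.415, -0.002], [0.003, -0.002, -1.0]]
contact_force: [1.5, -0.4, -7.5]
width: 0.0117
```

```bash
python3 -c "
from h import *
brass();brass();key('k7')"
```

```text
t 53.2 ang -0.391 Tz 0.057 F [ 0.8 -0.9 -7.4] w 0.0115 brass n 23 v 180.78
t 53.25 ang -0.391 Tz 0.086 F [ 0.9 -1.3 -7.9] w 0.0117 brass n 22 v 180.82
t 53.25 key angle (cw+) -0.391 T [-0.099 -0.185  0.086] F [ 0.9 -1.3 -7.9] w 0.0117 tcp [ 0.4421 -0.2774  0.1035]
```

View pics/k7.png

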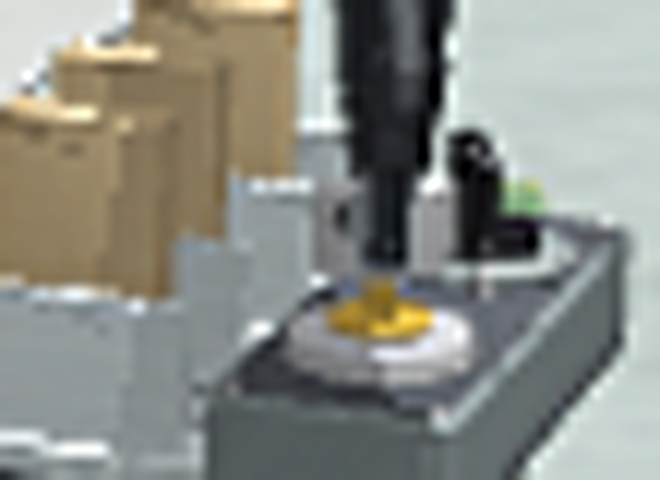

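servo_tool(series=[[0, 0, 0, 0, 0, 0, 0.16], [0, 0, 0, 0, 0, 0, 0.22], [0, 0, 0, 0, 0, 0, 0.35], [0, 0, 0, 0, 0, 0, 0.5], [0, 0, 0, 0, 0, 0, 0.6]])

```text
time: 53.72
tool_pos: [0.4426, -0.2774, 0.1041]
eef_rot: [[0.415, -0.91, 0.004], [-0.91, -0.415, -0.002], [0.004, -0.003, -1.0]]
contact_force: [-0.7, 0.7, 0.2]
width: 0.0505
```

servo_tool(series=[[0, 0, 0, 0, 0, 0, 0.6], [0, 0, -0.05, 0, 0, 0, 0.6], [0, 0, -0.1, 0, 0, 0, 0.6], [0, 0, -0.15, 0, 0, 0, 0.6], [0, 0, -0.15, 0, 0, 0, 0.6]])

```text
time: 54.13
tool_pos: [0.4409, -0.2767, 0.1944]
eef_rot: [[0.414, -0.91, 0.001], [-0.91, -0.414, -0.001], [0.002, -0.0, -1.0]]
contact_force: [1.6, -0.6, -0.0]
width: 0.051
```

servo_tool(series=[[-0.17, -0.08, -0.05, 0, 0, 0, 0.6], [-0.17, -0.08, -0.05, 0, 0, 0, 0.6], [-0.17, -0.08, -0.05, 0, 0, 0, 0.6], [-0.17, -0.08, -0.05, 0, 0, 0, 0.6], [-0.17, -0.08, -0.05, 0, 0, 0, 0.6]])

```text
time: 54.55
tool_pos: [0.4437, -0.0877, 0.2447]
eef_rot: [[0.414, -0.91, 0.005], [-0.91, -0.414, -0.002], [0.004, -0.003, -1.0]]
contact_force: [1.2, 0.8, 0.7]
width: 0.0515
```

```bash
python3 -c "
from h import *
st();brass();key('k8')
t=camera('top');crop(t,330,410,160,240,7,'t50')
s=camera('side');crop(s,260,350,120,210,7,'s50')"
```

```text
t 54.55 tcp [ 0.4437 -0.0877  0.2447] w 0.0515 F [1.2 0.8 0.7] T [-0.04 -0.06  0.02] j [-0.2  -0.    0.31  2.08  0.    1.06 -1.04] x [ 0.414 -0.91   0.004] z [ 0.005 -0.002 -1.   ]
t 54.6 ang -0.401 Tz 0.019 F [ 0.8  4.7 -0.6] w 0.0515 brass n 23 v 180.52
t 54.6 key angle (cw+) -0.401 T [ 0.368 -0.019  0.019] F [ 0.8  4.7 -0.6] w 0.0515 tcp [ 0.4455 -0.0785  0.2464]
```

View pics/k8.png

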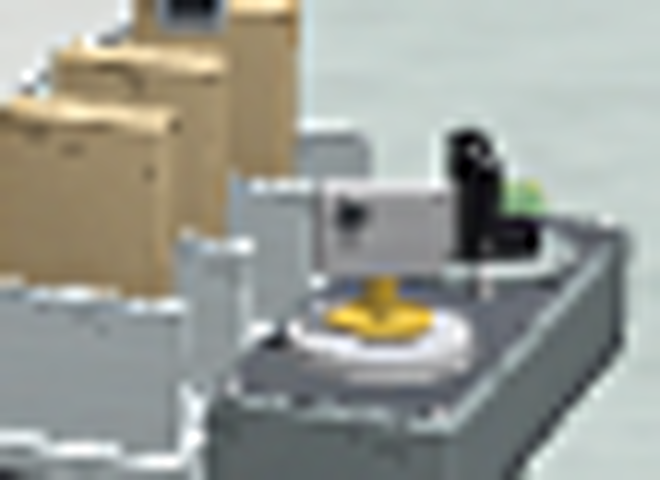

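View pics/t50.png

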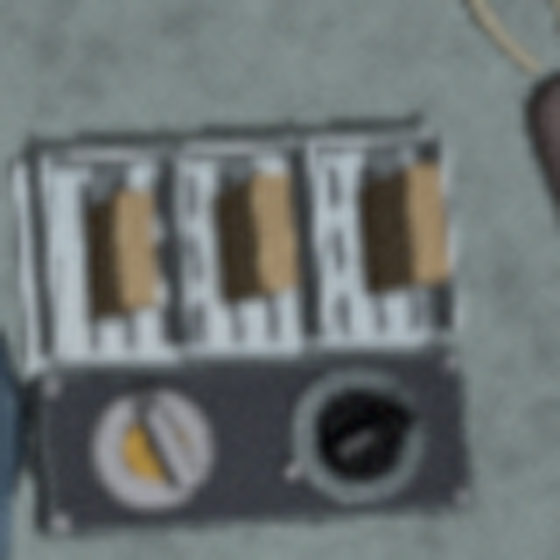

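View pics/s50.png

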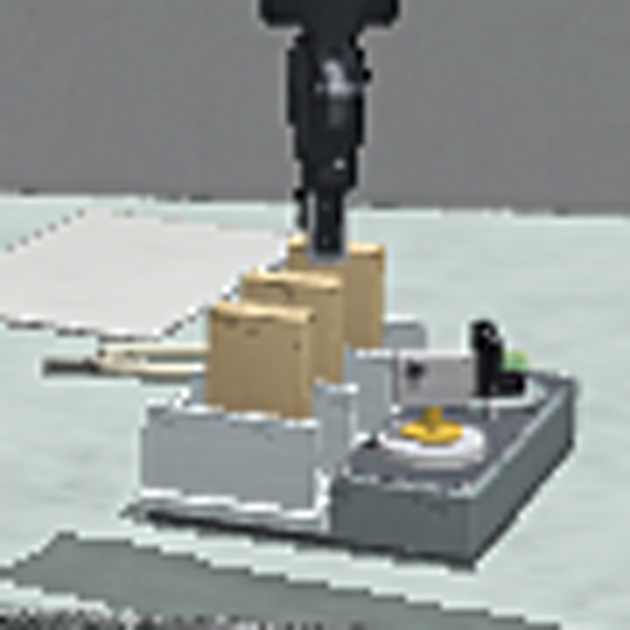

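servo_tool(series=[[0, 0, 0, 0, 0, 0, 0.6], [0, 0, 0, 0, 0, 0, 0.6], [0, 0, 0, 0, 0, 0, 0.6]])

```text
time: 55.0
tool_pos: [0.4436, -0.0907, 0.2428]
eef_rot: [[0.411, -0.911, 0.002], [-0.911, -0.411, -0.002], [0.003, -0.001, -1.0]]
contact_force: [0.1, 0.3, 0.2]
width: 0.0515
```

Run:
```python
from h import *
brass();st()
t=np.mean([camera("top").astype(float) for _ in range(4)],0)
a=np.load("tavg2.npy");print("dial change",np.abs(t[206:238,364:400]-a[206:238,364:400]).mean())
for n,(L,R) in {}.items(): pass
t0=cv2.imread("pics/top0.png")[:,:,::-1].astype(float);print("jar/bottle change",np.abs(t[135:185,165:225]-t0[135:185,165:225]).mean())
g=t[206:238,364:400].mean(2);S=8
g=cv2.resize(g.astype(np.float32),None,fx=S,fy=S,interpolation=cv2.INTER_CUBIC)
yy,xx=np.mgrid[:g.shape[0],:g.shape[1]];m=(np.hypot(xx-137,yy-132)<38)&(g>35);w=g-35
C=np.cov(np.c_[xx[m],yy[m]].T,aweights=w[m]);v=np.linalg.eigh(C)[1][:,1];mx,my=np.average(xx[m],weights=w[m]),np.average(yy[m],weights=w[m])
T=lambda p:onz("top",(364+(p[0]+.5)/S-.5,206+(p[1]+.5)/S-.5),.088)[:2]
d=T((mx,my)-20*v)-T((mx,my)+20*v);d=d if d[0]<0 else -d;print("line",np.arctan2(d[1],d[0]),"clip 2.016")
```

```text
t 55.05 ang -0.387 Tz 0.018 F [ 0.4 -0.3  1.1] w 0.0511 brass n 23 v 180.52
t 55.05 tcp [ 0.4436 -0.0905  0.2428] w 0.0511 F [ 0.4 -0.3  1.1] T [-0.01  0.04  0.02] j [-0.2   0.    0.31  2.08  0.    1.06 -1.04] x [ 0.412 -0.911  0.003] z [ 0.002 -0.002 -1.   ]
dial change 0.8541666666666666
jar/bottle change 1.60925
line 2.0369012124872437 clip 2.016
```

```bash
python3 -c "
from workcell import finish_job
print(finish_job())"
```

```text
the job is handed in; nothing more can be done
None
```

I handed the job in at about 55 s of the 210 s. By my last camera checks every part was done, but `finish_job` gave no verdict.

- **Blocks:** all three were present and now stand on end, one in each bay. They look upright and clear of the partitions in both views. I measured the lean of the right-bay block only, at about 0.04 rad (limit 0.12).
- **Dial:** I turned it to the clip. The white line on the bar measured 2.04 rad and the gripper at release read 2.02 rad, against 2.02 rad for the clip. That is about 0.02 rad off, within the 0.1 rad allowed, and it did not change while I worked the key.
- **Lock:** I did this after the dial. Turning clockwise to 0.73 rad found nothing. Going the other way, the collar dropped at about -0.35 rad. It measured about 2 pixels lower, roughly 9 mm, and stayed down after I let go.
- **Jar and pink bottle:** they were not touched, and that part of the picture is unchanged.
- **Robot:** it ended clear of everything.

Two things went wrong on the way:

- **Second block:** my first grasp was too high. The fingers landed on top of it and twisted it about 0.2 rad, so I measured it again and regrasped it lower.
- **Right-bay block:** it looked tilted just after I let go, then settled upright as the gripper backed away.

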